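Free the grill plates and hang them up

ROBOT

A 6-joint arm with a two-finger parallel gripper is mounted at the origin on the work surface. World frame = base frame: x ahead of the robot, y to its left, z up, the work surface at z = 0. Lengths are in mm, angles in rad, forces in N, time in s.
With the tool pointing down it reaches from about 375 to 975 mm from the base axis. Payload 3.8 kg.
Tool frame: the origin (TCP) lies at the centre of the arm's flange, where the gripper is bolted on; the fingertips stand 173 mm ahead of it and the grasp point (between the pads) lies 155 mm ahead of it; z points along the fingers, x is the direction in which the jaws open and shut, and the axes are right-handed (so a half turn about z gives the same grasp; the last joint's range is limited). The gripper opens to 85 mm and grips with 20 to 120 N. Pads are 22 mm wide; open, the fingers measure 114 mm over their backs; the gripper's body (76 mm by 85 mm) begins 54 mm behind the grasp point. The pads swing forward as they close: fully open they stand 13 mm farther back than shut.
Start: joints at [-1.292, 0.264, 1.604, -0, 1.274, -0.037], TCP at [209.634, -641.618, 404.68] pointing down, gripper open.
Joint ranges: [-2.63, 2.63], [-0.94, 2.18], [0.31, 2.57], [-1.31, 4.45], [0, 2.66], [-2.55, 2.55]. Speed limits (rad/s): [2.57, 2.57, 3.14, 3.14, 3.14, 3.14].

INTERFACE

Orientations are given as a 3x3 rotation matrix whose columns are the frame's x, y, z axes.
In Python, from station import env, eyes gives the robot as it stands.
- The arm moves only by the tool servo_tool, never from a script. Its argument "commands" is a list of rows, each a list of 3 entries, a list of its own where there are three numbers: the gripper's target within -1 to 1 (fully open at 1, half-way at 0, shut at -1), then the shift along the tool's x, y, z in mm, then the turn, a rotation vector about the tool's x, y, z in rad. In form: [[grip, [x, y, z], [wx, wy, wz]], ...]. A call has 1 to 20 rows; each row is the pose to reach, as a shift and turn from the pose measured when the call began, along the tool's axes at that moment; what a row does not reach only later rows make up. A row lasts 1/12 s, in which the tool goes at most 41.7 mm and 7.16 degrees, less where a joint would pass 70% of its speed; a pose out of reach is approached as far as the arm can. A call with a gripper value outside its range is refused whole. The fingers move at their own pace and stop on an object; "newtons" is the grip in N (left out, the last holds). Time passes only in rows, so rows that repeat a pose let the fingers close. It gives the time, the measured TCP pose, the force and the opening at its end, in the units of the state.
- env.sense(): the state, without advancing time (a new reading comes with each control period).
- eyes.camera(name): name is "scene" or "top" or "wrist"; returns a dict with "img" (384x512x3 uint8, blue, green, red), "depth" (384x512 float32, mm along the optical axis (not along the pixel's ray), 0 where there is no reading), "intrinsics" (3x3 intrinsics, pixels), "R" (3x3) and "t" (3): a world point X has camera coordinates R X + t. Camera axes: x right, y down, z forward; pixel columns grow to the right and rows downward; lengths in mm; the calibration is good to about 2 mm. The wrist camera is an equidistant fisheye: a pixel r from the principal point sees the ray r / f radians off the axis. A picture is of the moment at which its call begins.
- env.close_job(): hands the job in, once; it reports no verdict.
The state is a dict: "time": time; "joints": joint angles; "qvel": joint speeds; "tau": joint torques, N m; "position": TCP position; "eef_rot": TCP orientation; "force": force on the tool from outside, world axes, zero at the start; "wrist_torque": the same for the moment, N m; "gripper_width": finger opening in mm.
Only numpy, scipy, OpenCV 4.12 (cv2) and the standard library are available. Lean on these libraries where they do the work, as an engineer would, in place of code of your own. Each camera call takes 0.05 s, during which the arm holds its last target.

TASK

The grill plates are to come out for drying: use the two-pronged fork on its stud to shove the spring bar of every bay that holds a plate sideways until that plate's front end tips up, keeping your fingers off the spring bars. Then hang each plate by its eye on a peg of the drying rack and hang the fork by its eye on a peg as well, leaving them hanging still; do not knock over the oil bottle.

Things in the scene. Friction and masses are not known exactly. Their poses are not given: they have to be found in the camera images.
- grill: Low fixed steel table grill, deck 170 (x) x 270 (y) x 20 mm high; origin on the worktop under its centre, +x to its rear, z up. Three bays at y = -97, -13, 71 mm, some empty. A seated plate lies along x, origin at x = 15, z = 40 mm, level on a 26 mm wide rib under its x = -28 to -16 mm; 6 mm guide pins stand before its front shoulders and by its rear corners. Its tail hangs 20 mm over the deck.
- bar0 (a joint): Spring bar of bay 0, m: 0 at rest, grows as it is shoved along the grill's +y, stop at 0.030; spring 2.4 N at rest, 5.7 N at the stop. Its tongue (6 mm thick) holds the plate's lug down. From about 0.018 on it lets go: the tail-heavy plate tips on its rib until its tail rests on the deck (16 degree slope), the lug up 17 mm; the bar then springs back beneath the lug.
- stud0 (a point): Mid-neck of the upright stud on spring bar 0 (moves with it), 63 mm above the worktop; at rest 70 mm in front (-x of the grill) and 25 mm to the +y side of the seated plate's origin. Neck 10 mm in diameter, free from 52 to 73 mm above the worktop, under a black cap 22 mm across, top at 79 mm. Open in front: the deck ends 30 mm before the stud.
- plate0: Loose ribbed aluminium grill plate of bay 0 (may be absent), 180 g: slab 110 (x) x 50 (y) x 8 mm, origin at the centre of its underside, z up; a hanging eye (24 mm hole through its thickness) towards +x; a lug 24 wide, 6 thick, from x = -55 to -85 mm with an upturned lip. Balances at x = 8 mm. Seated, its axes run as the grill's. Grasp it across its 50 mm width.
- eye0 (a point): Centre of the eye of plate0, 36 mm from its origin along +x, half way through its thickness.
- lug0 (a point): Point in the lug of plate0, 77 mm from its origin along -x, half way through its thickness: 43 mm above the worktop while held down, about 60 mm once freed.
- bar1 (a joint): Spring bar of bay 1, m: 0 at rest, grows as it is shoved along the grill's +y, stop at 0.030; spring 2.4 N at rest, 5.7 N at the stop. Its tongue (6 mm thick) holds the plate's lug down. From about 0.018 on it lets go: the tail-heavy plate tips on its rib until its tail rests on the deck (16 degree slope), the lug up 17 mm; the bar then springs back beneath the lug.
- stud1 (a point): Mid-neck of the upright stud on spring bar 1 (moves with it), 63 mm above the worktop; at rest 70 mm in front (-x of the grill) and 25 mm to the +y side of the seated plate's origin. Neck 10 mm in diameter, free from 52 to 73 mm above the worktop, under a black cap 22 mm across, top at 79 mm. Open in front: the deck ends 30 mm before the stud.
- plate1: Loose ribbed aluminium grill plate of bay 1 (may be absent), 180 g: slab 110 (x) x 50 (y) x 8 mm, origin at the centre of its underside, z up; a hanging eye (24 mm hole through its thickness) towards +x; a lug 24 wide, 6 thick, from x = -55 to -85 mm with an upturned lip. Balances at x = 8 mm. Seated, its axes run as the grill's. Grasp it across its 50 mm width.
- eye1 (a point): Centre of the eye of plate1, 36 mm from its origin along +x, half way through its thickness.
- lug1 (a point): Point in the lug of plate1, 77 mm from its origin along -x, half way through its thickness: 43 mm above the worktop while held down, about 60 mm once freed.
- bar2 (a joint): Spring bar of bay 2, m: 0 at rest, grows as it is shoved along the grill's +y, stop at 0.030; spring 2.4 N at rest, 5.7 N at the stop. Its tongue (6 mm thick) holds the plate's lug down. From about 0.018 on it lets go: the tail-heavy plate tips on its rib until its tail rests on the deck (16 degree slope), the lug up 17 mm; the bar then springs back beneath the lug.
- stud2 (a point): Mid-neck of the upright stud on spring bar 2 (moves with it), 63 mm above the worktop; at rest 70 mm in front (-x of the grill) and 25 mm to the +y side of the seated plate's origin. Neck 10 mm in diameter, free from 52 to 73 mm above the worktop, under a black cap 22 mm across, top at 79 mm. Open in front: the deck ends 30 mm before the stud.
- plate2: Loose ribbed aluminium grill plate of bay 2 (may be absent), 180 g: slab 110 (x) x 50 (y) x 8 mm, origin at the centre of its underside, z up; a hanging eye (24 mm hole through its thickness) towards +x; a lug 24 wide, 6 thick, from x = -55 to -85 mm with an upturned lip. Balances at x = 8 mm. Seated, its axes run as the grill's. Grasp it across its 50 mm width.
- eye2 (a point): Centre of the eye of plate2, 36 mm from its origin along +x, half way through its thickness.
- lug2 (a point): Point in the lug of plate2, 77 mm from its origin along -x, half way through its thickness: 43 mm above the worktop while held down, about 60 mm once freed.
- fork: Loose two-pronged fork, 195 mm, 90 g, lying flat, origin on its underside, +x to the prongs. Wood handle 24 wide, 16 thick, x = -55 to 25 mm (grasp here; balances near x = 0); rear eye piece 38 wide, 12 thick, to x = -95; steel prongs 7 wide, 8 thick, x = 57 to 101, 16 mm gap between them, head 30 wide. All parts are centred 8 mm above the underside: both faces are alike.
- fork_eye (a point): Centre of the fork's hanging eye (hole 22 mm across, through its thickness), 75 mm from its origin along -x, 8 mm above its underside.
- rack: Fixed wooden drying rack, 300 mm wide along y, origin on the worktop, +x away from its front. Upright board: front face at x = 14 mm, from 200 to 264 mm above the worktop; open below it between posts at y = +-128 mm, over a 12 mm thick foot from x = -30 to 90 mm. Four steel pegs stick out of the board's front.
- peg0 (a point): Point on the axis of rack peg 0 (y = -105 mm in the rack's frame), 30 mm from its root, 256 mm above the worktop. Peg 10 mm in diameter, 62 mm long plus round end, sticking out of the board to the rack's -x and rising at 45 degrees.
- peg1 (a point): Point on the axis of rack peg 1 (y = -35 mm in the rack's frame), 30 mm from its root, 256 mm above the worktop. Peg 10 mm in diameter, 62 mm long plus round end, sticking out of the board to the rack's -x and rising at 45 degrees.
- peg2 (a point): Point on the axis of rack peg 2 (y = 35 mm in the rack's frame), 30 mm from its root, 256 mm above the worktop. Peg 10 mm in diameter, 62 mm long plus round end, sticking out of the board to the rack's -x and rising at 45 degrees.
- peg3 (a point): Point on the axis of rack peg 3 (y = 105 mm in the rack's frame), 30 mm from its root, 256 mm above the worktop. Peg 10 mm in diameter, 62 mm long plus round end, sticking out of the board to the rack's -x and rising at 45 degrees.
- oil: White ceramic oil bottle with a steel cap, 68 mm in diameter, 210 mm tall, standing at the back between the grill and the rack; origin at the centre of its foot, +z up its axis. Not part of the job.
Not all that is in view belongs to the job. Of the things shaped like the fork, the wood one is meant.

How it is judged (in metres and radians):
On the way, in this order (a step that is already met when the one before it is completed fails the run):
1. a spring bar is shoved in by the fork (over 15 mm, fork pressing on it with over 1.5 N) (((value of joint bar0 above 0.015 m and contact force between fork and bar0 above 1.5 N) or (value of joint bar1 above 0.015 m and contact force between fork and bar1 above 1.5 N) or (value of joint bar2 above 0.015 m and contact force between fork and bar2 above 1.5 N))), for 0.1 s.
2. every plate is freed: its lug stands above its spring bar (lug point more than 52 mm above the worktop) or it has left its bay ((z of lug0 in the frame of grill above 0.052 m or horizontal distance between lug0 and stud0 above 0.09 m) and (z of lug1 in the frame of grill above 0.052 m or horizontal distance between lug1 and stud1 above 0.09 m) and (z of lug2 in the frame of grill above 0.052 m or horizontal distance between lug2 and stud2 above 0.09 m)), for 0.2 s.
At the end, for the whole second after the job is handed in: Every present plate and the fork hang on pegs of the rack: eye centre within 36 mm of a peg's point, eye end up with the long axis within 0.6 rad of vertical, moving slower than 50 mm/s ((distance between eye0 and peg0 below 0.036 m or distance between eye0 and peg1 below 0.036 m or distance between eye0 and peg2 below 0.036 m or distance between eye0 and peg3 below 0.036 m) and angle between each of plate0, plate1, plate2's own x axis and vertical below 0.6 rad and linear speed of each of plate0, plate1, plate2, fork below 0.05 m/s and (distance between eye1 and peg0 below 0.036 m or distance between eye1 and peg1 below 0.036 m or distance between eye1 and peg2 below 0.036 m or distance between eye1 and peg3 below 0.036 m) and (distance between eye2 and peg0 below 0.036 m or distance between eye2 and peg1 below 0.036 m or distance between eye2 and peg2 below 0.036 m or distance between eye2 and peg3 below 0.036 m) and (distance between fork_eye and peg0 below 0.036 m or distance between fork_eye and peg1 below 0.036 m or distance between fork_eye and peg2 below 0.036 m or distance between fork_eye and peg3 below 0.036 m) and angle between fork's own x axis and vertical above 2.54 rad); the robot touches nothing.
It fails at once if the fingers press on spring bar 0 (contact force between the fingers and bar0 above 2 N).
It fails at once if the fingers press on spring bar 1 (contact force between the fingers and bar1 above 2 N).
It fails at once if the fingers press on spring bar 2 (contact force between the fingers and bar2 above 2 N).
It fails at once if the oil bottle is knocked over (angle between oil's own z axis and vertical above 0.6 rad).
Of plate0, plate1, plate2 only 2 to 3 are there at a start; the rules pass over those that are not, and their reading is None.
At some moment in a run one of fork may be knocked a few centimetres aside while the robot is not near it.
Once in a run the grip may slacken for a moment while it holds something.
It also fails if it takes over 210 s, if anything falls off the work surface, if the arm or the gripper's body presses on something with over 40 N, if the wrist force passes 120 N, or if a joint passes its speed limit or range.

## Working session

There is one attempt and no reset: what is moved stays moved. The work goes in short steps, Python scripts to look and compute and a tool call to move; the robot and the scene stay as the last step left them, time stands still between calls to the robot, and variables do not carry over. Pictures are saved under pics/ and viewed, and the job is handed in when it is done.

Besides the shell and the picture viewer there is one more tool, called after ">>>" as a command line: name --argument value ..., lists and objects as JSON in quotes. servo_tool: Moves the arm, as the interface text tells. Its arguments: {"type":"object","properties":{"commands":{"type":"array","items":{"type":"array"}},"newtons":{"type":"number"}},"required":["commands"]}

```bash
ls; mkdir -p pics
python3 - <<'E'
from station import env, eyes
import cv2,numpy as np
s=env.sense(); print(s)
for n in ("scene","top","wrist"):
    c=eyes.camera(n); cv2.imwrite(f"pics/a_{n}.png",c["img"]); np.savez(f"a_{n}.npz",**c); print(n,c["intrinsics"].tolist(),c["R"].tolist(),c["t"].tolist())
E
```

```text
pics
{'time': 0.0, 'joints': array([-1.29186975e+00,  2.64778526e-01,  1.60541806e+00, -1.45651691e-05,
        1.27366502e+00, -3.69418406e-02]), 'qvel': array([ 0.00022196,  0.0009241 , -0.00031172,  0.00087427,  0.00060395,
        0.00089831]), 'tau': array([-4.09441454e-04, -5.15105009e+01, -3.67319226e+01, -1.93283945e-04,
        1.28735075e-02, -3.60980451e-06]), 'position': array([ 209.55632773, -641.28010941,  403.32067212]), 'eef_rot': array([[ 3.10645390e-01, -9.50525662e-01, -6.38085637e-04],
       [-9.50523171e-01, -3.10646038e-01,  2.17742714e-03],
       [-2.26791915e-03, -6.98925223e-05, -9.99997426e-01]]), 'force': array([0.01909628, 0.21245185, 0.20745906]), 'wrist_torque': array([-0.00019928, -0.04585994, -0.02997061]), 'gripper_width': 85.2787508241913}
scene [[388.00071965682037, 0.0, 252.4284688712737], [0.0, 388.00071965682037, 187.44913333809433], [0.0, 0.0, 1.0]] [[-0.0644012022705634, 0.9978662990452171, 0.01073938433555214], [0.7777745889579294, 0.05693351709661435, -0.6259594742491984], [-0.625235294843013, -0.03195972247705281, -0.7797816375253781]] [23.791540725780777, -284.4181284912301, 1466.239416442318]
top [[469.9409399562673, 0.0, 254.5632506330956], [0.0, 469.9409399562673, 195.53466437429853], [0.0, 0.0, 1.0]] [[-0.009667323842118455, -0.9999084387655953, -0.009468734608218092], [-0.9969798441137219, 0.010367842822886724, -0.07696556545740944], [0.07705668874737917, 0.008696086507686931, -0.9969887887026314]] [25.183258762780856, 515.6180337267206, 1719.709161397162]
wrist [[297.3186396354542, 0.0, 255.77004933652358], [0.0, 297.3186396354542, 192.92743165033045], [0.0, 0.0, 1.0]] [[0.3085017757885665, -0.9512192229346362, -0.0029401113805989677], [-0.9038764041332104, -0.2941076430638479, 0.31065759340896176], [-0.2963681838297096, -0.09318092192642019, -0.9505173409267316]] [-672.6987075801993, -40.879643171013, 381.751108289689]
```

View pics/a_scene.png

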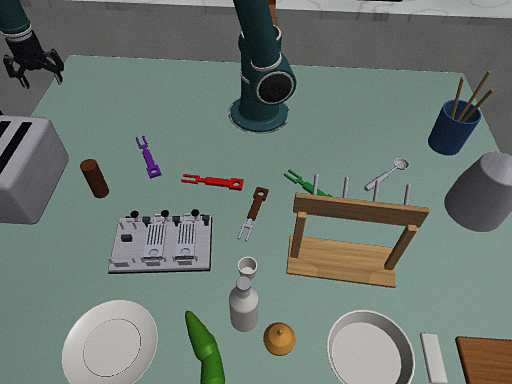

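View pics/a_top.png

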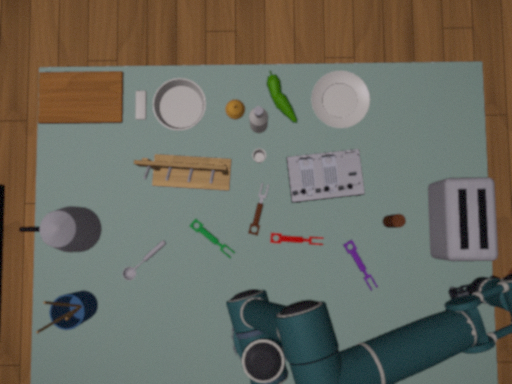

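View pics/a_wrist.png

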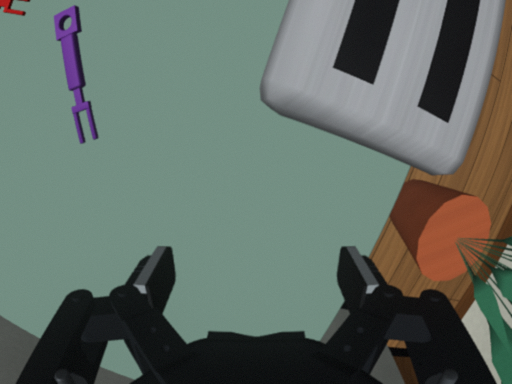

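```bash
cat > h.py <<'E'
import numpy as np, cv2
def unp(c,u,v,z=None):
    K=c["intrinsics"];R=c["R"];t=c["t"]
    d=np.array([(u-K[0,2])/K[0,0],(v-K[1,2])/K[1,1],1.])
    o=-R.T@t; w=R.T@d
    if z is not None: return o+w*(z-o[2])/w[2]
    return o+w*float(c["depth"][int(round(v)),int(round(u))])
def proj(c,X):
    p=c["R"]@np.asarray(X,float)+c["t"]; K=c["intrinsics"]
    return K[0,0]*p[0]/p[2]+K[0,2],K[1,1]*p[1]/p[2]+K[1,2]
def cloud(c):
    K=c["intrinsics"];d=c["depth"];v,u=np.mgrid[:d.shape[0],:d.shape[1]]
    P=np.stack([(u-K[0,2])/K[0,0]*d,(v-K[1,2])/K[1,1]*d,d],-1)
    return (P-c["t"])@c["R"]
E
python3 - <<'E'
from h import *
S=np.load("a_scene.npz");T=np.load("a_top.npz");S=dict(S);T=dict(T)
a=S["img"][180:290,90:230];b=T["img"][140:210,275:375]
c=S["img"][170:290,230:440]
cv2.imwrite("pics/b1.png",cv2.resize(a,None,fx=5.5,fy=5.3,interpolation=3))
cv2.imwrite("pics/b2.png",cv2.resize(b,None,fx=8,fy=8,interpolation=3))
cv2.imwrite("pics/b3.png",cv2.resize(c,None,fx=3.8,fy=3.8,interpolation=3))
PT=cloud(T);PS=cloud(S)
# fork mask in top
hsv=cv2.cvtColor(T["img"],cv2.COLOR_BGR2HSV)
sub=PT[180:240,240:280]
z=sub[...,2]; m=(z>4)&(z<30)
print(m.sum()); pts=sub[m]; mu=pts.mean(0);print(mu,pts.min(0),pts.max(0))
w,V=np.linalg.eigh(np.cov(pts[:,:2].T));print(V[:,1],w)
hs=cv2.cvtColor(S["img"],cv2.COLOR_BGR2HSV)
sub=PS[180:245,230:275]; z=sub[...,2]; m=(z>4)&(z<30)
pts=sub[m]; print(m.sum(),pts.mean(0)); w,V=np.linalg.eigh(np.cov(pts[:,:2].T));print(V[:,1],w)
q=(pts-pts.mean(0))[:,:2]@V[:,1];print(q.min(),q.max())
E
```

```text
716
[457.80391311   1.71813189  10.32089048] [354.58381996 -71.84225762   4.00876457] [575.61075022  75.6606138   28.49559364]
[-0.99905061 -0.04356464] [1419.59133141 3995.2465481 ]
564 [445.00241214  -1.58909532  12.10133597]
[-0.99525529 -0.09729801] [ 835.23946297 3953.52692827]
-123.6180216674408 103.18175530252427
```

View pics/b1.png

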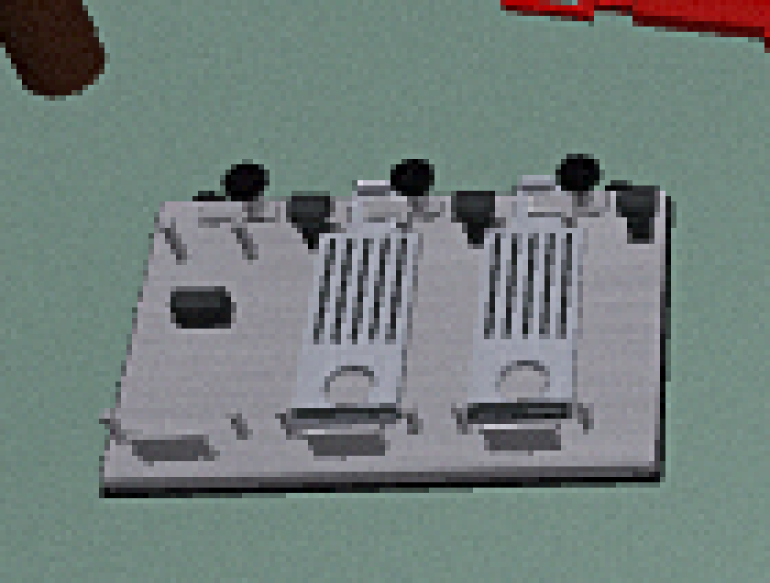

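View pics/b2.png

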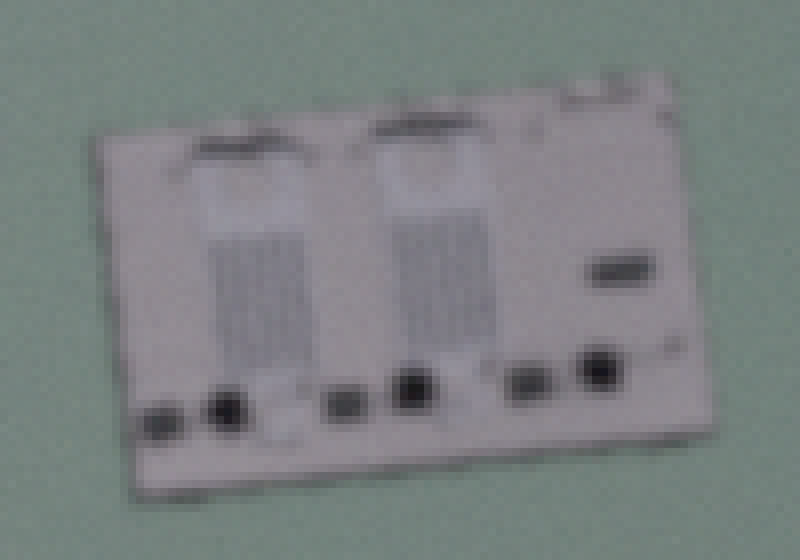

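View pics/b3.png

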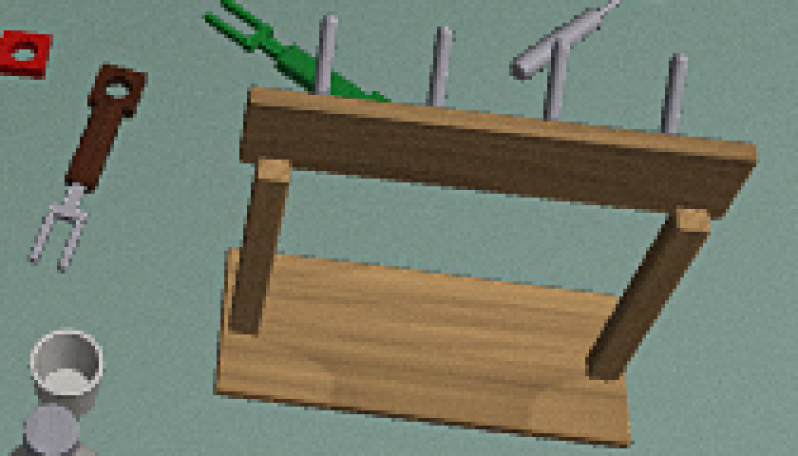

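Run:
```python
from h import *
S=dict(np.load("a_scene.npz"));T=dict(np.load("a_top.npz"))
W=dict(np.load("a_wrist.npz"))
import sys
p=-W["R"].T@W["t"]; 
R=np.array([[ 3.10645390e-01, -9.50525662e-01, -6.38085637e-04],[-9.50523171e-01, -3.10646038e-01,  2.17742714e-03],[-2.26791915e-03, -6.98925223e-05, -9.99997426e-01]])
print("cam in tool",R.T@(p-np.array([ 209.55632773, -641.28010941,  403.32067212])),"cam axes in tool (rows x,y,z)",np.round(W["R"]@R,3))
for nm,c,box in (("S",S,(90,180,230,230)),("T",T,(285,175,370,205))):
    x0,y0,x1,y1=box
    g=c["img"][y0:y1,x0:x1].max(2)
    n,l,st,ce=cv2.connectedComponentsWithStats((g<50).astype(np.uint8))
    for i in range(1,n):
        if st[i,4]>4:
            u,v=ce[i]+[x0,y0]; print(nm,st[i].tolist(),u,v,unp(c,u,v,77), unp(c,u,v)[2])
# deck corners in top / scene by hand (z=20)
for u,v in [(275+97/8,140+137/8),(275+137/8,140+495/8),(275+715/8,140+435/8),(275+670/8,140+72/8)]: print("Tdeck",unp(T,u,v,20))
for u,v in [(90+160/5.5,180+203/5.3),(90+667/5.5,180+193/5.3),(90+660/5.5,180+470/5.3),(90+103/5.5,180+485/5.3)]: print("Sdeck",unp(S,u,v,20))
PS=cloud(S)
# plate depths
for u,v in [(152,233),(184,233),(140,262)]: print(PS[v,u])
```

```text
cam in tool [ -0.6056049  -78.23909121  29.7447797 ] cam axes in tool (rows x,y,z) [[ 1.     0.002  0.001]
 [-0.002  0.95  -0.311]
 [-0.001  0.311  0.951]]
S [0, 0, 19, 18, 264] 98.7159090909091 188.00378787878788 [ 462.2335564  -444.01215909   77.        ] 43.95148669457285
S [101, 29, 8, 8, 42] 194.83333333333331 212.54761904761904 [ 528.59409222 -151.29480295   77.        ] 78.90568292701903
S [35, 31, 14, 7, 50] 133.02 214.44 [ 547.21229982 -320.68355598   77.        ] 77.13715619210643
S [71, 30, 8, 7, 44] 164.45454545454544 213.11363636363637 [ 536.5552801  -235.04034382   77.        ] 77.04284188474753
S [110, 35, 9, 2, 11] 204.45454545454544 215.36363636363637 [ 536.10788081 -123.26554161   77.        ] 52.439209568408955
S [53, 37, 7, 10, 38] 146.28947368421052 220.9736842105263 [ 565.97494357 -279.07262527   77.        ] 49.75308902276697
S [83, 36, 7, 10, 43] 176.02325581395348 220.09302325581396 [ 557.30287696 -198.6945317    77.        ] 51.270999109131026
S [112, 37, 7, 9, 33] 205.42424242424244 220.72727272727272 [ 553.60995425 -118.09514961   77.        ] 44.786395017
[... 231 characters left out ...]
71428571428 [ 534.8022482  -236.43653248   77.        ] 76.30826005158792
T [17, 15, 3, 3, 8] 303.125 190.875 [ 526.35909701 -154.47561404   77.        ] 1754.454040861784
Tdeck [ 658.00060459 -102.60334074   20.        ]
Tdeck [ 490.9027249  -118.56405439   20.        ]
Tdeck [ 515.92209366 -385.72234799   20.        ]
Tdeck [ 685.54612193 -369.50847728   20.        ]
Sdeck [ 525.60380233 -380.7354354    20.        ]
Sdeck [ 499.66384984 -113.18679438   20.        ]
Sdeck [667.62539528 -94.52676705  20.        ]
Sdeck [ 694.51838215 -360.75798511   20.        ]
[ 586.34705813 -263.91971      49.61638613]
[ 578.73588331 -176.65561561   47.40315138]
[ 660.65122383 -285.58132232   19.00365597]
```

Run:
```python
from h import *
S=dict(np.load("a_scene.npz"));T=dict(np.load("a_top.npz"))
cv2.imwrite("pics/c1.png",cv2.resize(T["img"][140:245,125:285],None,fx=5,fy=5,interpolation=3))
e=unp(S,230+118/3.8,170+90/3.8,12);t=unp(S,230+49.5/3.8,170+266/3.8,10);print(e,t,np.linalg.norm(t-e),np.degrees(np.arctan2(*(t-e)[1::-1])))
for n in (S,T): print(-n["R"].T@n["t"])
# peg tips/scene
for u,v in [(327,15),(445,28),(561,40),(679,55)]: print("tipS",unp(S,230+u/3.8,170+(v+4)/3.8,282))
for u,v in [(248,88),(757,147)]: print("boardtop corner S",unp(S,230+u/3.8,170+v/3.8,264))
```

```text
[398.18345651  28.61254488  12.        ] [567.07471707 -14.16956574  10.        ] 174.23709962054596 -14.214681802195013
[1139.49003066   39.31275252  965.05684448]
[ 381.78914802    4.88036659 1754.45404086]
tipS [544.01737816 156.32817742 282.        ]
tipS [549.18174985 227.59483194 282.        ]
tipS [553.57845525 296.89407662 282.        ]
tipS [560.197083   366.19737967 282.        ]
boardtop corner S [586.95899628 109.65005895 264.        ]
boardtop corner S [609.23488943 408.23826893 264.        ]
```

View pics/c1.png

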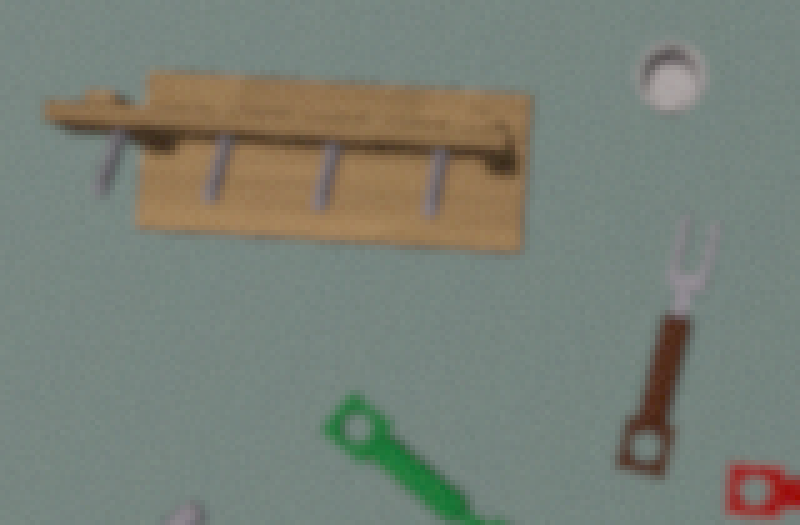

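```bash
cat >> h.py <<'E'
from scipy.spatial.transform import Rotation as Ro
def Rtool(toolx_deg,tilt_deg=0):
    """tool down with jaw x at world angle; then tilt: rotate about tool x by tilt (deg)"""
    a=np.radians(toolx_deg); x=np.array([np.cos(a),np.sin(a),0]);z=np.array([0,0,-1.]);y=np.cross(z,x)
    return np.stack([x,y,z],1)@Ro.from_euler("x",tilt_deg,degrees=True).as_matrix()
def move(s,P,R):
    R0=np.array(s["eef_rot"]);d=R0.T@(np.array(P)-s["position"]);w=Ro.from_matrix(R0.T@R).as_rotvec()
    print("SHIFT",np.round(d,1).tolist(),"TURN",np.round(w,3).tolist(),"rows>=",int(np.ceil(max(np.linalg.norm(d)/41.7,np.degrees(np.linalg.norm(w))/7.16))))
def wproj(c,X):
    p=c["R"]@np.asarray(X,float)+c["t"];K=c["intrinsics"];th=np.arctan2(np.hypot(p[0],p[1]),p[2]);ph=np.arctan2(p[1],p[0])
    return K[0,2]+K[0,0]*th*np.cos(ph),K[1,2]+K[0,0]*th*np.sin(ph)
def wray(c,u,v):
    K=c["intrinsics"];a=(u-K[0,2])/K[0,0];b=(v-K[1,2])/K[0,0];th=np.hypot(a,b);s=np.sin(th)/max(th,1e-9)
    w=c["R"].T@np.array([a*s,b*s,np.cos(th)]);return -c["R"].T@c["t"],w
def wunp(c,u,v,z):
    o,w=wray(c,u,v);return o+w*(z-o[2])/w[2]
def undist(c,R=None,f=300,size=(800,600)):
    """pinhole re-render; R: camera rows (x,y,z) in world or None"""
    W,H=size;v,u=np.mgrid[:H,:W];d=np.stack([(u-W/2)/f,(v-H/2)/f,np.ones_like(u,float)],-1)
    if R is not None: d=d@R@c["R"].T
    th=np.arctan2(np.hypot(d[...,0],d[...,1]),d[...,2]);ph=np.arctan2(d[...,1],d[...,0]);K=c["intrinsics"]
    return cv2.remap(c["img"],(K[0,2]+K[0,0]*th*np.cos(ph)).astype(np.float32),(K[1,2]+K[0,0]*th*np.sin(ph)).astype(np.float32),cv2.INTER_LINEAR)
E
python3 - <<'E'
from h import *
from station import env
s=env.sense(); move(s,[471,10,380],Rtool(-104))
E
```

```text
SHIFT [-537.9, -450.8, 24.6] TURN [0.0, 0.002, 0.56] rows>= 17
```

Things that could pass for the fork, by scene pixel: brown (255,212), red (212,183), green (310,185) and purple (148,157). I choose the brown one, which has a wood handle and steel prongs (confirmed in the b3 crop).

>>> servo_tool --commands '[[1, [-538, -451, 25], [0, 0, 0.56]], [1, [-538, -451, 25], [0, 0, 0.56]], [1, [-538, -451, 25], [0, 0, 0.56]], [1, [-538, -451, 25], [0, 0, 0.56]], [1, [-538, -451, 25], [0, 0, 0.56]], [1, [-538, -451, 25], [0, 0, 0.56]], [1, [-538, -451, 25], [0, 0, 0.56]], [1, [-538, -451, 25], [0, 0, 0.56]], [1, [-538, -451, 25], [0, 0, 0.56]], [1, [-538, -451, 25], [0, 0, 0.56]], [1, [-538, -451, 25], [0, 0, 0.56]], [1, [-538, -451, 25], [0, 0, 0.56]], [1, [-538, -451, 25], [0, 0, 0.56]], [1, [-538, -451, 25], [0, 0, 0.56]], [1, [-538, -451, 25], [0, 0, 0.56]], [1, [-538, -451, 25], [0, 0, 0.56]], [1, [-538, -451, 25], [0, 0, 0.56]], [1, [-538, -451, 25], [0, 0, 0.56]], [1, [-538, -451, 25], [0, 0, 0.56]], [1, [-538, -451, 25], [0, 0, 0.56]]]'

```text
time: 1.82
position: [470.9, 10.1, 379.2]
eef_rot: [[-0.241, -0.971, -0.002], [-0.971, 0.241, 0.001], [-0.001, 0.002, -1.0]]
force: [-0.1, -1.4, 0.1]
gripper_width: 85.3
```

Run:
```python
from h import *
from station import env,eyes
s=env.sense(); print(s["time"],s["position"],s["joints"])
c=eyes.camera("wrist");np.savez("d_w.npz",**c);cv2.imwrite("pics/d_w.png",c["img"])
```

```text
1.8167 [470.8597194   10.07574954 379.2499802 ] [-3.18729158e-02 -1.10322502e-01  2.05317851e+00  1.08177580e-03
  1.20035401e+00  1.78156303e+00]
```

View pics/d_w.png

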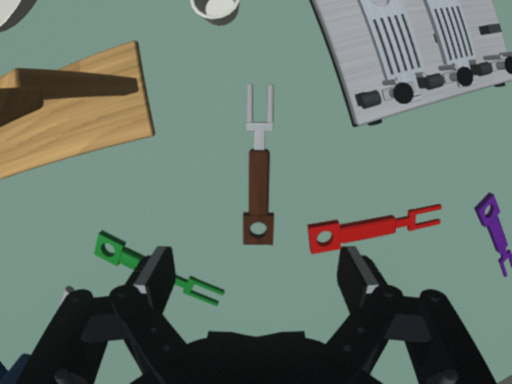

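Run:
```python
from h import *
from station import env
s=env.sense()
c=dict(np.load("d_w.npz"))
e=wunp(c,258,228.5,13);t=wunp(c,260.5,86,12);d=(t-e)[:2];L=np.linalg.norm(d);d/=L
print(e,t,L,np.degrees(np.arctan2(d[1],d[0])))
hb=wunp(c,259.5,151,16); he=wunp(c,258,212,14)
print((hb[:2]-e[:2])@d,(he[:2]-e[:2])@d)
o=e[:2]+75*d;print(o)
a=np.degrees(np.arctan2(d[1],d[0]))-90
for z in (230,176):move(s,[*o,z],Rtool(a))
for (u,v) in [(404,93),(465,76),(509,65)]: print(wunp(c,u,v,79))
```

```text
[393.33329696  27.02518841  13.        ] [558.98671378 -16.98798729  12.        ] 171.40074136445654 -14.879393135420647
97.74179951484918 22.59141572099703
[465.81843421   7.76629751]
SHIFT [3.0, 4.1, 149.3] TURN [0.002, 0.001, 0.015] rows>= 4
SHIFT [3.0, 4.1, 203.3] TURN [0.002, 0.001, 0.015] rows>= 5
[ 524.37950812 -151.00651064   79.        ]
[ 533.06184745 -233.53427929   79.        ]
[ 541.24722927 -312.20391643   79.        ]
```

>>> servo_tool --commands '[[0, [3, 6, 40], [0, 0, 0.015]], [0, [3, 6, 80], [0, 0, 0.015]], [-0.2, [3, 6, 120], [0, 0, 0.015]], [-0.2, [3, 6, 150], [0, 0, 0.015]], [-0.2, [3, 6, 175], [0, 0, 0.015]], [-0.2, [3, 6, 190], [0, 0, 0.015]], [-0.2, [3, 6, 198], [0, 0, 0.015]], [-0.2, [3, 6, 202], [0, 0, 0.015]], [-0.2, [3, 6, 202], [0, 0, 0.015]], [-0.2, [3, 6, 202], [0, 0, 0.015]], [-0.2, [3, 6, 202], [0, 0, 0.015]]]'

```text
time: 2.78
position: [464.9, 7.9, 178.8]
eef_rot: [[-0.257, -0.966, 0.002], [-0.966, 0.257, 0.001], [-0.001, -0.001, -1.0]]
force: [0.3, 0.3, -0.1]
gripper_width: 34.5
```

Run:
```python
from h import *
from station import env,eyes
s=env.sense(); print(s["time"],s["position"],s["joints"],s["force"],s["gripper_width"])
c=eyes.camera("wrist");np.savez("d_w.npz",**c);cv2.imwrite("pics/d_w2.png",c["img"])
```

```text
2.7833 [464.90176048   7.87228249 178.77126531] [-3.70457968e-02  1.35940566e-01  2.23197055e+00  1.52617171e-03
  7.72191999e-01  1.79283106e+00] [ 0.30110269  0.31593477 -0.12264786] 34.48352923731211
```

View pics/d_w2.png

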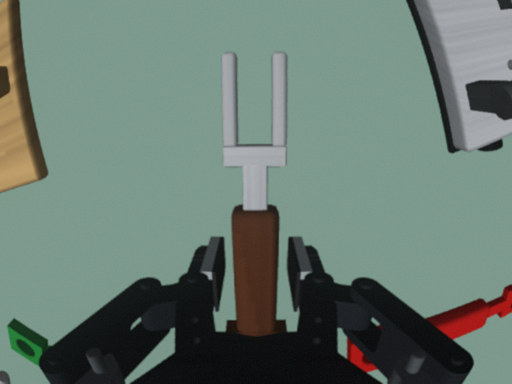

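>>> servo_tool --commands '[[-0.2, [0, 0, 3], [0, 0, 0]], [-1, [0, 0, 3], [0, 0, 0]], [-1, [0, 0, 3], [0, 0, 0]], [-1, [0, 0, 3], [0, 0, 0]], [-1, [0, 0, 3], [0, 0, 0]], [-1, [0, 0, 3], [0, 0, 0]], [-1, [0, 0, 3], [0, 0, 0]], [-1, [0, 0, -10], [0, 0, 0]], [-1, [0, 0, -50], [0, 0, 0]], [-1, [0, 0, -90], [0, 0, 0]], [-1, [0, 0, -100], [0, 0, 0]], [-1, [0, 0, -100], [0, 0, 0]]]' --newtons 100

```text
time: 3.83
position: [466.9, 8.0, 283.2]
eef_rot: [[-0.257, -0.966, 0.011], [-0.967, 0.257, 0.001], [-0.003, -0.01, -1.0]]
force: [0.9, 0.4, -1.3]
gripper_width: 21.1
```

Run:
```python
from h import *
from station import env,eyes
s=env.sense(); print(s["time"],s["position"],s["joints"],s["force"],s["gripper_width"])
c=eyes.camera("wrist");np.savez("e_w.npz",R0=s["eef_rot"],p0=s["position"],**c);cv2.imwrite("pics/e_w.png",c["img"])
```

```text
3.8333 [466.87450058   7.98544541 283.18625939] [-3.66595806e-02 -2.32702986e-02  2.16294787e+00  1.31451164e-03
  9.90958492e-01  1.79297660e+00] [ 0.8754512   0.42108033 -1.32807403] 21.07427924580009
```

View pics/e_w.png

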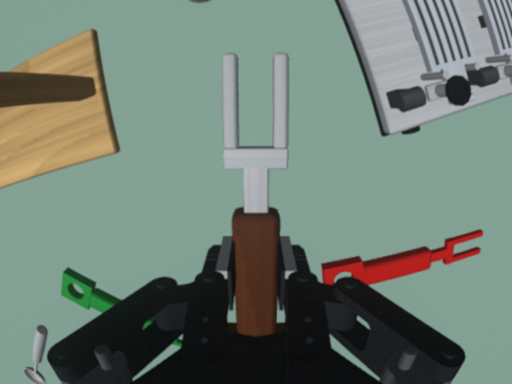

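```bash
cat >> h.py <<'E'
def wcloud(c):
    K=c["intrinsics"];d=c["depth"];v,u=np.mgrid[:d.shape[0],:d.shape[1]]
    a=(u-K[0,2])/K[0,0];b=(v-K[1,2])/K[0,0];th=np.hypot(a,b)+1e-9
    P=np.stack([a/th*np.tan(th)*d,b/th*np.tan(th)*d,d],-1)
    return (P-c["t"])@c["R"]
E
python3 - <<'E'
from h import *
c=dict(np.load("e_w.npz"));P=(wcloud(c)-c["p0"])@c["R0"]
for u,v in [(230,60),(281,60),(230,100),(281,100),(230,57),(255,158),(255,190),(255,230),(255,260)]: print(u,v,np.round(P[v,u],1))
print(np.round([P[v,230] for v in range(50,60)],1))
E
```

```text
230 60 [-11.2 -95.9 164.1]
281 60 [ 11.4 -96.  164.9]
230 100 [-11.4 -77.7 164.3]
281 100 [ 11.4 -77.7 164.1]
230 57 [-11.2 -97.3 163.8]
255 158 [ -0.3 -51.2 163.6]
255 190 [ -0.3 -35.7 164. ]
255 230 [ -0.4 -17.1 159.1]
255 260 [ -0.4   0.3 160.1]
[[ -21.3 -120.6  283.6]
 [ -21.3 -119.6  283.1]
 [ -21.4 -118.9  284.5]
 [ -11.3  -99.4  165.7]
 [ -11.3  -99.   165.8]
 [ -11.3  -98.4  164.9]
 [ -11.1  -97.7  163.3]
 [ -11.2  -97.3  163.8]
 [ -11.3  -97.   165.3]
 [ -11.2  -96.4  164.5]]
```

Run:
```python
from h import *
from station import env
s=env.sense(); move(s,[390,-247,300],Rtool(-84.6))
```

```text
SHIFT [265.8, 7.4, -20.2] TURN [-0.006, 0.001, -0.354] rows>= 7
```

>>> servo_tool --commands '[[-1, [35, 1, -20], [0, 0, -0.05]], [-1, [70, 2, -20], [0, 0, -0.1]], [-1, [105, 3, -20], [0, 0, -0.15]], [-1, [140, 4, -20], [0, 0, -0.2]], [-1, [175, 5, -20], [0, 0, -0.25]], [-1, [210, 6, -20], [0, 0, -0.3]], [-1, [245, 7, -20], [-0.006, 0, -0.354]], [-1, [266, 7, -20], [-0.006, 0, -0.354]], [-1, [266, 7, -20], [-0.006, 0, -0.354]], [-1, [266, 7, -20], [-0.006, 0, -0.354]]]'

```text
time: 4.72
position: [389.1, -247.5, 297.3]
eef_rot: [[0.091, -0.996, -0.003], [-0.996, -0.091, 0.004], [-0.005, 0.003, -1.0]]
force: [-0.3, 1.1, -0.3]
gripper_width: 21.1
```

Run:
```python
from h import *
from station import env,eyes
s=env.sense(); print(s["time"],s["position"],s["joints"],s["force"],s["gripper_width"])
c=eyes.camera("wrist");np.savez("f_w.npz",R0=s["eef_rot"],p0=s["position"],**c);cv2.imwrite("pics/f_w.png",c["img"])
```

```text
4.7167 [ 389.14831429 -247.52939491  297.30173959] [-6.21151520e-01 -4.66185814e-02  2.15605472e+00  1.86755573e-03
  1.03753834e+00  8.57402171e-01] [-0.28276842  1.12803628 -0.31157706] 21.14917585358648
```

View pics/f_w.png

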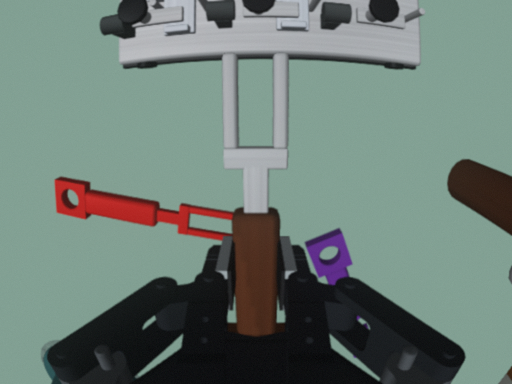

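```bash
cat > caps.py <<'E'
from h import *
import sys
def caps(c):
    P=wcloud(c);g=c["img"].max(2);m=(abs(P[...,2]-79)<5)&(g<60)&(c["depth"]>0)
    n,l,st,ce=cv2.connectedComponentsWithStats(m.astype(np.uint8))
    out=[]
    for i in range(1,n):
        if st[i,4]>40:
            Q=P[l==i];T=(Q-c["p0"])@c["R0"]
            print(st[i].tolist(),"world",np.round((Q.min(0)+Q.max(0))/2,1),"tool mid",np.round((T.min(0)+T.max(0))/2,1),"size",np.round(T.max(0)-T.min(0),1),"mean",np.round(T.mean(0),1))
if __name__=="__main__": caps(dict(np.load(sys.argv[1])))
E
python3 caps.py f_w.npz
```

```text
[118, 0, 30, 25, 604] world [ 523.  -151.8   78.5] tool mid [ -82.  -143.   218.8] size [20.5 18.5  7.6] mean [ -81.6 -142.8  217.5]
[243, 0, 32, 14, 314] world [ 527.3 -234.9   78.7] tool mid [   1.4 -139.   218.1] size [19.3  8.7  6.5] mean [   1.2 -139.4  217.2]
[369, 0, 30, 22, 538] world [ 540.2 -317.4   78.1] tool mid [  84.6 -144.3  218.4] size [20.  17.   8.1] mean [  83.9 -143.9  217. ]
[488, 177, 24, 48, 358] world [ 417.6 -459.1   79. ] tool mid [215.3  -9.3 217.3] size [24.1 42.1 10. ] mean [208.9 -12.  217.4]
```

>>> servo_tool --commands '[[-1, [1, 0, 30], [0, 0, 0]], [-1, [1, 0, 55], [0, 0, 0]], [-1, [1, 0, 65], [0, 0, 0]], [-1, [1, 0, 65], [0, 0, 0]], [-1, [1, 0, 65], [0, 0, 0]], [-1, [1, 0, 65], [0, 0, 0]]]'

```text
time: 5.27
position: [390.2, -247.3, 233.6]
eef_rot: [[0.094, -0.996, -0.002], [-0.996, -0.094, 0.004], [-0.004, 0.001, -1.0]]
force: [0.6, -0.5, 0.0]
gripper_width: 21.2
```

```bash
cat > shot.py <<'E'
from h import *
from station import env,eyes
import sys
s=env.sense(); print(s["time"],np.round(s["position"],1),np.round(s["joints"],2),np.round(s["force"],1),s["gripper_width"])
c=eyes.camera("wrist");np.savez(sys.argv[1]+".npz",R0=s["eef_rot"],p0=s["position"],**c);cv2.imwrite(f"pics/{sys.argv[1]}.png",c["img"])
E
python3 shot.py g_w; python3 caps.py g_w.npz
```

```text
5.2667 [ 390.2 -247.3  233.6] [-0.62  0.04  2.21  0.    0.9   0.86] [ 0.6 -0.5  0. ] 21.17773452977916
[277, 243, 6, 43, 99] world [ 389.8 -257.    78.9] tool mid [ 10.9   1.1 154.6] size [ 1.8 22.   9.5] mean [ 10.4  -2.5 154.6]
[229, 245, 7, 41, 100] world [ 388.  -234.8   79. ] tool mid [-12.    0.8 154.6] size [ 2.1 22.3  9.8] mean [-11.4  -2.3 154.3]
[292, 249, 15, 14, 124] world [ 398.8 -266.    79.1] tool mid [ 20.   -7.2 154.4] size [6.6 5.7 9.9] mean [ 20.3  -5.5 154.3]
[206, 250, 14, 12, 120] world [ 395.1 -225.1   78.9] tool mid [-21.1  -7.1 154.7] size [6.7 4.9 9.8] mean [-21.6  -5.5 154.6]
```

View pics/g_w.png

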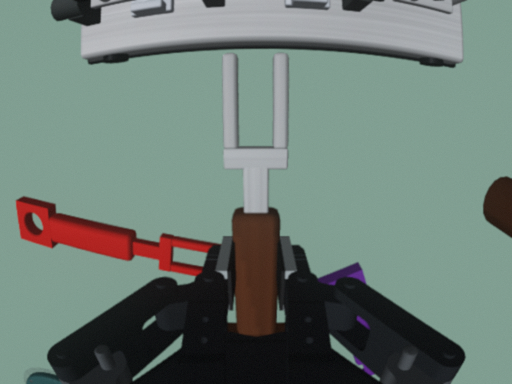

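>>> servo_tool --commands '[[-1, [0, -10, 2], [0, 0, 0]], [-1, [0, -20, 2], [0, 0, 0]], [-1, [0, -25, 2], [0, 0, 0]], [-1, [0, -25, 2], [0, 0, 0]], [-1, [0, -25, 2], [0, 0, 0]]]'

```text
time: 5.73
position: [415.9, -245.3, 232.3]
eef_rot: [[0.094, -0.996, -0.001], [-0.996, -0.094, 0.003], [-0.003, 0.0, -1.0]]
force: [-0.5, 0.6, -0.3]
gripper_width: 21.7
```

```bash
python3 shot.py g_w3; python3 caps.py g_w3.npz
```

```text
5.7333 [ 415.9 -245.3  232.3] [-0.59  0.08  2.17  0.    0.9   0.89] [-0.5  0.6 -0.3] 21.672592706646785
[234, 0, 51, 32, 1308] world [ 529.9 -234.7   78.9] tool mid [   0.9 -114.2  153.3] size [20.3 14.1  7.4] mean [   0.9 -114.6  152.5]
[417, 7, 40, 43, 1272] world [ 541.4 -317.6   78.1] tool mid [  84.2 -118.2  153.9] size [21.5 20.6  7.5] mean [  82.9 -117.6  152.6]
[60, 9, 40, 43, 1312] world [ 524.9 -151.6   78.2] tool mid [ -82.7 -117.4  154.3] size [22.3 21.1  8.2] mean [ -81.2 -116.7  152.9]
[230, 245, 6, 47, 109] world [ 413.7 -233.    79. ] tool mid [-12.    1.1 153.3] size [ 2.  22.1  9.9] mean [-11.4  -1.9 153.3]
[277, 245, 6, 41, 99] world [ 415.8 -255.1   79. ] tool mid [ 10.9   1.  153.3] size [ 1.9 22.   9.8] mean [ 10.4  -2.5 153.5]
[205, 251, 15, 12, 124] world [ 421.4 -223.3   79. ] tool mid [-21.   -7.5 153.3] size [ 7.   5.3 10. ] mean [-21.6  -5.5 153.4]
[293, 251, 14, 12, 127] world [ 424.6 -264.1   79. ] tool mid [ 20.   -7.1 153.2] size [6.8 5.2 9.7] mean [ 20.4  -5.5 153.1]
```

View pics/g_w3.png

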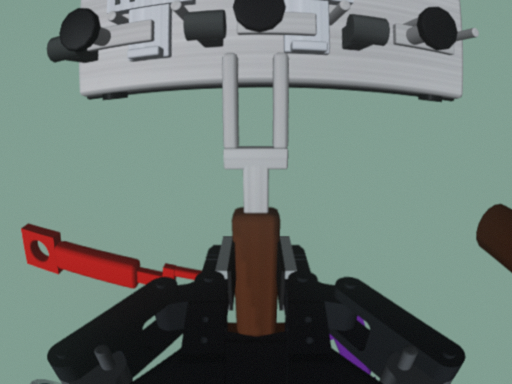

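>>> servo_tool --commands '[[-1, [1, -8, 0], [0, 0, 0]], [-1, [1, -16, 0], [0, 0, 0]], [-1, [1, -24, 0], [0, 0, 0]], [-1, [1, -32, 0], [0, 0, 0]], [-1, [1, -32, 0], [0, 0, 0]], [-1, [1, -32, 0], [0, 0, 0]]]'

```text
time: 6.28
position: [448.1, -243.1, 232.0]
eef_rot: [[0.095, -0.995, -0.001], [-0.995, -0.095, 0.003], [-0.003, 0.001, -1.0]]
force: [-1.2, 0.3, -0.7]
gripper_width: 21.4
```

```bash
python3 shot.py g_w4; python3 caps.py g_w4.npz
```

```text
6.2833 [ 448.1 -243.1  232. ] [-0.55  0.13  2.11  0.    0.9   0.93] [-1.2  0.3 -0.7] 21.372021957869286
[232, 56, 51, 50, 1964] world [ 533.4 -234.6   79.8] tool mid [ 1.000e-01 -8.580e+01  1.521e+02] size [20.4 20.4  4.5] mean [ 1.00e-01 -8.59e+01  1.52e+02]
[416, 71, 40, 44, 1339] world [ 541.6 -317.2   78.1] tool mid [ 83.2 -86.3 153.6] size [21.5 20.4  7.5] mean [ 82.  -86.2 152.1]
[58, 73, 41, 44, 1367] world [ 525.3 -151.7   78. ] tool mid [-83.4 -85.7 154.1] size [21.7 20.6  7.7] mean [-82.  -85.5 152.5]
[230, 245, 6, 48, 104] world [ 445.8 -230.8   79. ] tool mid [-12.   1. 153.] size [ 2.1 22.3  9.6] mean [-11.4  -1.7 152.9]
[277, 245, 6, 41, 97] world [ 448.1 -252.9   78.9] tool mid [ 10.9   0.8 153. ] size [ 1.9 21.9  9.9] mean [ 10.4  -2.8 153. ]
[206, 251, 14, 13, 117] world [ 452.7 -221.    79. ] tool mid [-21.1  -6.8 153.1] size [6.5 4.8 9.9] mean [-21.5  -5.5 153.2]
[293, 252, 14, 12, 124] world [ 456.5 -261.9   79. ] tool mid [ 20.   -6.9 152.9] size [6.5 4.7 9.9] mean [ 20.4  -5.4 152.8]
```

View pics/g_w4.png

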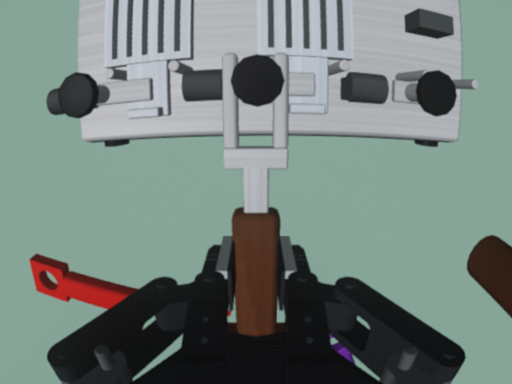

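>>> servo_tool --commands '[[-1, [-5, 0, 0], [0, 0, 0]], [-1, [-10, 0, 0], [0, 0, 0]], [-1, [-15, 0, 0], [0, 0, 0]], [-1, [-20, 0, 0], [0, 0, 0]], [-1, [-25, 0, 0], [0, 0, 0]], [-1, [-28, 0, 0], [0, 0, 0]], [-1, [-28, 0, 0], [0, 0, 0]], [-1, [-28, 0, 0], [0, 0, 0]]]'

```text
time: 7.0
position: [444.9, -215.1, 232.0]
eef_rot: [[0.095, -0.995, -0.002], [-0.995, -0.095, 0.003], [-0.003, 0.001, -1.0]]
force: [-0.7, -6.2, -2.2]
gripper_width: 21.1
```

```bash
python3 shot.py g_w5; python3 caps.py g_w5.npz
```

```text
7.0 [ 444.9 -215.1  232. ] [-0.5   0.1   2.14  0.    0.9   0.97] [-0.7 -6.2 -2.2] 21.098663689697624
[239, 54, 52, 50, 1988] world [ 531.2 -209.6   79.6] tool mid [  3.1 -86.7 152.3] size [20.9 20.5  4.7] mean [  3.  -86.5 152.1]
[107, 63, 47, 47, 1650] world [ 525.4 -151.5   78.1] tool mid [-55.2 -86.4 153.9] size [21.6 20.5  7.7] mean [-54.4 -86.2 152.3]
[462, 79, 33, 41, 1060] world [ 541.8 -317.6   78. ] tool mid [111.6 -87.  153.6] size [22.8 20.8  7.5] mean [109.8 -86.9 152.3]
[230, 245, 6, 42, 100] world [ 442.6 -202.8   79. ] tool mid [-11.9   1.  153.1] size [ 2.  22.1  9.9] mean [-11.5  -2.7 153. ]
[277, 245, 6, 41, 98] world [ 444.4 -224.9   79. ] tool mid [ 10.9   1.2 153. ] size [ 1.8 22.7 10. ] mean [ 10.4  -2.6 153.3]
[206, 251, 14, 13, 120] world [ 449.6 -193.1   79. ] tool mid [-21.1  -6.9 153.1] size [6.4 4.5 9.9] mean [-21.6  -5.5 153.1]
[293, 251, 14, 13, 125] world [ 453.6 -233.9   79. ] tool mid [ 19.9  -7.2 153. ] size [6.6 5.7 9.9] mean [ 20.4  -5.4 152.9]
```

View pics/g_w5.png

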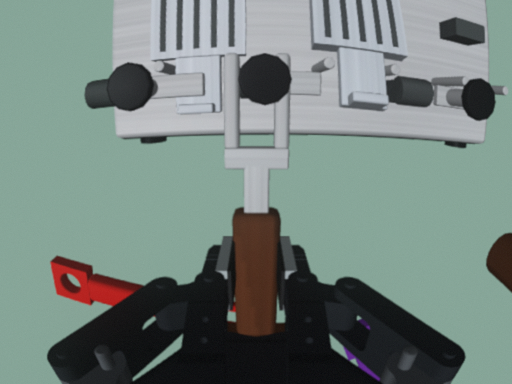

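Run:
```python
from h import *
for f in("g_w4","g_w5"):
    c=dict(np.load(f+".npz"));P=wcloud(c)
    for p in ([(310,90),(150,90)] if f=="g_w4" else [(362,70),(365,95),(195,90)]): print(f,p,np.round(P[p[1],p[0]],1))
```

```text
g_w4 (310, 90) [ 533.1 -261.1   52.5]
g_w4 (150, 90) [ 527.3 -179.8   52.3]
g_w5 (362, 70) [ 543.3 -256.3   61. ]
g_w5 (365, 95) [ 530.6 -255.2   72.1]
g_w5 (195, 90) [ 524.7 -176.1   52.8]
```

>>> servo_tool --commands '[[-1, [0, 10, 0], [0, 0, 0]], [-1, [0, 20, 0], [0, 0, 0]], [-1, [0, 30, 0], [0, 0, 0]], [-1, [0, 42, 0], [0, 0, 0]], [-1, [0, 42, 0], [0, 0, 0]], [-1, [-25, 42, 0], [0, 0, 0]], [-1, [-55, 42, 0], [0, 0, 0]], [-1, [-55, 42, 0], [0, 0, 0]], [-1, [-55, 42, 0], [0, 0, 0]], [-1, [-55, 42, 0], [0, 0, 0]]]'

```text
time: 7.88
position: [398.0, -164.4, 232.4]
eef_rot: [[0.096, -0.995, -0.001], [-0.995, -0.096, 0.002], [-0.002, 0.001, -1.0]]
force: [0.8, -0.2, -0.7]
gripper_width: 22.2
```

```bash
python3 shot.py g_w6; python3 caps.py g_w6.npz
```

```text
7.8833 [ 398.  -164.4  232.4] [-0.45 -0.02  2.27  0.    0.89  1.02] [ 0.8 -0.2 -0.7] 22.22246858605703
[236, 0, 40, 11, 276] world [ 516.6 -151.9   78. ] tool mid [  -0.5 -119.2  154.2] size [16.1  4.4  7.7] mean [  -0.5 -119.1  153.2]
[414, 0, 40, 30, 959] world [ 531.2 -234.2   78.5] tool mid [  82.7 -125.7  153.5] size [22.1 17.4  7.9] mean [  81.9 -125.2  152.6]
[229, 244, 6, 48, 110] world [ 395.5 -151.7   79. ] tool mid [-12.4   1.1 153.3] size [ 2.  22.6  9.9] mean [-11.9  -1.8 153.3]
[278, 246, 6, 44, 95] world [ 398.  -174.7   79.1] tool mid [ 11.2   0.9 153.2] size [ 2.  21.8  9.6] mean [ 10.9  -2.1 153.3]
[205, 250, 14, 13, 123] world [ 402.5 -141.7   79. ] tool mid [-21.8  -6.7 153.4] size [ 6.7  4.4 10. ] mean [-22.1  -5.5 153.6]
[294, 251, 15, 13, 131] world [ 406.5 -183.9   79. ] tool mid [ 20.6  -7.1 153.3] size [7.  5.  9.9] mean [ 20.9  -5.4 152.9]
```

View pics/g_w6.png

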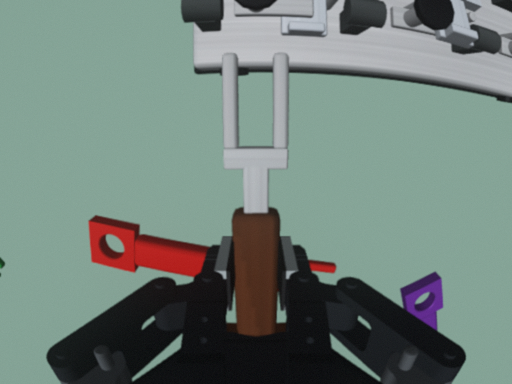

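>>> servo_tool --commands '[[-1, [-0.5, -10, 0], [0, 0, 0]], [-1, [-0.5, -20, 0], [0, 0, 0]], [-1, [-0.5, -30, 0], [0, 0, 0]], [-1, [-0.5, -40, 0], [0, 0, 0]], [-1, [-0.5, -42, 0], [0, 0, 0]], [-1, [-0.5, -42, 0], [0, 0, 0]]]'

```text
time: 8.43
position: [441.2, -160.4, 232.5]
eef_rot: [[0.096, -0.995, -0.001], [-0.995, -0.096, 0.002], [-0.002, 0.001, -1.0]]
force: [-0.4, 0.1, -0.1]
gripper_width: 21.0
```

```bash
python3 shot.py g_w7; python3 caps.py g_w7.npz|head -3
```

```text
8.4333 [ 441.2 -160.4  232.5] [-0.4   0.06  2.19  0.    0.89  1.07] [-0.4  0.1 -0.1] 21.017996643755737
[229, 60, 52, 49, 1942] world [ 525.  -151.1   80.2] tool mid [ -0.9 -84.4 152.2] size [20.8 20.1  5. ] mean [ -1.  -84.3 152.5]
[413, 75, 40, 44, 1346] world [ 533.1 -233.6   78.1] tool mid [ 82.  -84.6 154.2] size [21.2 20.6  7.4] mean [ 81.  -84.5 152.7]
[230, 244, 6, 43, 100] world [ 438.8 -148.3   79.1] tool mid [-11.8   1.1 153.4] size [ 1.8 22.3  9.9] mean [-11.4  -2.5 153.7]
```

View pics/g_w7.png

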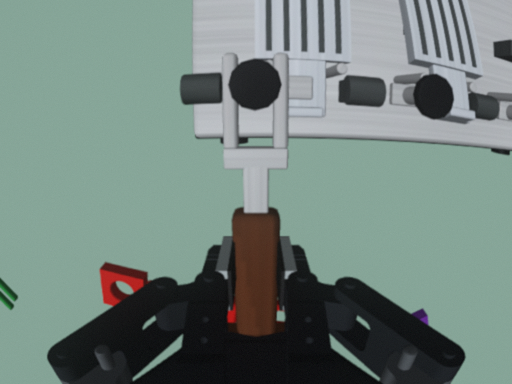

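Stud 2 sits between the prongs (cap at 255,84). Next I shove it.

>>> servo_tool --commands '[[-1, [-5, 0, 0], [0, 0, 0]], [-1, [-10, 0, 0], [0, 0, 0]], [-1, [-15, 0, 0], [0, 0, 0]], [-1, [-20, 0, 0], [0, 0, 0]], [-1, [-25, 0, 0], [0, 0, 0]], [-1, [-28, 0, 0], [0, 0, 0]], [-1, [-28, 0, 0], [0, 0, 0]], [-1, [-28, 0, 0], [0, 0, 0]], [-1, [-28, 0, 0], [0, 0, 0]]]'

```text
time: 9.23
position: [437.6, -132.4, 232.3]
eef_rot: [[0.096, -0.995, -0.002], [-0.995, -0.096, 0.002], [-0.002, 0.002, -1.0]]
force: [-0.3, -4.8, -1.0]
gripper_width: 21.3
```

```bash
python3 shot.py g_w8; python3 caps.py g_w8.npz|head -3
python3 - <<'E'
from h import *
c=dict(np.load("g_w8.npz"));P=wcloud(c)
X=[(u,v) for v in range(40,120,8) for u in range(310,420,10)]
for v in range(40,130,6): print(v,[round(P[v,u,2]) for u in range(300,420,8)])
E
```

```text
9.2333 [ 437.6 -132.4  232.3] [-0.35  0.03  2.22  0.    0.89  1.12] [-0.3 -4.8 -1. ] 21.280618122628034
[239, 57, 52, 50, 1993] world [ 522.6 -126.9   79.6] tool mid [  3.  -85.5 152.5] size [20.7 20.5  4.8] mean [  3.  -85.5 152.3]
[460, 81, 33, 41, 1067] world [ 533.3 -233.8   78.2] tool mid [110.3 -85.8 153.8] size [21.9 20.9  7.3] mean [108.7 -85.7 152.6]
[230, 245, 6, 42, 98] world [ 434.8 -120.3   79. ] tool mid [-11.9   1.4 153.3] size [ 1.8 23.1  9.8] mean [-11.4  -2.6 153.3]
40 [21, 22, 58, 59, 58, 57, 57, 57, 57, 57, 57, 56, 58, 21, 22]
46 [21, 21, 57, 59, 58, 60, 57, 59, 58, 58, 57, 58, 58, 58, 21]
52 [21, 21, 20, 52, 55, 58, 58, 57, 59, 59, 60, 59, 59, 59, 21]
58 [22, 21, 21, 21, 22, 58, 59, 59, 58, 58, 57, 55, 57, 57, 21]
64 [20, 21, 40, 57, 57, 60, 59, 59, 60, 60, 59, 20, 21, 20, 22]
70 [22, 20, 40, 53, 20, 60, 61, 60, 60, 60, 59, 56, 56, 21, 22]
76 [53, 53, 53, 20, 21, 62, 62, 62, 61, 62, 61, 52, 57, 20, 21]
82 [53, 52, 52, 21, 21, 62, 62, 62, 62, 61, 62, 33, 53, 202, 54]
88 [53, 52, 53, 20, 20, 63, 63, 64, 63, 63, 62, 32, 53, 57, 56]
94 [51, 52, 51, 22, 21, 63, 64, 73, 70, 63, 63, 33, 53, 57, 57]
100 [20, 21, 21, 21, 21, 66, 70, 73, 73, 74, 71, 34, 53, 56, 57]
106 [22, 20, 20, 20, 20, 65, 67, 70, 70, 72, 71, 21, 51, 52, 54]
112 [20, 20, 21, 19, 21, 21, 22, 22, 21, 62, 64, 20, 21, 21, 20]
118 [21, 21, 22, 20, 22, 21, 21, 21, 21, 21, 21, 21, 22, 21, 22]
124 [21, 21, 20, 21, 21, 22, 21, 20, 22, 20, 21, 21, 202, 21, 20]
```

View pics/g_w8.png

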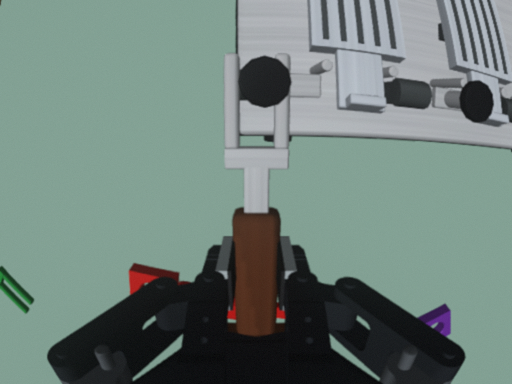

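>>> servo_tool --commands '[[-1, [0, 10, 0], [0, 0, 0]], [-1, [0, 20, 0], [0, 0, 0]], [-1, [0, 30, 0], [0, 0, 0]], [-1, [0, 45, 0], [0, 0, 0]], [-1, [0, 45, 0], [0, 0, 0]], [-1, [0, 45, -40], [0, 0, 0]], [-1, [0, 45, -80], [0, 0, 0]], [-1, [0, 45, -100], [0, 0, 0]], [-1, [0, 45, -100], [0, 0, 0]], [-1, [0, 15, -100], [0, 0, 0]], [-1, [0, -10, -100], [0, 0, 0]], [-1, [0, -10, -100], [0, 0, 0]], [-1, [0, -10, -100], [0, 0, 0]]]'

```text
time: 10.37
position: [448.1, -131.2, 331.0]
eef_rot: [[0.097, -0.995, -0.004], [-0.995, -0.097, 0.003], [-0.004, 0.004, -1.0]]
force: [-0.3, -0.2, -0.7]
gripper_width: 21.0
```

```bash
python3 shot.py h1; python3 caps.py h1.npz|head -4
python3 - <<'E'
from h import *
c=dict(np.load("h1.npz"));P=(wcloud(c)-c["p0"])@c["R0"]
for u,v in [(230,60),(281,60),(230,100),(281,100),(255,158),(255,240)]: print(u,v,np.round(P[v,u],1))
from station import env
s=env.sense(); move(s,[430,20,340],Rtool(0.6));
E
```

```text
10.3667 [ 448.1 -131.2  331. ] [-0.34 -0.07  2.11  0.    1.11  1.13] [-0.3 -0.2 -0.7] 20.976065814925096
[7, 14, 9, 11, 49] world [603.7 119.8  78.9] tool mid [-233.8 -180.3  252.2] size [3.9 8.6 9.8] mean [-233.7 -180.   252.2]
[289, 90, 19, 27, 426] world [ 524.8 -153.    79.7] tool mid [ 30.6 -75.4 251. ] size [13.8 19.5  4. ] mean [ 29.8 -75.4 250.7]
[385, 97, 24, 25, 466] world [ 533.  -233.6   77.8] tool mid [111.2 -75.5 252.6] size [21.  19.6  7.5] mean [110.5 -75.5 250.7]
[464, 107, 18, 23, 322] world [ 541.5 -316.7   77.9] tool mid [194.6 -75.9 252.1] size [19.7 20.2  7.6] mean [193.5 -75.9 250.8]
230 60 [-11.8 -96.  164. ]
281 60 [ 10.7 -95.9 163.9]
230 100 [-12.  -77.8 164.5]
281 100 [ 10.9 -77.7 165. ]
255 158 [ -0.9 -51.2 163.8]
255 240 [ -1.  -11.6 159.5]
SHIFT [-152.2, 2.7, -8.6] TURN [0.001, 0.007, -1.484] rows>= 12
```

View pics/h1.png

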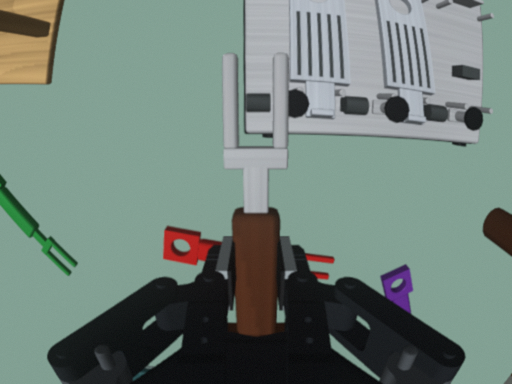

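>>> servo_tool --commands '[[-1, [-30, 0, -9], [0, 0, -0.12]], [-1, [-60, 0, -9], [0, 0, -0.24]], [-1, [-90, 0, -9], [0, 0, -0.36]], [-1, [-120, 0, -9], [0, 0, -0.48]], [-1, [-152, 0, -9], [0, 0, -0.6]], [-1, [-152, 0, -9], [0, 0, -0.72]], [-1, [-152, 0, -9], [0, 0, -0.84]], [-1, [-152, 0, -9], [0, 0, -0.96]], [-1, [-152, 0, -9], [0, 0, -1.08]], [-1, [-152, 0, -9], [0, 0, -1.2]], [-1, [-152, 0, -9], [0, 0, -1.32]], [-1, [-152, 0, -9], [0, 0, -1.44]], [-1, [-152, 0, -9], [0, 0, -1.484]], [-1, [-152, 0, -9], [0, 0, -1.484]], [-1, [-152, 0, -9], [0, 0, -1.484]]]'

```text
time: 11.67
position: [431.6, 19.9, 339.6]
eef_rot: [[1.0, 0.008, -0.007], [0.008, -1.0, 0.004], [-0.007, -0.004, -1.0]]
force: [-0.7, -0.1, -1.7]
gripper_width: 21.0
```

Run:
```python
from h import *
from station import env
s=env.sense(); print(s["position"],s["joints"]);move(s,[400,120,400],Rtool(85.6))
```

```text
[431.64985065  19.93489032 339.59217689] [-0.01290452 -0.15373187  2.16734705  0.00381814  1.13504257 -0.02286343]
SHIFT [-31.2, -100.5, -59.8] TURN [-0.008, 0.003, -1.486] rows>= 12
```

>>> servo_tool --commands '[[-1, [0, -30, -40], [0, 0, 0]], [-1, [0, -60, -80], [0, 0, 0]], [-1, [0, -90, -120], [0, 0, 0]], [-1, [0, -120, -160], [0, 0, 0]], [-1, [0, -130, -180], [0, 0, 0]], [-1, [0, -130, -180], [0, 0, 0]], [-1, [0, -130, -180], [0, 0, 0]]]'

```text
time: 12.25
position: [432.1, 150.7, 524.1]
eef_rot: [[1.0, 0.01, -0.0], [0.01, -1.0, 0.006], [-0.0, -0.006, -1.0]]
force: [1.1, -0.1, -1.5]
gripper_width: 20.8
```

```bash
python3 shot.py h2
```

```text
12.25 [432.1 150.7 524.1] [ 0.28 -0.21  1.87  0.01  1.48  0.27] [ 1.1 -0.1 -1.5] 20.80827169286628
```

View pics/h2.png

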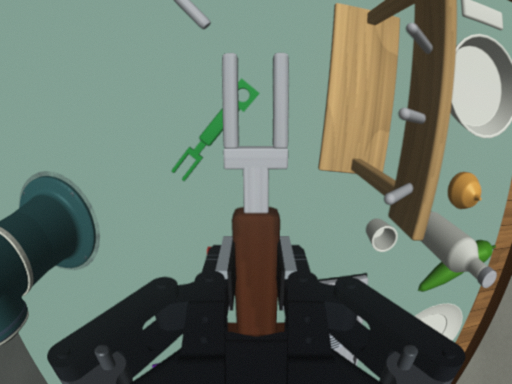

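Run:
```python
from h import *
c=dict(np.load("h2.npz"));P=wcloud(c);hsv=cv2.cvtColor(c["img"],cv2.COLOR_BGR2HSV)
z=P[...,2];m=(c["depth"]>0)&(z>225)&(z<300)&(hsv[...,1]<60)
m[:,:370]=0
n,l,st,ce=cv2.connectedComponentsWithStats(m.astype(np.uint8))
for i in range(1,n):
    if st[i,4]<30: continue
    Q=P[l==i];mu=Q.mean(0);w,V=np.linalg.eigh(np.cov(Q.T));d=V[:,2]*np.sign(V[2,2])
    s=(256-mu[2])/d[2]
    print(st[i].tolist(),ce[i],"mean",np.round(mu,1),"dir",np.round(d,2),"z range",Q[:,2].min(),Q[:,2].max(),"at256",np.round(mu+s*d,1))
# board: wood pts z>200
m=(c["depth"]>0)&(z>255)&(z<272)&(hsv[...,1]>60);m[:,:370]=0
Q=P[m];print(len(Q),np.round(Q.min(0)),np.round(Q.max(0)))
v=np.polyfit(Q[:,1],Q[:,0],1);print("board x=",v)
```

```text
[407, 22, 26, 32, 377] [419.70026525  37.08222812] mean [565.7 294.7 267.3] dir [-0.7   0.06  0.71] z range 225.4203454984149 285.98125920776357 at256 [577.  293.7 256. ]
[456, 29, 2, 24, 30] [456.2         38.96666667] mean [607.2 302.5 265. ] dir [0.05 1.   0.02] z range 263.60794893372093 266.4126353154292 at256 [589.5 -65.7 256. ]
[451, 54, 6, 49, 58] [453.65517241  77.96551724] mean [604.4 265.5 264.9] dir [-0.09 -1.    0.02] z range 262.86657206533386 266.8716650066952 at256 [655.1 851.8 256. ]
[399, 107, 27, 17, 304] [412.14802632 115.19736842] mean [558.4 227.  270.3] dir [-0.72  0.06  0.69] z range 225.77904872963632 285.74473374660687 at256 [573.5 225.7 256. ]
[442, 137, 5, 26, 30] [444.23333333 149.73333333] mean [599.6 199.5 264.7] dir [-0.11 -0.99  0.04] z range 263.4536798834237 265.80867144572716 at256 [620.9 398.2 256. ]
[385, 182, 29, 23, 346] [398.67630058 193.51734104] mean [554.9 159.1 267.9] dir [-0.71  0.05  0.7 ] z range 225.72872897761187 285.49407113677256 at256 [566.9 158.3 256. ]
3791 [580. 111. 255.] [609. 341. 267.]
board x= [7.64032909e-02 5.75633055e+02]
```

Run:
```python
from h import *
c=dict(np.load("h2.npz"));P=wcloud(c)
for y in (130,190,260,320):
    z=P[...,2];m=(c["depth"]>0)&(abs(z-264)<2.5)&(abs(P[...,1]-y)<6)&(P[...,0]>570);Q=P[m];print(y,len(Q),np.percentile(Q[:,0],[1,5,50,95,99]))
```

```text
130 147 [580.98900934 581.96597667 586.67039508 593.90073759 594.52099066]
190 169 [585.80031337 586.64530876 591.46416191 598.49865759 599.24188755]
260 166 [591.19091204 591.88152204 596.47400039 603.62108178 604.6180062 ]
320 149 [595.65099835 596.28009009 601.87186132 608.50317479 609.70053238]
```

Run:
```python
import numpy as np
from scipy.optimize import least_squares
D=[([209.634,-641.618,404.68],[.264,1.604,1.274]),([470.86,10.08,379.25],[-.1103,2.05318,1.20035]),([464.9,7.87,178.77],[.13594,2.23197,.77219]),([466.87,7.985,283.19],[-.02327,2.16295,.99096]),([389.15,-247.53,297.3],[-.04662,2.15605,1.03754]),([431.65,19.93,339.6],[-.15373,2.16735,1.13504]),([432.1,150.7,524.1],[-.21,1.87,1.48])]
def f(p):
    L1,L2,o,h,d=p;out=[]
    for P,(a,b,e) in D:
        s=a+b;t=s+e
        r=L1*np.sin(a)+L2*np.sin(s)+o*np.cos(s)+d*np.sin(t);z=h+L1*np.cos(a)+L2*np.cos(s)-o*np.sin(s)+d*np.cos(t)
        out+=[r-np.hypot(P[0],P[1]),z-P[2]]
    return out
r=least_squares(f,[400,400,0,150,100]);print(r.x,np.round(r.fun,1))
```

```text
[5.11701436e+02 5.66184779e+02 2.74099764e-01 2.41489702e+02
 1.65014467e+02] [-0.3 -0.3 -0.2 -0.3  0.1 -0.5 -0.2 -0.4 -0.1 -0.3 -0.2 -0.3 -0.1  2.1]
```

```bash
cat >> h.py <<'E'
RY=-4.4
ax=np.array([-np.cos(np.radians(RY))*.7071,-np.sin(np.radians(RY))*.7071,.7071])
peg=lambda i: np.array([562.,156.8,256])+i*np.array([16.1,209.4,0])/3
def tcp_for(point_world,point_tool,R): return np.array(point_world)-R@np.array(point_tool)
E
python3 - <<'E'
from h import *
from station import env
s=env.sense();E=[-0.5,76.5,168]
R=Rtool(85.6,-45);print(np.round(R,2),peg(3))
P=tcp_for(peg(3)+75*ax,E,R);print(P)
move(s,[400,200,500],R)
move(s,P,R)
E
```

```text
[[ 0.08  0.71  0.71]
 [ 1.   -0.05 -0.05]
 [ 0.    0.71 -0.71]] [578.1 366.2 256. ]
[352.88409405 384.0308975  373.73277048]
SHIFT [-31.2, -50.5, 21.4] TURN [-0.639, 0.582, -1.402] rows>= 14
SHIFT [-76.1, -234.5, 148.6] TURN [-0.639, 0.582, -1.402] rows>= 14
```

>>> servo_tool --commands '[[-1, [-31, -50, 21], [-0.045, 0.042, -0.1]], [-1, [-31, -50, 21], [-0.091, 0.083, -0.2]], [-1, [-31, -50, 21], [-0.137, 0.125, -0.3]], [-1, [-31, -50, 21], [-0.182, 0.166, -0.4]], [-1, [-31, -50, 21], [-0.228, 0.208, -0.5]], [-1, [-31, -50, 21], [-0.273, 0.249, -0.6]], [-1, [-31, -50, 21], [-0.319, 0.291, -0.7]], [-1, [-31, -50, 21], [-0.365, 0.332, -0.8]], [-1, [-31, -50, 21], [-0.41, 0.374, -0.9]], [-1, [-31, -50, 21], [-0.456, 0.415, -1.0]], [-1, [-31, -50, 21], [-0.501, 0.457, -1.1]], [-1, [-31, -50, 21], [-0.547, 0.498, -1.2]], [-1, [-31, -50, 21], [-0.593, 0.54, -1.3]], [-1, [-31, -50, 21], [-0.639, 0.582, -1.402]], [-1, [-31, -50, 21], [-0.639, 0.582, -1.402]], [-1, [-31, -50, 21], [-0.639, 0.582, -1.402]]]'

```text
time: 13.63
position: [399.7, 198.0, 497.0]
eef_rot: [[0.081, 0.708, 0.701], [0.997, -0.057, -0.058], [-0.002, 0.704, -0.711]]
force: [0.6, 0.1, -1.4]
gripper_width: 21.2
```

```bash
python3 shot.py h3;python3 - <<'E'
from h import *
from station import env
s=env.sense();E=[-0.5,76.5,168]
R=Rtool(85.6,-45)
P=tcp_for(peg(3)+75*ax,E,R);print(P,s["eef_rot"])
move(s,P,R)
E
```

```text
13.6333 [399.7 198.  497. ] [ 0.57 -0.43  2.17 -0.62  0.84 -0.63] [ 0.6  0.1 -1.4] 21.18025565115511
[352.88409405 384.0308975  373.73277048] [[ 8.08838806e-02  7.07825118e-01  7.01741690e-01]
 [ 9.96723173e-01 -5.68427886e-02 -5.75483616e-02]
 [-8.45221310e-04  7.04096939e-01 -7.10103363e-01]]
SHIFT [181.3, -131.3, 44.5] TURN [-0.004, 0.004, -0.002] rows>= 6
```

View pics/h3.png

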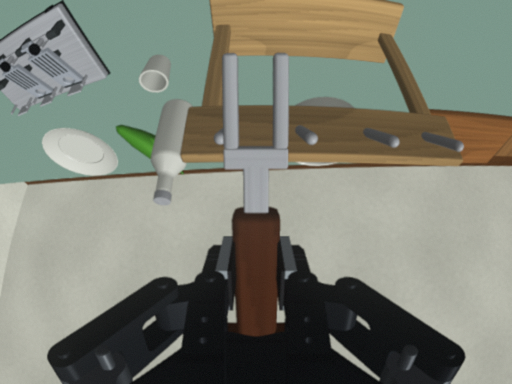

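```bash
cat > pegs.py <<'E'
from h import *
import sys
c=dict(np.load(sys.argv[1]));P=wcloud(c);z=P[...,2];hsv=cv2.cvtColor(c["img"],cv2.COLOR_BGR2HSV)
for i in range(4):
    g=peg(i)
    m=(c["depth"]>0)&(z>238)&(z<292)&(abs(P[...,1]-g[1])<16)&(P[...,0]>g[0]-45)&(P[...,0]<g[0]+16)&(hsv[...,1]<70)
    Q=P[m]
    if len(Q)<15: continue
    w,V=np.linalg.eigh(np.cov(Q.T));d=V[:,2]*np.sign(V[2,2]);mu=Q.mean(0);t=(256-mu[2])/d[2]
    top=Q[Q[:,2]>np.percentile(Q[:,2],85)].mean(0)
    print(i,len(Q),"model",np.round(g,1),"at256",np.round(mu+t*d,1),"dir",np.round(d,2),"top",np.round(top,1),"model top",np.round(g+37*ax,1))
E
python3 pegs.py h3.npz; python3 pegs.py h2.npz
```

```text
0 111 model [562.  156.8 256. ] at256 [552.4 155.5 256. ] dir [-0.5   0.09  0.86] top [539.7 158.6 284.4] model top [535.9 158.8 282.2]
1 257 model [567.4 226.6 256. ] at256 [565.6 222.9 256. ] dir [-0.66  0.13  0.74] top [544.3 228.1 284.1] model top [541.3 228.6 282.2]
2 353 model [572.7 296.4 256. ] at256 [572.9 292.3 256. ] dir [-0.69  0.1   0.72] top [549.3 297.  283.4] model top [546.6 298.4 282.2]
3 370 model [578.1 366.2 256. ] at256 [578.7 361.8 256. ] dir [-0.69  0.09  0.72] top [555.2 365.8 282.7] model top [552.  368.2 282.2]
0 306 model [562.  156.8 256. ] at256 [567.9 159.4 256. ] dir [-0.73  0.01  0.68] top [539.7 158.5 284.2] model top [535.9 158.8 282.2]
1 277 model [567.4 226.6 256. ] at256 [575.4 225.5 256. ] dir [-0.75  0.07  0.66] top [544.9 228.5 284.3] model top [541.3 228.6 282.2]
2 339 model [572.7 296.4 256. ] at256 [578.1 292.6 256. ] dir [-0.72  0.1   0.68] top [550.2 297.8 284. ] model top [546.6 298.4 282.2]
```

>>> servo_tool --commands '[[-1, [30, -21, 7], [0, 0, 0]], [-1, [60, -43, 14], [0, 0, 0]], [-1, [90, -65, 22], [0, 0, 0]], [-1, [120, -86, 29], [0, 0, 0]], [-1, [150, -108, 37], [0, 0, 0]], [-1, [181, -131, 44], [0, 0, 0]], [-1, [181, -131, 44], [0, 0, 0]], [-1, [181, -131, 44], [0, 0, 0]], [-1, [181, -131, 44], [0, 0, 0]]]'

```text
time: 14.43
position: [353.0, 383.6, 373.7]
eef_rot: [[0.082, 0.708, 0.701], [0.997, -0.057, -0.06], [-0.002, 0.704, -0.711]]
force: [0.5, 0.1, 0.1]
gripper_width: 20.9
```

```bash
python3 shot.py h4;python3 pegs.py h4.npz
python3 - <<'E'
from h import *
from station import env,eyes
s=env.sense();E=[-0.5,76.5,168]
R=Rtool(85.6,-45)
for k in (75,40,5): move(s,tcp_for(peg(3)+k*ax,E,R),R)
c=eyes.camera("scene");np.savez("h4s.npz",**c);cv2.imwrite("pics/h4s.png",cv2.resize(c["img"][120:300,250:450],None,fx=4,fy=3.3))
c=eyes.camera("top");cv2.imwrite("pics/h4t.png",cv2.resize(c["img"][120:240,110:260],None,fx=5,fy=5))
c=dict(np.load("h4.npz"));P=(wcloud(c)-c["p0"])@c["R0"]
for u,v in [(230,60),(281,60),(255,158),(255,240)]: print(u,v,np.round(P[v,u],1))
E
```

```text
14.4333 [353.  383.6 373.7] [ 0.99 -0.09  2.14 -0.92  0.89  0.03] [0.5 0.1 0.1] 20.940298170706427
0 421 model [562.  156.8 256. ] at256 [560.2 159.6 256. ] dir [-0.7   0.04  0.72] top [538.2 160.6 280.5] model top [535.9 158.8 282.2]
1 476 model [567.4 226.6 256. ] at256 [564.8 229.  256. ] dir [-0.69  0.04  0.72] top [542.8 229.8 280.6] model top [541.3 228.6 282.2]
2 139 model [572.7 296.4 256. ] at256 [567.7 297.4 256. ] dir [-0.75  0.02  0.66] top [572.2 298.  252.7] model top [546.6 298.4 282.2]
SHIFT [0.8, -1.0, 0.4] TURN [-0.004, 0.005, -0.004] rows>= 1
SHIFT [0.9, -0.8, 35.4] TURN [-0.004, 0.005, -0.004] rows>= 1
SHIFT [1.1, -0.7, 70.4] TURN [-0.004, 0.005, -0.004] rows>= 2
230 60 [-11.4 -98.1 163.7]
281 60 [ 11.1 -97.9 163. ]
255 158 [ -0.5 -53.1 164. ]
255 240 [ -0.6 -12.9 160.3]
```

View pics/h4.png

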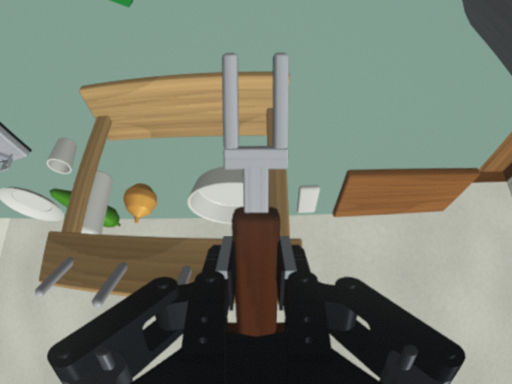

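View pics/h4s.png

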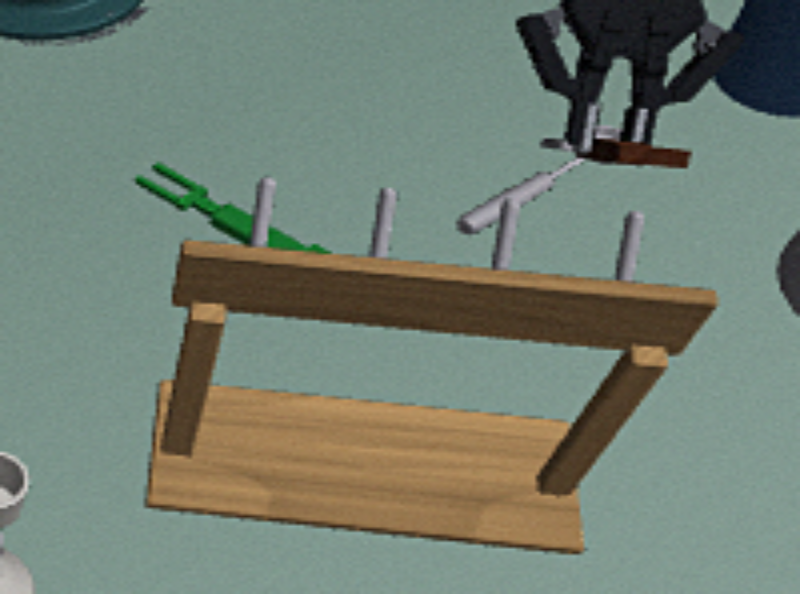

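View pics/h4t.png

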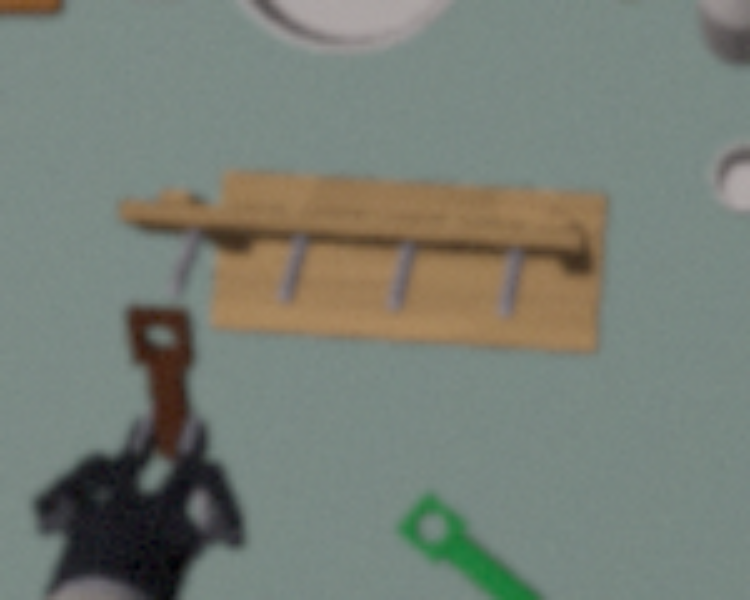

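Run:
```python
from h import *
from station import env,eyes
s=env.sense();E=[-0.5,76.5,168]
X=s["position"]+s["eef_rot"]@np.array(E);print(X)
T=dict(np.load("a_top.npz"));S=dict(np.load("a_scene.npz"))
u,v=proj(T,X);print("eye top crop px",(u-110)*5,(v-120)*5)
for i in range(4):
    u,v=proj(T,peg(i)+37*ax);print("tip top",(u-110)*5,(v-120)*5); u,v=proj(S,peg(i)+37*ax);print("   scene",(u-250)*4,(v-120)*3.3)
u,v=proj(S,X);print("eye scene",(u-250)*4,(v-120)*3.3)
```

```text
[525.46893004 368.092153   310.42044016]
eye top crop px 155.72812105924555 331.87361492191144
tip top 498.388522358514 316.1998338389667
   scene 267.97947893529863 172.86985578219625
tip top 387.8103092595552 308.90688015575535
   scene 389.0315826367746 184.1472161071759
tip top 277.3842729566205 301.62396297335147
   scene 511.5949797630574 195.56537035466664
tip top 167.11009952909933 294.351061587781
   scene 635.6981500533645 207.12697173160373
eye scene 642.8798410579984 151.48995543590314
```

Run:
```python
from h import *
from station import env,eyes
s=env.sense();E=[-0.5,76.5,168]
X=s["position"]+s["eef_rot"]@np.array(E)
out=[]
for n,(x0,y0,x1,y1),f in (("top",(120,150,240,200),6.5),("scene",(300,150,440,225),5.5)):
    c=eyes.camera(n);im=cv2.resize(c["img"][y0:y1,x0:x1],None,fx=f,fy=f,interpolation=2)
    q=lambda X:tuple(int(round(a)) for a in ((proj(c,X)[0]+.5-x0)*f,(proj(c,X)[1]+.5-y0)*f))
    for i in range(4): cv2.line(im,q(peg(i)-30*ax),q(peg(i)+37*ax),(0,0,255),1)
    th=np.linspace(0,2*np.pi,40);R=s["eef_rot"]
    cv2.polylines(im,[np.array([q(X+R@np.array([11*np.cos(t),11*np.sin(t),-6])) for t in th])],True,(0,255,255),1)
    out.append(im)
w=max(o.shape[1] for o in out);out=[cv2.copyMakeBorder(o,0,0,0,w-o.shape[1],0) for o in out]
im=np.vstack(out);print(im.shape);cv2.imwrite("pics/ov1.png",im[:,:800])
```

```text
(737, 780, 3)
```

View pics/ov1.png

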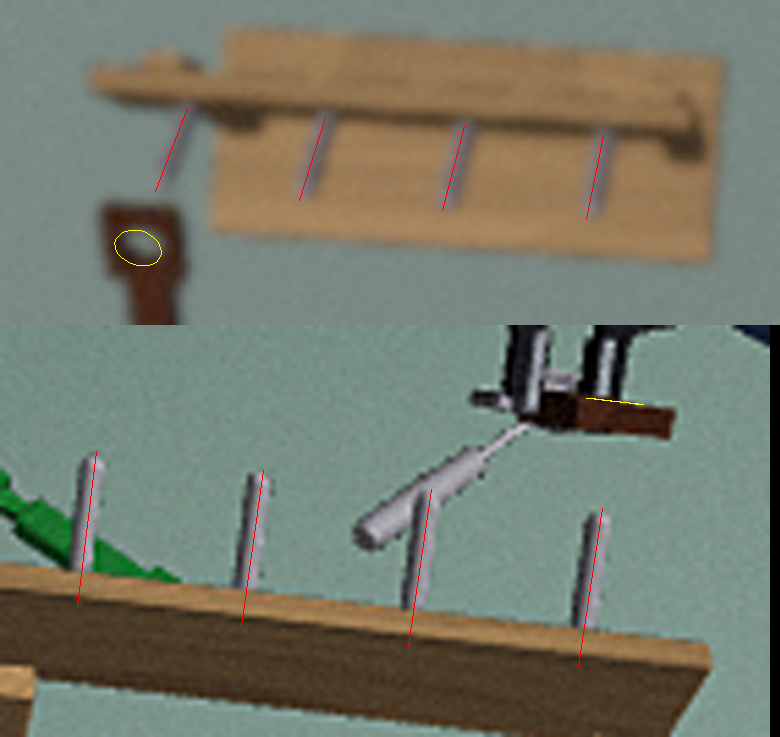

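>>> servo_tool --commands '[[-1, [0.5, -1, 10], [0, 0, 0]], [-1, [0.5, -1, 20], [0, 0, 0]], [-1, [0.5, -1, 30], [0, 0, 0]], [-1, [0.5, -1, 40], [0, 0, 0]], [-1, [0.5, -1, 50], [0, 0, 0]], [-1, [0.5, -1, 50], [0, 0, 0]]]'

```text
time: 15.18
position: [388.6, 379.6, 337.0]
eef_rot: [[0.084, 0.708, 0.701], [0.996, -0.059, -0.061], [-0.002, 0.704, -0.711]]
force: [0.2, -0.6, -0.2]
gripper_width: 21.1
```

```bash
cat > ov.py <<'E'
from h import *
from station import env,eyes
import sys
s=env.sense();E=[float(a) for a in sys.argv[2:5]];rad=float(sys.argv[5]);th2=float(sys.argv[6])
X=s["position"]+s["eef_rot"]@np.array(E);print("eye world",X,"force",s["force"],"w",s["gripper_width"],"t",s["time"])
out=[]
for n,(x0,y0,x1,y1),f in (("top",(120,150,240,200),6.5),("scene",(300,140,440,215),5.5)):
    c=eyes.camera(n);im=cv2.resize(c["img"][y0:y1,x0:x1],None,fx=f,fy=f,interpolation=2)
    q=lambda X:tuple(int(round(a)) for a in ((proj(c,X)[0]+.5-x0)*f,(proj(c,X)[1]+.5-y0)*f))
    if len(sys.argv)<8:
        for i in range(4): cv2.line(im,q(peg(i)-30*ax),q(peg(i)+37*ax),(0,0,255),1)
        R=s["eef_rot"]
        cv2.polylines(im,[np.array([q(X+R@np.array([rad*np.cos(t),rad*np.sin(t),-th2])) for t in np.linspace(0,6.28,40)])],True,(0,255,255),1)
    out.append(im)
w=max(o.shape[1] for o in out);out=[cv2.copyMakeBorder(o,0,0,0,w-o.shape[1],0) for o in out]
cv2.imwrite(f"pics/{sys.argv[1]}.png",np.vstack(out))
E
python3 ov.py ov2 -0.5 76.5 168 11 6
```

```text
eye world [560.51125427 364.42789336 271.4058544 ] force [ 0.22445642 -0.58384914 -0.20439628] w 21.068680184142547 t 15.1833
```

View pics/ov2.png

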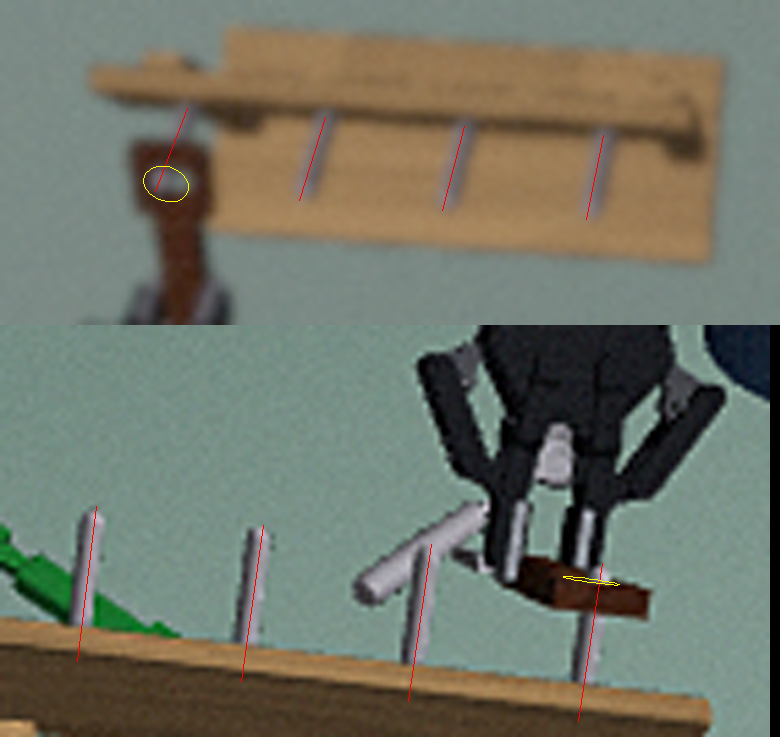

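Run:
```python
from h import *
from station import env
s=env.sense();E=[-0.5,76.5,168]
R=Rtool(85.6,-45);move(s,tcp_for(peg(3)+5*ax+[0,-1,0],E,R),R)
for t in (-52,-59,-66):
    R=Rtool(85.6,t);P=tcp_for(peg(3)+5*ax+[0,-1,-3],E,R);print(P);move(s,P,R)
```

```text
SHIFT [0.3, -0.0, 20.1] TURN [-0.004, 0.005, -0.005] rows>= 1
[395.65835359 379.7395976  299.6838052 ]
SHIFT [0.2, -22.0, 32.8] TURN [-0.126, 0.006, -0.005] rows>= 2
[391.74929882 380.04038297 277.48859808]
SHIFT [0.2, -40.4, 45.8] TURN [-0.248, 0.006, -0.004] rows>= 2
[390.56632481 380.13140786 254.98102853]
SHIFT [0.2, -57.1, 61.0] TURN [-0.371, 0.006, -0.004] rows>= 3
```

>>> servo_tool --commands '[[-1, [0.5, 0, 7], [0, 0, 0]], [-1, [0.5, 0, 14], [0, 0, 0]], [-1, [0.5, 0, 20], [0, 0, 0]], [-1, [0.5, 0, 20], [0, 0, 0]], [-1, [0.5, -11, 26], [-0.063, 0, 0]], [-1, [0.5, -22, 33], [-0.126, 0, 0]], [-1, [0.5, -31, 39], [-0.187, 0, 0]], [-1, [0.5, -40, 46], [-0.248, 0, 0]], [-1, [0.5, -48, 53], [-0.31, 0, 0]], [-1, [0.5, -57, 61], [-0.371, 0, 0]], [-1, [0.5, -57, 61], [-0.371, 0, 0]], [-1, [0.5, -57, 61], [-0.371, 0, 0]]]'

```text
time: 16.28
position: [367.5, 418.9, 346.4]
eef_rot: [[0.122, 0.492, 0.862], [0.992, -0.041, -0.117], [-0.023, 0.87, -0.493]]
force: [0.1, 0.5, -0.6]
gripper_width: 21.2
```

```bash
python3 ov.py ov3 -0.5 76.5 168 11 6
```

```text
eye world [549.86517306 395.57576133 330.0168016 ] force [ 0.05327541  0.51015421 -0.56688975] w 21.175931099962845 t 16.2833
```

View pics/ov3.png

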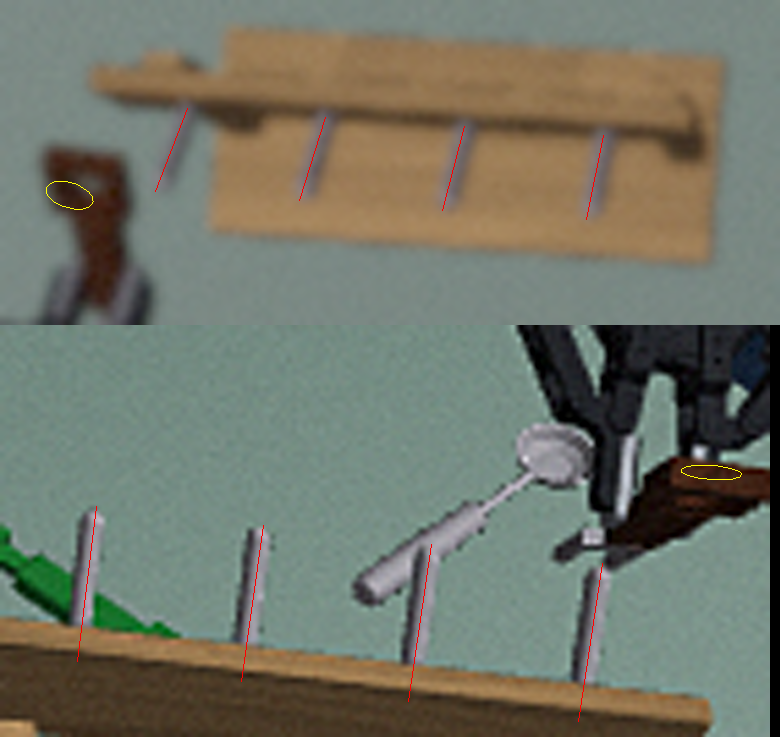

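```bash
python3 shot.py h5
```

```text
16.3833 [368.2 420.5 350.4] [ 1.06  0.06  2.13 -1.31  0.99  0.42] [0.8 0.8 0.8] 21.078383728982754
```

View pics/h5.png

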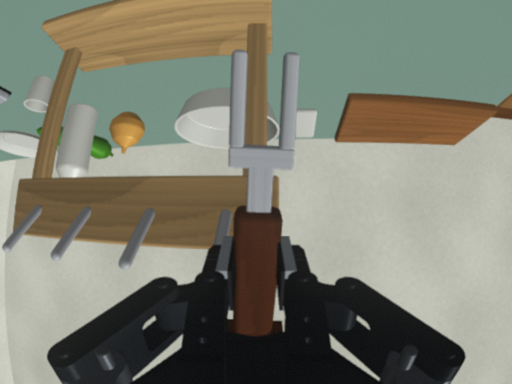

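```bash
cat >> h.py <<'E'
def FK(q,p):
    L1,L2,h,d=p;z=lambda a:Ro.from_euler("z",a).as_matrix();y=lambda a:Ro.from_euler("y",a).as_matrix()
    A=z(q[0])@y(q[1]);P=np.array([0,0,h])+A@[0,0,L1];A=A@y(q[2]);P=P+A@[0,0,L2];A=A@z(q[3])@y(q[4]);P=P+A@[0,0,d]
    return A@z(q[5]+np.pi),P
E
python3 - <<'E'
from h import *
from station import env
from scipy.optimize import least_squares
s=env.sense()
D=[(s["joints"],s["position"]),([ 0.99,-0.09,2.14,-0.92,0.89,0.03],[353,383.6,373.7]),([ 0.57,-0.43,2.17,-0.62,0.84,-0.63],[399.7,198,497]),([-1.2918,.26478,1.60542,0,1.27367,-.0369],[209.556,-641.28,403.32]),([-.03187,-.11032,2.05318,0,1.20035,1.7816],[470.86,10.08,379.25]),([-.03705,.13594,2.23197,.0015,.77219,1.7928],[464.9,7.87,178.77]),([-.6211,-.0466,2.156,.0018,1.0375,.857],[389.15,-247.5,297.3])]
f=lambda p:np.concatenate([FK(q,p)[1]-P for q,P in D])
r=least_squares(f,[512,566,200,125]);print(r.x,np.round(r.fun,1))
print(np.round(FK(s["joints"],r.x)[0]-s["eef_rot"],3))
E
```

```text
[488.97874059 570.14577338 251.04270118 146.451358  ] [ -1.   -6.6 -11.2   3.6  -5.2  -2.2   4.6 -14.1  -1.5 -24.4  -5.1   5.
   6.  -25.3   4.1  -0.3 -24.9   2.4 -10.2 -23.4   3.3]
[[ 0. -0.  0.]
 [ 0.  0.  0.]
 [-0.  0.  0.]]
```

```bash
cat >> h.py <<'E'
def FK(q,p):
    L1,L2,h,d,b,ox,e,e2=p;z=lambda a:Ro.from_euler("z",a).as_matrix();y=lambda a:Ro.from_euler("y",a).as_matrix()
    A=z(q[0]);P=np.array([0,0,h])+A@[ox,b,0];A=A@y(q[1]);P=P+A@[0,0,L1];A=A@y(q[2]);P=P+A@[e2,0,L2];A=A@z(q[3]);A=A@y(q[4]);P=P+A@[e,0,d]
    return A@z(q[5]+np.pi),P
E
cat > fit.py <<'E'
from h import *
from scipy.optimize import least_squares
D=[([ 1.06,0.06,2.13,-1.31,.99,.42],[368.2,420.5,350.4]),([ 0.99,-0.09,2.14,-0.92,0.89,0.03],[353,383.6,373.7]),([ 0.57,-0.43,2.17,-0.62,0.84,-0.63],[399.7,198,497]),([-1.2918,.26478,1.60542,0,1.27367,-.0369],[209.556,-641.28,403.32]),([-.03187,-.11032,2.05318,0,1.20035,1.7816],[470.86,10.08,379.25]),([-.03705,.13594,2.23197,.0015,.77219,1.7928],[464.9,7.87,178.77]),([-.6211,-.0466,2.156,.0018,1.0375,.857],[389.15,-247.5,297.3])]
f=lambda p:np.concatenate([FK(q,p)[1]-P for q,P in D]+[[.001*p[6],.001*p[7],.001*p[5]]])
r=least_squares(f,[512,566,200,125,0,0,0,0]);
if __name__=="__main__": print(np.round(r.x,1),np.round(r.fun,1))
E
python3 fit.py
```

```text
[510.3 566.  255.3 174.5  25.2   2.4   1.4   3.3] [ 0.8 -0.2 -2.5 -0.5  1.7  2.5  0.5 -1.8 -0.8  0.3  0.3  0.   0.3  0.2
  0.  -0.8  0.4  0.5  0.1  0.3  0.2  0.   0.   0. ]
```

```bash
cat >> fit.py <<'E'
lo=np.array([-2.63,-.94,.31,-1.31,0,-2.55]);hi=np.array([2.63,2.18,2.57,4.45,2.66,2.55])
def IK(P,R,q0=None):
    best=None
    for g in ([q0] if q0 is not None else [[np.arctan2(P[1],P[0]),0,2.1,a,1,b] for a in (-.5,.5,3) for b in (-1,1)]):
        def F(q):
            A,X=FK(q,r.x);return np.concatenate([(X-P)/100,Ro.from_matrix(A.T@R).as_rotvec()])
        k=least_squares(F,np.clip(g,lo+.01,hi-.01),bounds=(lo,hi))
        if best is None or k.cost<best.cost: best=k
    return best.x,np.sqrt(2*best.cost),np.minimum(best.x-lo,hi-best.x).min()
E
python3 - <<'E'
from fit import *
for nm,E,base,sg in (("fork",[-.5,76.5,168],85.6,-1),("plate",[0,-61,160],-94.4,1)):
  for i in range(4):
    for t in (45,55,65,75):
      row=[]
      for dy in (-20,0,20):
        R=Rtool(base+dy,sg*t);q,e,m=IK(tcp_for(peg(i)+5*ax,E,R),R);row.append("%s err%.3f marg%.2f"%(np.round(q,2)[3:],e,m))
      print(nm,i,t,row)
E
```

```text
fork 0 45 ['[-0.98  0.88  0.18] err0.000 marg0.28', '[-0.9   0.53 -0.29] err0.000 marg0.13', '[ 0.2   0.3  -1.82] err0.000 marg0.07']
fork 0 55 ['[-1.26  0.93  0.49] err0.000 marg0.05', '[-1.31  0.52  0.14] err0.060 marg0.00', '[ 0.56  0.12 -2.18] err0.088 marg0.00']
fork 0 65 ['[-1.31  1.03  0.62] err0.149 marg0.00', '[4.45 0.69 0.72] err0.071 marg0.00', '[ 0.2   0.04 -1.81] err0.329 marg0.00']
fork 0 75 ['[4.45 1.18 1.08] err0.106 marg0.00', '[4.28 0.97 1.01] err0.166 marg0.00', '[2.08 0.14 2.55] err0.536 marg0.00']
fork 1 45 ['[-0.97  0.95  0.26] err0.000 marg0.34', '[-0.99  0.62 -0.09] err0.000 marg0.21', '[-0.35  0.28 -1.13] err0.000 marg0.12']
fork 1 55 ['[-1.22  1.    0.52] err0.000 marg0.09', '[-1.31  0.64  0.26] err0.061 marg0.00', '[4.44 0.13 0.36] err0.000 marg0.01']
fork 1 65 ['[-1.31  1.1   0.68] err0.096 marg0.00', '[4.45 0.78 0.81] err0.008 marg0.00', '[3.99 0.28 0.85] err0.166 marg0.00']
fork 1 75 ['[4.45 1.22 1.09] err0.188 marg0.00', '[4.21 1.   1.1 ] err0.000 marg0.05', '[3.93 0.59 1.02] err0.325 marg0.00']
fork 2 45 ['[-0.95  1.01  0.3 ] err0.000 marg0.36', '[-1.0
[... 2437 characters left out ...]
2.09] err0.000 marg0.06']
plate 2 75 ['[-1.31  1.26 -2.38] err0.201 marg0.00', '[ 4.33  1.02 -2.13] err0.000 marg0.12', '[ 3.63  0.79 -1.83] err0.000 marg0.02']
plate 3 45 ['[-1.1   1.04 -2.55] err0.214 marg0.00', '[-1.31  0.75 -2.55] err0.307 marg0.00', '[-0.72  0.39  2.55] err0.049 marg0.00']
plate 3 55 ['[-1.18  1.11 -2.55] err0.066 marg0.00', '[-1.31  0.84 -2.55] err0.203 marg0.00', '[ 4.41  0.37 -2.55] err0.067 marg0.00']
plate 3 65 ['[-1.31  1.19 -2.46] err0.008 marg0.00', '[ 4.45  0.88 -2.27] err0.124 marg0.00', '[ 4.08  0.55 -2.21] err0.000 marg0.16']
plate 3 75 ['[-1.31  1.31 -2.39] err0.152 marg0.00', '[ 4.43  1.06 -2.19] err0.000 marg0.02', '[ 3.82  0.82 -1.93] err0.000 marg0.13']
```

Run:
```python
from h import *
from station import env,eyes
s=env.sense();c=eyes.camera("wrist");print(s["position"],np.round(s["joints"],3))
P=(wcloud(c)-s["position"])@s["eef_rot"]
for u,v in [(240,58),(290,58),(238,100),(286,100),(261,158),(258,200),(256,240),(256,280),(254,310)]: print(u,v,np.round(P[v,u],1))
E=[-.5,76.5,168];R=Rtool(85.6,-45);
move(s,tcp_for(peg(3)+75*ax,E,R),R)
```

```text
[368.27091222 419.85854177 349.55955433] [ 1.06   0.056  2.13  -1.31   0.992  0.418]
240 58 [ -7.  -98.2 161.8]
290 58 [ 14.7 -98.1 160.4]
238 100 [ -8.  -79.3 161.6]
286 100 [ 13.1 -79.3 161.7]
261 158 [  2.1 -53.1 161.4]
258 200 [  0.8 -32.7 162. ]
256 240 [ -0.2 -12.2 160.6]
256 280 [ -0.2  11.  159.3]
254 310 [ -1.4  33.5 161. ]
SHIFT [-37.8, 15.2, -21.1] TURN [0.271, 0.046, -0.015] rows>= 3
```

Run:
```python
from h import *
from station import env,eyes
s=env.sense()
E=[-3.8,76.5,170];R=Rtool(85.6,-45);
move(s,tcp_for(peg(3)+85*ax,E,R),R)
```

```text
SHIFT [-34.6, 19.0, -33.2] TURN [0.27, 0.047, -0.014] rows>= 3
```

>>> servo_tool --commands '[[-1, [-7, 4, -17], [0.05, 0.01, 0]], [-1, [-14, 10, -33], [0.14, 0.03, -0.01]], [-1, [-24, 15, -33], [0.21, 0.04, -0.014]], [-1, [-35, 19, -33], [0.27, 0.047, -0.014]], [-1, [-35, 19, -33], [0.27, 0.047, -0.014]], [-1, [-35, 19, -33], [0.27, 0.047, -0.014]]]'

```text
time: 16.98
position: [345.5, 386.9, 383.2]
eef_rot: [[0.079, 0.703, 0.707], [0.997, -0.057, -0.055], [0.002, 0.709, -0.705]]
force: [-1.0, 0.5, -0.8]
gripper_width: 21.6
```

```bash
python3 ov.py ov4 -3.8 76.5 170 11 6;python3 shot.py h6
python3 - <<'E'
from h import *
from station import env,eyes
s=env.sense()
E=[-3.8,76.5,170];R=Rtool(85.6,-45);
for k in (75,20,5):move(s,tcp_for(peg(3)+k*ax,E,R),R)
E
```

```text
eye world [519.09973105 369.41610594 317.54735709] force [-1.02249113  0.5258346  -0.82507458] w 21.577383796299635 t 16.9833
17.0833 [345.  387.3 381.8] [ 1.01 -0.1   2.14 -0.92  0.91  0.03] [ 0.5 -0.3 -1.5] 20.853479280029777
SHIFT [0.5, 0.4, 9.3] TURN [0.001, 0.001, 0.0] rows>= 1
SHIFT [0.5, 0.3, 64.3] TURN [0.001, 0.001, 0.0] rows>= 2
SHIFT [0.5, 0.3, 79.3] TURN [0.001, 0.001, 0.0] rows>= 2
```

View pics/ov4.png

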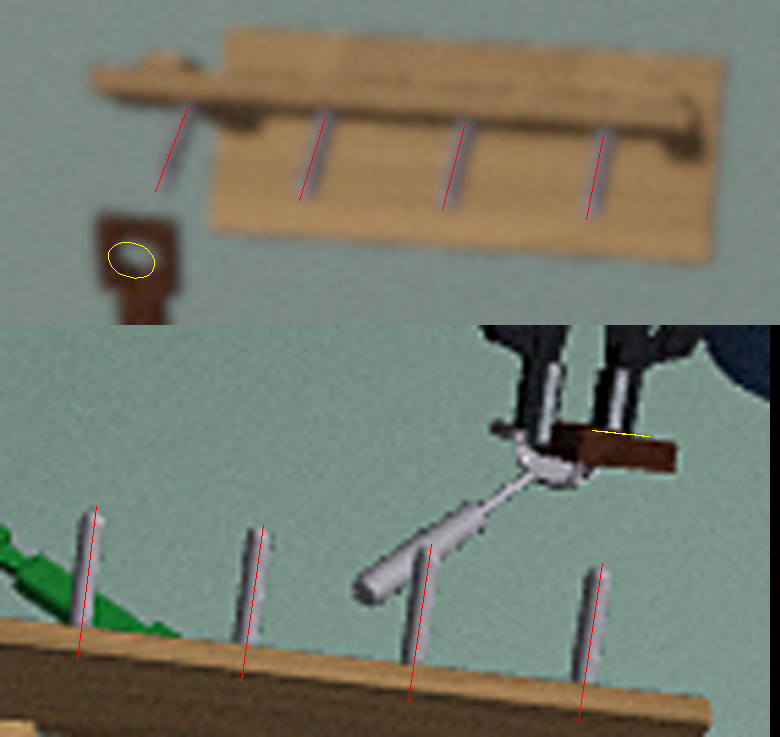

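View pics/h6.png

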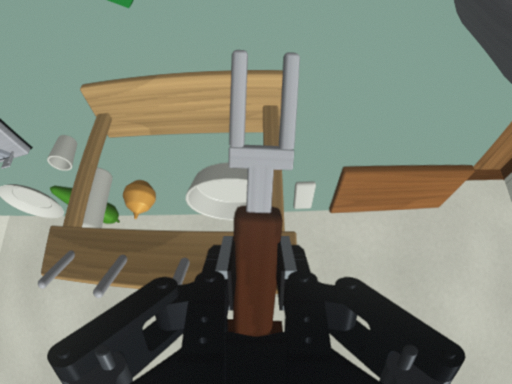

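>>> servo_tool --commands '[[-1, [0, 0, 12], [0, 0, 0]], [-1, [0, 0, 24], [0, 0, 0]], [-1, [0, 0, 36], [0, 0, 0]], [-1, [0, 0, 46], [0, 0, 0]], [-1, [0, 0, 56], [0, 0, 0]], [-1, [0, 0, 66], [0, 0, 0]], [-1, [0, 0, 76], [0, 0, 0]], [-1, [0, 0, 78], [0, 0, 0]], [-1, [0, 0, 78], [0, 0, 0]]]'

```text
time: 17.88
position: [400.4, 382.8, 325.3]
eef_rot: [[0.078, 0.705, 0.705], [0.997, -0.054, -0.057], [-0.002, 0.707, -0.707]]
force: [0.0, 0.5, -1.5]
gripper_width: 20.9
```

```bash
python3 ov.py ov5 -3.8 76.5 170 11 6
```

```text
eye world [573.82890788 365.15392014 259.14068057] force [ 0.02308217  0.49779733 -1.47990953] w 20.94075744883116 t 17.8833
```

View pics/ov5.png

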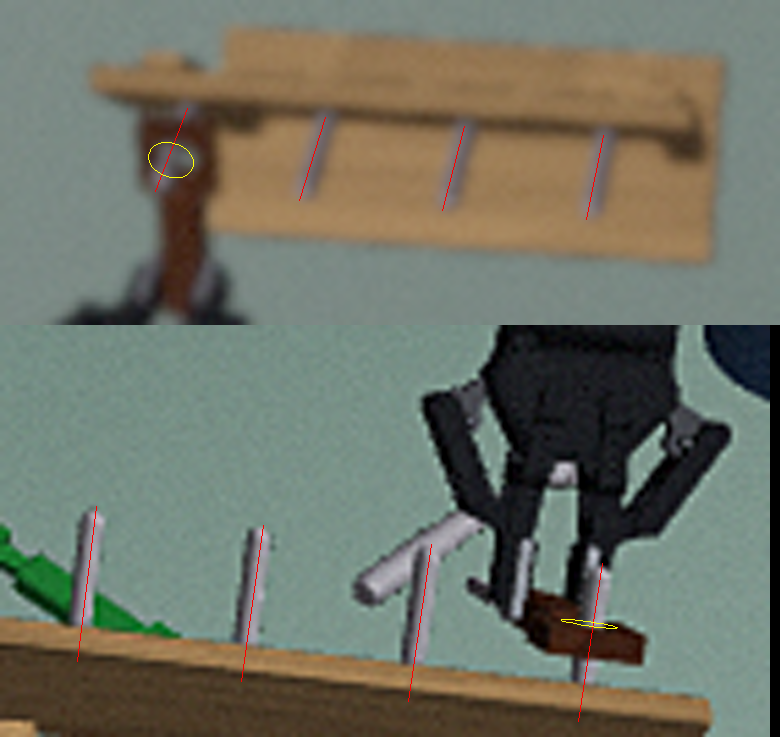

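>>> servo_tool --commands '[[-0.3, [0, 0, 0], [0, 0, 0]], [-0.3, [0, 0, 0], [0, 0, 0]], [-0.3, [0, 0, 0], [0, 0, 0]], [-0.3, [0, 0, 0], [0, 0, 0]], [-0.3, [0, 0, 0], [0, 0, 0]], [-0.3, [0, 0, 0], [0, 0, 0]], [-0.3, [0, 0, 0], [0, 0, 0]], [-0.3, [0, 0, 0], [0, 0, 0]]]'

```text
time: 18.65
position: [400.0, 383.2, 326.5]
eef_rot: [[0.078, 0.704, 0.706], [0.997, -0.054, -0.056], [-0.001, 0.708, -0.706]]
force: [-0.4, -0.3, 0.1]
gripper_width: 29.8
```

```bash
python3 ov.py ov6 -3.8 76.5 170 11 6 n; python3 shot.py h7
```

```text
eye world [573.56772768 365.85444218 260.5487556 ] force [-0.44944911 -0.33235704  0.05214562] w 29.789411842428816 t 18.65
18.75 [400.  383.2 326.4] [ 0.9   0.02  2.14 -1.01  0.77  0.09] [-0.1  0.3  0.4] 29.63147462700848
```

View pics/ov6.png

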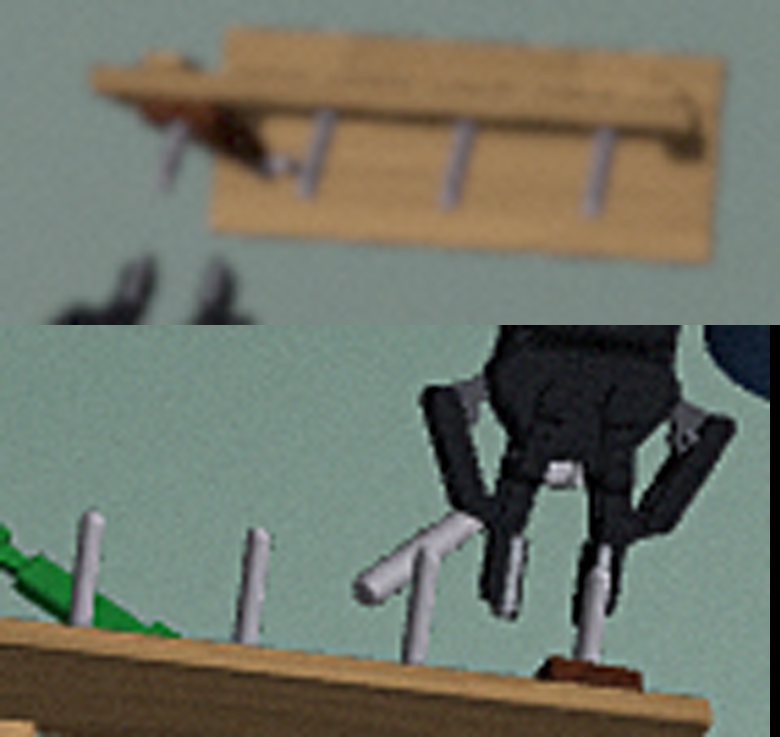

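View pics/h7.png

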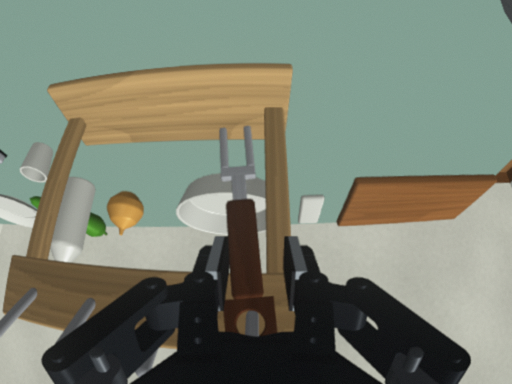

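Run:
```python
from h import *
c=dict(np.load("h7.npz"));P=wcloud(c)
for u,v in [(223,135),(248,135),(237,172),(240,205),(244,250),(247,290),(250,312)]: print(u,v,np.round(P[v,u],1))
```

```text
223 135 [577.7 338.5  79.2]
248 135 [579.  361.6  79.9]
237 172 [580.6 352.5 118.2]
240 205 [579.6 356.  149.9]
244 250 [581.7 359.6 186.8]
247 290 [583.1 362.  217.5]
250 312 [597.  362.9 233. ]
```

Run:
```python
from fit import *
from station import env
s=env.sense();print(np.round(s["joints"],2))
R=Rtool(95.7);P=[577.3,-171.5,330]
move(s,np.array(s["position"])-s["eef_rot"][:,2]*120,s["eef_rot"])
print(IK(np.array(s["position"])-s["eef_rot"][:,2]*120,s["eef_rot"],s["joints"]))
print(IK([577.3,-171.5,200],R,[-.3,.2,1.8,0,1,-1.9]),IK([585.4,-254.2,200],R,[-.3,.2,1.8,0,1,-1.9]))
E=[0,53.8,170.4]
for i in (0,1,2):
  for t in (-29,-40,-45):
    R2=Rtool(85.6,t);print(i,t,IK(tcp_for(peg(i)+5*ax,E,R2),R2,s["joints"]),IK(tcp_for(peg(i)+80*ax,E,R2),R2,s["joints"]))
```

```text
[ 0.9   0.02  2.14 -1.01  0.77  0.09]
SHIFT [0.0, 0.0, -120.0] TURN [0.0, 0.0, 0.0] rows>= 3
(array([ 1.06663489, -0.15260332,  2.12696344, -0.87804966,  0.99307086,
        0.01016401]), np.float64(1.9041193248115253e-15), np.float64(0.43195034165174506))
(array([-3.30705943e-01,  3.32686879e-01,  1.92902775e+00, -4.11127025e-11,
        8.79878029e-01, -2.00098604e+00]), np.float64(4.892618376439185e-10), np.float64(0.54901396299848)) (array([-4.49236921e-01,  3.90323493e-01,  1.84766210e+00, -8.16847673e-13,
        9.03607057e-01, -2.11951701e+00]), np.float64(1.0084386760664082e-12), np.float64(0.43048298532820617))
0 -29 (array([ 0.40154358, -0.28085428,  2.22603197, -0.32760333,  0.76637556,
       -0.90492971]), np.float64(2.5041850879251356e-15), np.float64(0.34396803168026313)) (array([ 0.47324656, -0.42580417,  2.22516309, -0.32255499,  0.92639199,
       -0.88040173]), np.float64(2.0803574743445093e-15), np.float64(0.3448369051185889))
0 -40 (array([ 0.4678056 , -0.32994779,  2.34944817, -0.63527399,  0.59583061,
       -0.58849042]), np.float64(2.3136670473302672e-11), n
[... 1810 characters left out ...]
01e-15), np.float64(0.5007735909926381))
2 -40 (array([ 0.74546568, -0.11061525,  2.17930342, -0.7927141 ,  0.72244427,
       -0.23050718]), np.float64(2.1104039422437806e-11), np.float64(0.3906965824332911)) (array([ 0.8406016 , -0.2339847 ,  2.17782957, -0.72945151,  0.87231112,
       -0.26337624]), np.float64(6.9479981781536e-10), np.float64(0.39217042691300286))
2 -45 (array([ 0.77831689, -0.10641696,  2.22458236, -0.97429184,  0.70102744,
       -0.04367732]), np.float64(1.027945643853461e-15), np.float64(0.33570816446887497)) (array([ 0.87883047, -0.23445882,  2.22409661, -0.8772941 ,  0.84947306,
       -0.11372386]), np.float64(3.469407436213534e-11), np.float64(0.345903390200339))
```

>>> servo_tool --commands '[[-0.3, [0, 0, -20], [0, 0, 0]], [-0.3, [0, 0, -45], [0, 0, 0]], [-0.3, [0, 0, -80], [0, 0, 0]], [-0.3, [0, 0, -120], [0, 0, 0]], [-0.3, [0, 0, -120], [0, 0, 0]], [-0.3, [0, 0, -120], [0, 0, 0]]]'

```text
time: 19.3
position: [314.7, 390.8, 413.8]
eef_rot: [[0.075, 0.703, 0.707], [0.997, -0.056, -0.051], [0.004, 0.709, -0.705]]
force: [-0.6, -0.0, 0.8]
gripper_width: 29.8
```

```bash
python3 ov.py ov7 -3.8 76.5 170 11 6 n
python3 - <<'E'
from h import *
from station import env
s=env.sense();print(s["position"])
move(s,[430,100,450],Rtool(95.7,0)); move(s,[430,-50,450],Rtool(95.7,0))
E
```

```text
eye world [488.39170226 374.07867551 348.24499595] force [-0.64661564 -0.01806359  0.77738784] w 29.788459121177908 t 19.3
[315.25543659 389.72411026 410.77361661]
SHIFT [-280.0, 124.2, 69.3] TURN [0.784, 0.071, -0.167] rows>= 8
SHIFT [-429.6, 132.2, 77.7] TURN [0.784, 0.071, -0.167] rows>= 11
```

View pics/ov7.png

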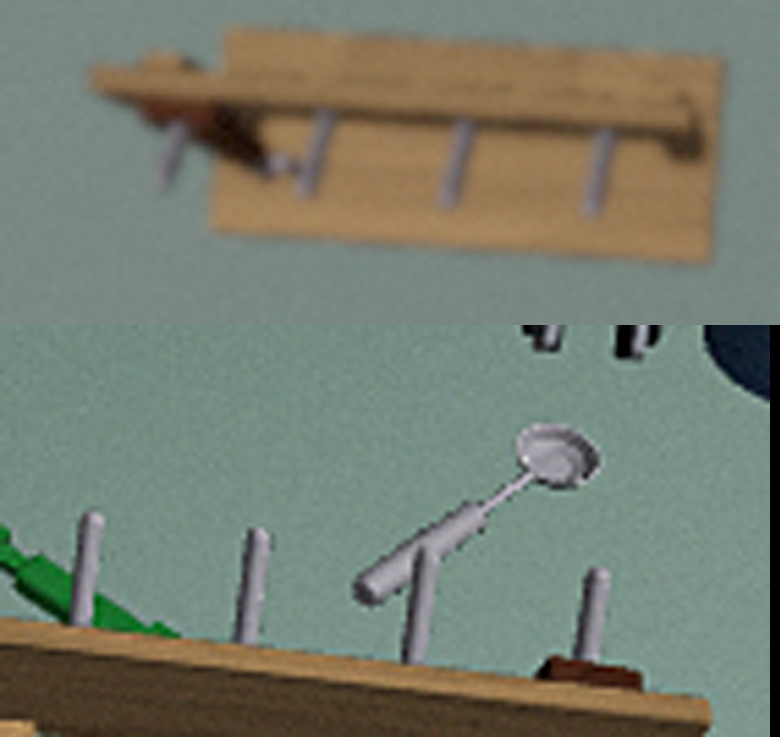

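>>> servo_tool --commands '[[0, [-20, 20, 20], [0.12, 0.01, -0.025]], [0, [-50, 50, 40], [0.24, 0.02, -0.05]], [0, [-85, 80, 55], [0.36, 0.03, -0.075]], [0, [-120, 100, 65], [0.48, 0.043, -0.1]], [0, [-155, 120, 69], [0.6, 0.054, -0.125]], [0, [-190, 124, 69], [0.7, 0.064, -0.15]], [0, [-225, 125, 70], [0.784, 0.071, -0.167]], [0, [-260, 126, 71], [0.784, 0.071, -0.167]], [0, [-300, 127, 72], [0.784, 0.071, -0.167]], [0, [-340, 128, 73], [0.784, 0.071, -0.167]], [0, [-380, 130, 75], [0.784, 0.071, -0.167]], [0, [-420, 132, 77], [0.784, 0.071, -0.167]], [0, [-430, 132, 77], [0.784, 0.071, -0.167]], [0, [-430, 132, 77], [0.784, 0.071, -0.167]], [0, [-430, 132, 77], [0.784, 0.071, -0.167]]]'

```text
time: 20.65
position: [429.1, -53.1, 448.6]
eef_rot: [[-0.092, 0.996, -0.004], [0.996, 0.092, 0.001], [0.001, -0.003, -1.0]]
force: [-0.8, 0.4, -0.2]
gripper_width: 43.1
```

Run:
```python
from h import *
from station import env
s=env.sense();print(s["position"],s["joints"])
move(s,[555,-171.5,330],Rtool(95.7,0))
```

```text
[429.05187994 -53.14739599 448.56158954] [-1.80900152e-01 -2.35742747e-01  2.02989090e+00  7.50795976e-05
  1.35104564e+00 -1.84407828e+00]
SHIFT [-129.6, 114.9, 118.0] TURN [-0.003, -0.001, -0.007] rows>= 6
```

>>> servo_tool --commands '[[0.55, [-30, 32, 0], [0, 0, 0]], [0.55, [-60, 64, 20], [0, 0, 0]], [0.55, [-90, 96, 50], [0, 0, 0]], [0.55, [-115, 120, 80], [0, 0, 0]], [0.55, [-132, 137, 110], [0, 0, 0]], [0.55, [-132, 137, 118], [0, 0, 0]], [0.55, [-132, 137, 118], [0, 0, 0]], [0.55, [-132, 137, 118], [0, 0, 0]]]'

```text
time: 21.32
position: [576.8, -170.7, 326.3]
eef_rot: [[-0.093, 0.996, -0.011], [0.996, 0.093, 0.004], [0.005, -0.01, -1.0]]
force: [-0.5, 0.3, 0.6]
gripper_width: 66.3
```

```bash
python3 shot.py i1
```

```text
21.3167 [ 576.8 -170.7  326.3] [-0.33  0.19  1.84  0.    1.12 -1.99] [-0.5  0.3  0.6] 66.26711832138525
```

View pics/i1.png

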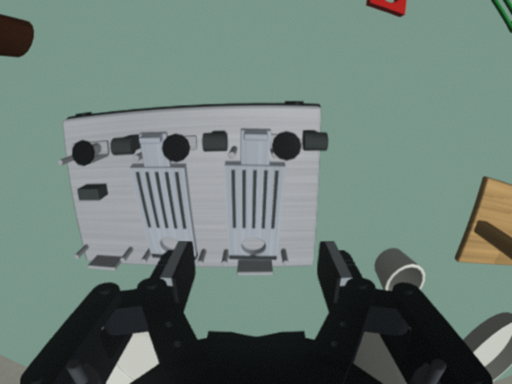

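Run:
```python
from h import *
c=dict(np.load("i1.npz"));P=wcloud(c);T=(P-c["p0"])@c["R0"]
for u,v in [(228,164),(282,164),(255,135),(229,200),(281,200),(232,230),(277,230),(255,175),(255,225),(255,235)]: print(u,v,np.round(T[v,u],1),np.round(P[v,u],1))
for v in (175,190,210): 
    r=P[v,:,2];m=np.where((r>40)&(r<65))[0];m=m[(m>215)&(m<295)];print(v,m.min(),m.max(),T[v,m.min()].round(1),T[v,m.max()].round(1))
```

```text
228 164 [-22.4 -28.5 268.2] [ 547.7 -194.7   58.3]
282 164 [ 22.2 -27.8 270.9] [ 544.2 -150.2   55.9]
255 135 [-1.00e-01 -5.40e+01  2.54e+02] [ 520.4 -174.9   72.9]
229 200 [-23.4   6.4 278.4] [ 582.4 -192.5   47.8]
281 200 [ 22.7   6.2 277.5] [ 578.  -146.6   48.9]
232 230 [-22.3  39.3 285.7] [ 615.  -188.3   40.1]
277 230 [ 20.5  39.5 286.1] [ 611.2 -145.7   40. ]
255 175 [-2.000e-01 -1.880e+01  2.692e+02] [ 555.3 -171.7   57.3]
255 225 [ -0.4  34.3 286.4] [ 608.  -167.    39.6]
255 235 [ -0.5  45.9 288.5] [ 619.5 -165.9   37.4]
175 225 284 [-25.3 -18.8 269.4] [ 24.  -18.5 270.3]
190 225 282 [-26.4  -3.7 275.7] [ 23.   -4.3 273.4]
210 226 281 [-26.6  16.5 279.7] [ 23.2  17.  280.7]
```

>>> servo_tool --commands '[[0.55, [-1, 0, 40], [0.01, 0, 0]], [0.55, [-1, 0, 80], [0.01, 0, 0]], [0.55, [-1, 0, 105], [0.01, 0, 0]], [0.55, [-1, 0, 120], [0.01, 0, 0]], [0.55, [-1, 0, 125], [0.01, 0, 0]], [0.55, [-1, 0, 125], [0.01, 0, 0]], [0.55, [-1, 0, 125], [0.01, 0, 0]]]'

```text
time: 21.95
position: [577.2, -171.0, 206.1]
eef_rot: [[-0.094, 0.995, -0.014], [0.996, 0.094, 0.0], [0.002, -0.013, -1.0]]
force: [0.5, 0.0, -0.1]
gripper_width: 66.2
```

```bash
python3 shot.py i2
```

```text
21.95 [ 577.2 -171.   206.1] [-0.33  0.33  1.92 -0.01  0.91 -1.99] [ 0.5  0.  -0.1] 66.2031520170068
```

View pics/i2.png

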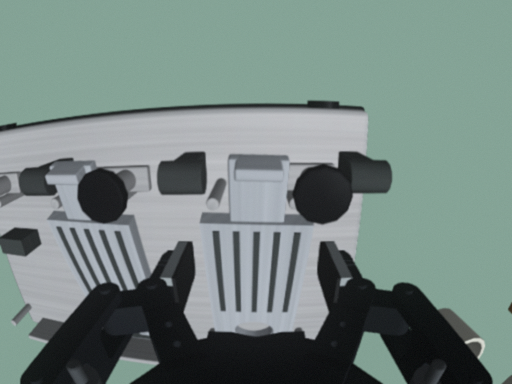

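>>> servo_tool --commands '[[0.55, [0, 0, 4], [0.01, 0, 0]], [0.55, [0, 0, 4], [0.01, 0, 0]], [-1, [0, 0, 4], [0.01, 0, 0]], [-1, [0, 0, 4], [0.01, 0, 0]], [-1, [0, 0, 4], [0.01, 0, 0]], [-1, [0, 0, 4], [0.01, 0, 0]], [-1, [0, 0, 4], [0.01, 0, 0]], [-1, [0, 0, 4], [0.01, 0, 0]]]' --newtons 100

```text
time: 22.67
position: [578.3, -171.6, 204.0]
eef_rot: [[-0.094, 0.995, -0.02], [0.996, 0.094, -0.002], [0.0, -0.02, -1.0]]
force: [-1.0, -0.2, 6.4]
gripper_width: 47.7
```

>>> servo_tool --commands '[[-1, [0, 0, -6], [0, 0, 0]], [-1, [0, 0, -15], [0, 0, 0]], [-1, [0, 0, -30], [0, 0, 0]], [-1, [0, 0, -60], [0, 0, 0]], [-1, [0, 0, -100], [0, 0, 0]], [-1, [0, 0, -140], [0, 0, 0]], [-1, [0, 0, -160], [0, 0, 0]], [-1, [0, 0, -160], [0, 0, 0]], [-1, [0, 0, -160], [0, 0, 0]]]'

```text
time: 23.42
position: [581.8, -171.4, 366.1]
eef_rot: [[-0.094, 0.995, -0.017], [0.996, 0.094, -0.003], [-0.001, -0.017, -1.0]]
force: [0.1, 0.1, -2.7]
gripper_width: 47.8
```

```bash
python3 shot.py i3
```

```text
23.4167 [ 581.8 -171.4  366.1] [-0.33  0.17  1.79 -0.01  1.2  -1.99] [ 0.1  0.1 -2.7] 47.812298930760306
```

View pics/i3.png

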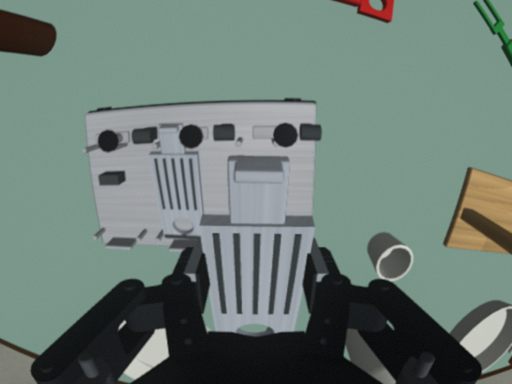

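```bash
cat > pl.py <<'E'
from h import *
import sys
c=dict(np.load(sys.argv[1]));T=(wcloud(c)-c["p0"])@c["R0"]
# slab top: points 
m=(c["depth"]>0)&(abs(T[...,0])<24)&(T[...,1]>-27)&(T[...,1]<45)&(abs(T[...,2]-150)<35)
m[:, :195]=0;m[:,320:]=0
hsv=cv2.cvtColor(c["img"],cv2.COLOR_BGR2HSV);m&=(hsv[...,2]>110)&(c["img"].min(2)>100)
Q=T[m];print(len(Q))
for _ in range(4):
    A=np.c_[Q[:,0],Q[:,1],np.ones(len(Q))];k=np.linalg.lstsq(A,Q[:,2],rcond=None)[0];e=Q[:,2]-A@k;Q=Q[abs(e)<max(1.5,1.5*e.std())]
print("plane z=",np.round(k,3),"slope deg",np.degrees(np.arctan(k[1])),len(Q),e.std())
# front slab edge along u=230,282 & 255
for u in (212,226,240,256,272,286,300):
    col=T[200:240,u]; print(u,[ (v,*np.round(T[v,u],1)) for v in range(212,226,2)][:7])
for v in (230,250,270):
    r=T[v];mm=np.where((abs(r[:,2]-(k[1]*r[:,1]+k[2]))<5)&(abs(r[:,0])<32))[0];print(v,mm.min(),mm.max(),np.round(r[mm.min()],1),np.round(r[mm.max()],1))
E
python3 pl.py i3.npz
```

```text
6528
plane z= [ -0.      0.274 153.319] slope deg 15.312106698090439 6510 0.46703655366167185
212 [(212, np.float64(-49.8), np.float64(44.0), np.float64(343.9)), (214, np.float64(-19.2), np.float64(-31.3), np.float64(152.3)), (216, np.float64(-19.2), np.float64(-30.5), np.float64(151.8)), (218, np.float64(-19.2), np.float64(-29.8), np.float64(151.1)), (220, np.float64(-19.0), np.float64(-29.4), np.float64(149.9)), (222, np.float64(-18.6), np.float64(-29.8), np.float64(146.8)), (224, np.float64(-18.5), np.float64(-29.3), np.float64(145.7))]
226 [(212, np.float64(-33.7), np.float64(44.2), np.float64(344.6)), (214, np.float64(-33.7), np.float64(46.5), np.float64(344.2)), (216, np.float64(-13.0), np.float64(-30.3), np.float64(152.4)), (218, np.float64(-12.8), np.float64(-30.1), np.float64(150.5)), (220, np.float64(-12.7), np.float64(-29.9), np.float64(148.8)), (222, np.float64(-12.6), np.float64(-29.4), np.float64(147.8)), (224, np.float64(-12.6), np.float64(-28.5), np.float64(147.6))]
240 [(212, np.float64(-6.3), np.float64(-34.6), np.float64(146.3)), (214, np.float64(-6.4), np.float64(
[... 1564 characters left out ...]
p.float64(-29.5), np.float64(147.3)), (224, np.float64(13.4), np.float64(-28.5), np.float64(147.4))]
300 [(212, np.float64(51.1), np.float64(44.7), np.float64(344.9)), (214, np.float64(51.4), np.float64(47.4), np.float64(345.7)), (216, np.float64(20.1), np.float64(-30.3), np.float64(152.1)), (218, np.float64(20.2), np.float64(-29.2), np.float64(152.4)), (220, np.float64(19.9), np.float64(-29.3), np.float64(149.9)), (222, np.float64(19.9), np.float64(-28.5), np.float64(149.5)), (224, np.float64(19.5), np.float64(-28.6), np.float64(147.2))]
230 200 313 [-23.9 -26.3 145.8] [ 25.3 -26.  146.2]
250 192 319 [-30.2 -12.4 152.8] [ 30.3 -12.7 151.9]
270 206 307 [-23.7  -2.9 150.2] [ 24.3  -4.7 147.1]
```

Run:
```python
from fit import *
from station import env
s=env.sense();E=[.5,57.8,173.6]
move(s,[430,-20,470],Rtool(85.6,0))
for i in (0,1,2):
    R2=Rtool(85.6,-45)
    for k in (80,5): print(i,k,np.round(tcp_for(peg(i)+k*ax,E,R2)),[np.round(a,2) for a in IK(tcp_for(peg(i)+k*ax,E,R2),R2,[.8,-.1,2.2,-.9,.7,-.1])])
R2=Rtool(85.6,-45);print(IK([390,200,480],R2,[.8,-.1,2.2,-.9,.7,-.1]))
```

```text
SHIFT [164.7, -138.4, -103.4] TURN [-0.021, 0.001, 0.171] rows>= 6
0 80 [342. 173. 394.] [array([ 0.61, -0.52,  2.41, -0.73,  0.74, -0.46]), np.float64(0.0), np.float64(0.16)]
0 5 [395. 169. 341.] [array([ 0.51, -0.35,  2.41, -0.85,  0.55, -0.37]), np.float64(0.0), np.float64(0.16)]
1 80 [348. 243. 394.] [array([ 0.77, -0.38,  2.33, -0.83,  0.8 , -0.25]), np.float64(0.0), np.float64(0.24)]
1 5 [401. 239. 341.] [array([ 0.66, -0.23,  2.33, -0.94,  0.63, -0.16]), np.float64(0.0), np.float64(0.24)]
2 80 [353. 313. 394.] [array([ 0.89, -0.24,  2.23, -0.88,  0.86, -0.11]), np.float64(0.0), np.float64(0.34)]
2 5 [406. 309. 341.] [array([ 0.79, -0.11,  2.23, -0.98,  0.71, -0.04]), np.float64(0.0), np.float64(0.33)]
(array([ 0.59245323, -0.43991427,  2.20615402, -0.64265676,  0.82120619,
       -0.58910879]), np.float64(3.437952369666027e-13), np.float64(0.3638459769217399))
```

>>> servo_tool --commands '[[-1, [15, -32, -30], [0, 0, 0]], [-1, [40, -64, -60], [0, 0, 0.03]], [-1, [70, -96, -90], [-0.01, 0, 0.08]], [-1, [100, -120, -103], [-0.02, 0, 0.12]], [-1, [135, -138, -103], [-0.02, 0, 0.171]], [-1, [165, -138, -103], [-0.02, 0, 0.171]], [-1, [165, -138, -103], [-0.02, 0, 0.171]], [-1, [165, -138, -103], [-0.02, 0, 0.171]]]'

```text
time: 24.13
position: [429.0, -17.8, 467.5]
eef_rot: [[0.073, 0.997, -0.004], [0.997, -0.073, -0.001], [-0.001, -0.004, -1.0]]
force: [0.5, -0.6, -2.5]
gripper_width: 47.6
```

Run:
```python
from h import *
from station import env
s=env.sense();print(s["position"],s["gripper_width"])
move(s,[390,200,480],Rtool(85.6,-45))
```

```text
[428.96761264 -17.81047099 467.50151362] 47.58173182445785
SHIFT [214.4, -54.9, -12.5] TURN [-0.79, -0.0, 0.004] rows>= 7
```

>>> servo_tool --commands '[[-1, [30, -8, -12], [-0.11, 0, 0]], [-1, [60, -16, -12], [-0.22, 0, 0]], [-1, [90, -24, -12], [-0.33, 0, 0]], [-1, [120, -32, -12], [-0.44, 0, 0]], [-1, [150, -40, -12], [-0.55, 0, 0]], [-1, [180, -48, -12], [-0.66, 0, 0]], [-1, [214, -55, -12], [-0.77, 0, 0]], [-1, [214, -55, -12], [-0.79, 0, 0.004]], [-1, [214, -55, -12], [-0.79, 0, 0.004]], [-1, [214, -55, -12], [-0.79, 0, 0.004]]]'

```text
time: 24.97
position: [389.8, 199.7, 476.8]
eef_rot: [[0.076, 0.709, 0.701], [0.997, -0.051, -0.056], [-0.004, 0.704, -0.711]]
force: [-1.5, -1.1, -2.0]
gripper_width: 47.8
```

```bash
python3 shot.py i4; python3 pl.py i4.npz|head -2
python3 - <<'E'
from h import *
from station import env
s=env.sense();E=[.5,57.8,173.6]
R=Rtool(85.6,-45);move(s,tcp_for(peg(2)+80*ax,E,R),R)
E
```

```text
24.9667 [389.8 199.7 476.8] [ 0.59 -0.43  2.21 -0.64  0.82 -0.59] [-1.5 -1.1 -2. ] 47.84664706076597
6797
plane z= [2.0000e-03 2.7400e-01 1.5225e+02] slope deg 15.307136094715394 6762 0.47548739466553747
SHIFT [110.7, -90.7, 26.6] TURN [-0.004, 0.003, 0.001] rows>= 4
```

View pics/i4.png

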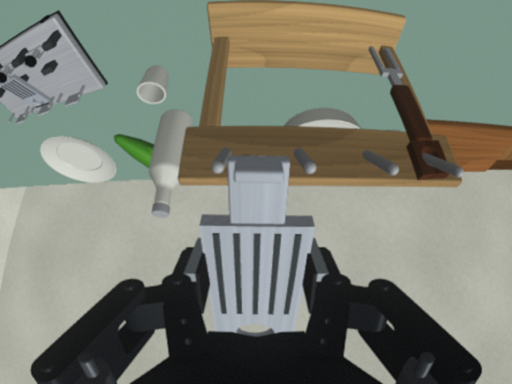

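>>> servo_tool --commands '[[-1, [25, -25, 0], [0, 0, 0]], [-1, [50, -50, 5], [0, 0, 0]], [-1, [75, -75, 15], [0, 0, 0]], [-1, [100, -90, 22], [0, 0, 0]], [-1, [111, -91, 27], [0, 0, 0]], [-1, [111, -91, 27], [0, 0, 0]], [-1, [111, -91, 27], [0, 0, 0]]]'

```text
time: 25.6
position: [354.3, 312.4, 393.1]
eef_rot: [[0.08, 0.709, 0.7], [0.997, -0.053, -0.06], [-0.005, 0.703, -0.711]]
force: [-0.4, 0.6, -2.0]
gripper_width: 47.5
```

```bash
python3 ov.py ov8 0.5 57.8 173.6 12 4
python3 - <<'E'
from h import *
from station import env
s=env.sense();E=[.5,57.8,173.6];print(s["position"])
R=Rtool(85.6,-45)
for k in (80,20,5): move(s,tcp_for(peg(2)+k*ax,E,R),R)
E
```

```text
eye world [516.92933591 299.43719808 310.27744446] force [-0.43464967  0.56589508 -2.03195799] w 47.530825417807016 t 25.6
[354.23866328 311.9712669  394.34824499]
SHIFT [0.7, -0.7, -0.9] TURN [-0.004, 0.005, -0.0] rows>= 1
SHIFT [1.0, -0.5, 59.1] TURN [-0.004, 0.005, -0.0] rows>= 2
SHIFT [1.1, -0.4, 74.1] TURN [-0.004, 0.005, -0.0] rows>= 2
```

View pics/ov8.png

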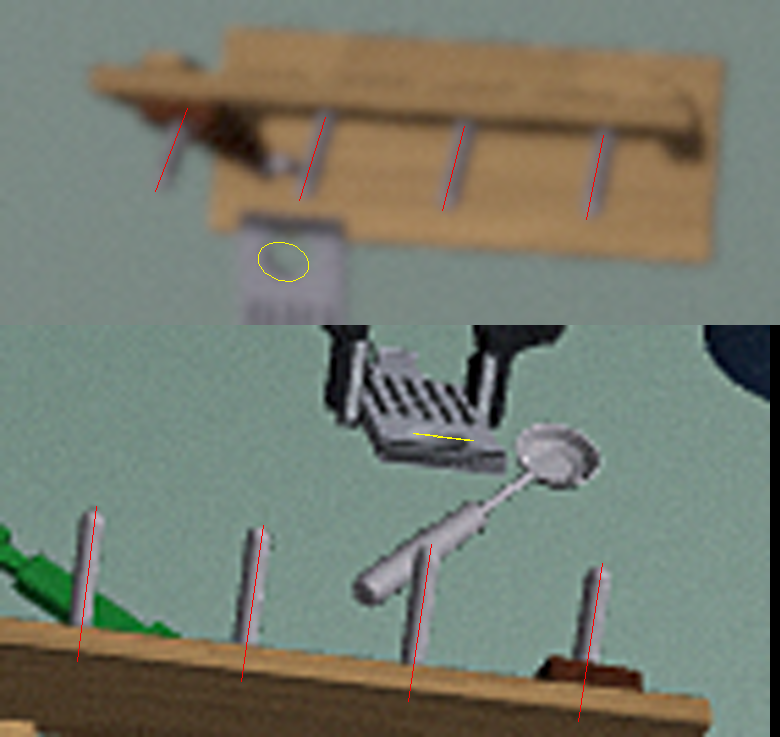

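>>> servo_tool --commands '[[-1, [0.5, -0.5, 12], [0, 0, 0]], [-1, [0.5, -0.5, 24], [0, 0, 0]], [-1, [0.5, -0.5, 36], [0, 0, 0]], [-1, [0.5, -0.5, 46], [0, 0, 0]], [-1, [0.5, -0.5, 56], [0, 0, 0]], [-1, [0.5, -0.5, 56], [0, 0, 0]]]'

```text
time: 26.2
position: [394.0, 308.2, 351.8]
eef_rot: [[0.082, 0.71, 0.7], [0.997, -0.054, -0.062], [-0.006, 0.702, -0.712]]
force: [-1.0, -1.0, -2.4]
gripper_width: 47.8
```

```bash
python3 ov.py ov9 0.5 57.8 173.6 12 4
```

```text
eye world [556.50683711 294.89078186 268.84699958] force [-0.95357654 -0.95649451 -2.40326437] w 47.795079511820425 t 26.2
```

View pics/ov9.png

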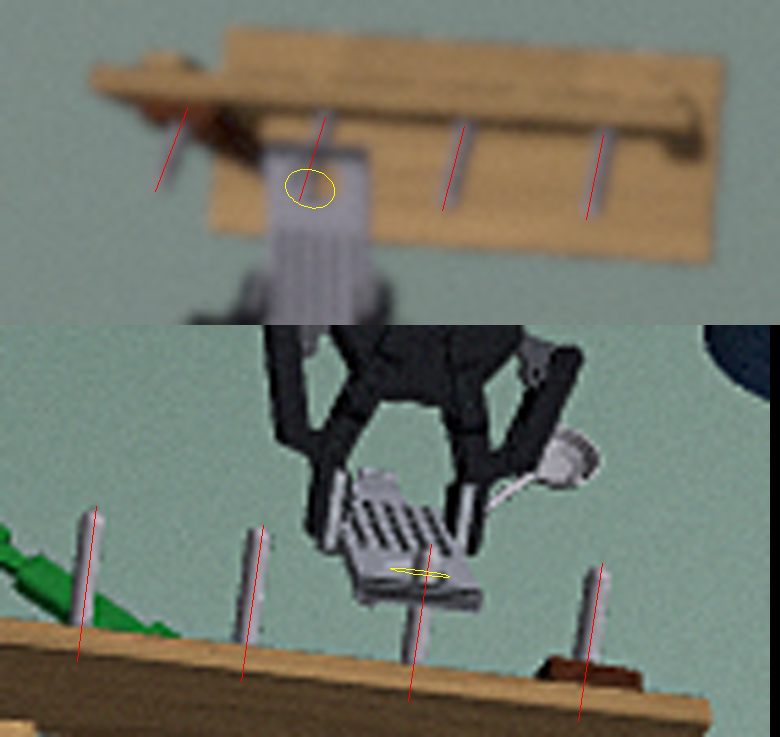

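>>> servo_tool --commands '[[-1, [2, 0, 5], [0, 0, 0]], [-1, [2, 0, 10], [0, 0, 0]], [-1, [2, 0, 16], [0, 0, 0]], [-1, [2, 0, 16], [0, 0, 0]], [-1, [2, 0, 16], [0, 0, 0]]]'

```text
time: 26.72
position: [404.9, 309.8, 341.6]
eef_rot: [[0.081, 0.709, 0.7], [0.997, -0.054, -0.061], [-0.005, 0.703, -0.711]]
force: [-0.4, 0.3, -2.2]
gripper_width: 47.0
```

```bash
python3 ov.py ov10 0.5 57.8 173.6 12 4 n; python3 shot.py i5
```

```text
eye world [567.54104533 296.60388614 258.74050713] force [-0.44969101  0.28480955 -2.20470131] w 47.04200861763479 t 26.7167
26.8167 [404.9 309.9 342. ] [ 0.79 -0.11  2.23 -0.96  0.72 -0.04] [-1.   0.1 -1.3] 47.565318543141544
```

View pics/ov10.png

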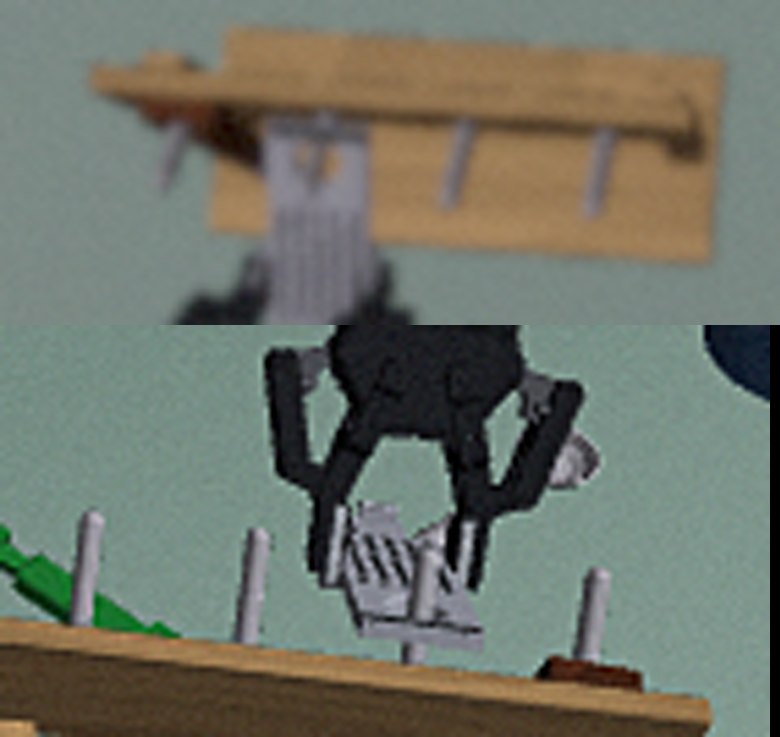

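View pics/i5.png

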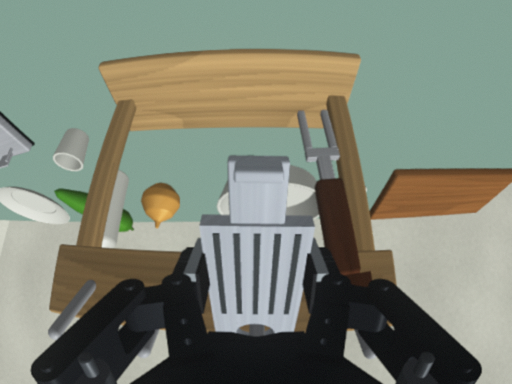

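>>> servo_tool --commands '[[0.35, [0, 0, 0], [0, 0, 0]], [0.35, [0, 0, 0], [0, 0, 0]], [0.35, [0, 0, 0], [0, 0, 0]], [0.35, [0, 0, 0], [0, 0, 0]], [0.35, [0, 0, 0], [0, 0, 0]], [0.35, [0, 0, 0], [0, 0, 0]], [0.35, [0, 0, 0], [0, 0, 0]], [0.35, [0, 0, 0], [0, 0, 0]]]'

```text
time: 27.53
position: [404.9, 309.9, 342.2]
eef_rot: [[0.081, 0.709, 0.701], [0.997, -0.055, -0.06], [-0.004, 0.704, -0.711]]
force: [-0.2, -0.3, 0.7]
gripper_width: 57.5
```

```bash
python3 ov.py ov11 0.5 57.8 173.6 12 4 n; python3 shot.py i6
```

```text
eye world [567.54338204 296.83892317 259.44334587] force [-0.220547   -0.27818321  0.69222195] w 57.545250170125634 t 27.5333
27.6333 [404.9 309.9 342.1] [ 0.79 -0.11  2.23 -0.96  0.72 -0.04] [-0.  -0.   0.4] 57.66758481015136
```

View pics/ov11.png

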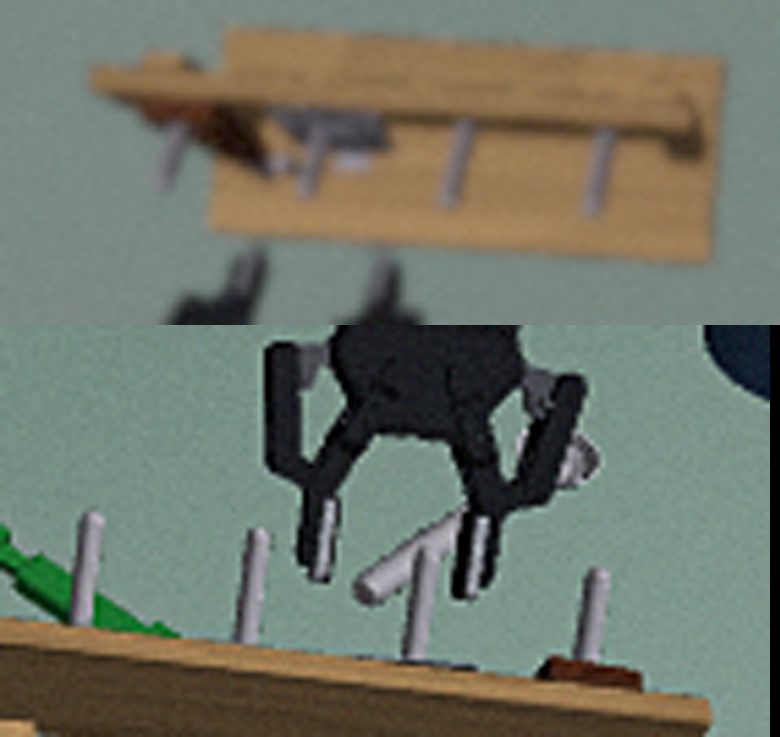

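View pics/i6.png

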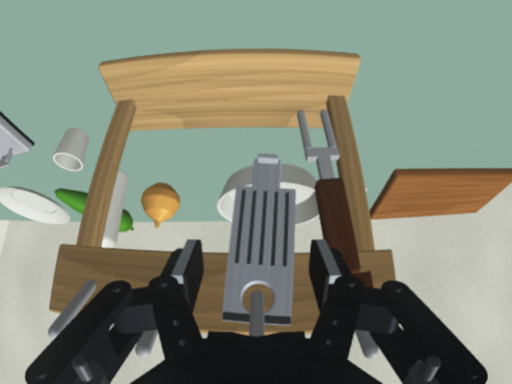

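>>> servo_tool --commands '[[0.35, [0, 0, -15], [0, 0, 0]], [0.35, [0, 0, -40], [0, 0, 0]], [0.35, [0, 0, -75], [0, 0, 0]], [0.35, [0, 0, -110], [0, 0, 0]], [0.35, [0, 0, -110], [0, 0, 0]], [0.35, [0, 0, -110], [0, 0, 0]]]'

```text
time: 28.18
position: [327.2, 317.3, 422.6]
eef_rot: [[0.079, 0.707, 0.703], [0.997, -0.056, -0.056], [-0.0, 0.705, -0.709]]
force: [0.8, -0.2, 0.7]
gripper_width: 57.5
```

Run:
```python
from fit import *
from station import env
s=env.sense();print(s["position"],s["joints"])
move(s,[430,-50,450],Rtool(95.7,0))
R=Rtool(95.7,15)
g=np.array([585.4,-254.2,45.5])
for d in (155,260): P=tcp_for(g,[0,0,d],R);print(P,IK(P,R,[-.4,.35,1.9,0,1.2,-2.1]))
```

```text
[327.20727426 317.28281303 422.62062655] [ 0.94699922 -0.28936127  2.2117797  -0.84093118  0.94327067 -0.12651174]
SHIFT [-358.0, 112.5, 73.4] TURN [0.781, 0.07, -0.169] rows>= 10
[ 625.31859653 -250.21559437  195.21850307] (array([-0.38668621,  0.52398634,  1.67170483, -0.13108418,  1.18154925,
       -1.99279501]), np.float64(2.6094613535553067e-15), np.float64(0.5572049876429472))
[ 652.36022643 -247.51648087  296.64071484] (array([-0.36952153,  0.46276287,  1.55409811, -0.1199003 ,  1.36081937,
       -2.0008609 ]), np.float64(3.259014066128784e-10), np.float64(0.5491391029050838))
```

>>> servo_tool --commands '[[0.55, [-20, 20, 20], [0.12, 0.01, -0.025]], [0.55, [-50, 50, 40], [0.24, 0.02, -0.05]], [0.55, [-85, 80, 55], [0.36, 0.03, -0.075]], [0.55, [-120, 95, 65], [0.48, 0.043, -0.1]], [0.55, [-155, 105, 69], [0.6, 0.054, -0.125]], [0.55, [-190, 112, 70], [0.7, 0.063, -0.15]], [0.55, [-225, 112, 71], [0.781, 0.07, -0.169]], [0.55, [-260, 112, 72], [0.781, 0.07, -0.169]], [0.55, [-300, 112, 73], [0.781, 0.07, -0.169]], [0.55, [-340, 112, 73], [0.781, 0.07, -0.169]], [0.55, [-358, 112, 73], [0.781, 0.07, -0.169]], [0.55, [-358, 112, 73], [0.781, 0.07, -0.169]], [0.55, [-358, 112, 73], [0.781, 0.07, -0.169]]]'

```text
time: 29.27
position: [429.1, -53.6, 448.3]
eef_rot: [[-0.092, 0.996, -0.003], [0.996, 0.092, -0.001], [-0.001, -0.003, -1.0]]
force: [0.0, 0.3, -0.3]
gripper_width: 66.2
```

Run:
```python
from h import *
from station import env
s=env.sense();print(s["position"])
R=Rtool(95.7,15);g=np.array([585.4,-254.2,45.5])
move(s,tcp_for(g,[0,0,275],R),R)
```

```text
[429.14720168 -53.58815646 448.29310359]
SHIFT [-213.6, 208.7, 136.6] TURN [0.259, -0.0, -0.007] rows>= 8
```

>>> servo_tool --commands '[[0.55, [-28, 26, 0], [0.03, 0, 0]], [0.55, [-56, 52, 20], [0.06, 0, 0]], [0.55, [-84, 78, 45], [0.1, 0, 0]], [0.55, [-112, 105, 70], [0.14, 0, 0]], [0.55, [-140, 132, 90], [0.18, 0, 0]], [0.55, [-168, 160, 110], [0.22, 0, 0]], [0.55, [-196, 188, 125], [0.259, 0, 0]], [0.55, [-214, 209, 136], [0.259, 0, -0.007]], [0.55, [-214, 209, 136], [0.259, 0, -0.007]], [0.55, [-214, 209, 136], [0.259, 0, -0.007]], [0.55, [-214, 209, 136], [0.259, 0, -0.007]]]'

```text
time: 30.18
position: [656.5, -246.8, 309.7]
eef_rot: [[-0.099, 0.96, -0.261], [0.995, 0.096, -0.024], [0.002, -0.262, -0.965]]
force: [0.3, 0.5, 0.0]
gripper_width: 66.4
```

```bash
python3 shot.py j1
python3 - <<'E'
from h import *
c=dict(np.load("j1.npz"));P=wcloud(c);T=(P-c["p0"])@c["R0"]
for v in (140,150,160,165,170,175,180,190,200,210,220,230): 
    r=P[v,:,2];m=np.where((r>33)&(r<66)&(abs(T[v,:,0])<32))[0]
    if len(m): print(v,m.min(),m.max(),T[v,m.min()].round(1),T[v,m.max()].round(1),P[v,255].round(1),T[v,255].round(1))
E
```

```text
30.1833 [ 656.5 -246.8  309.7] [-0.37  0.46  1.53 -0.12  1.39 -2.  ] [0.3 0.5 0. ] 66.41793383876868
140 217 273 [-31.6 -47.9 274.7] [ 15.1 -46.9 279.9] [ 539.7 -257.9   62.7] [ -0.  -48.4 269.1]
150 230 278 [-20.8 -39.5 273.4] [ 19.  -39.5 273.2] [ 547.7 -257.2   60.8] [-1.000e-01 -4.020e+01  2.688e+02]
160 226 285 [-23.8 -32.1 268.3] [ 24.5 -31.9 268.9] [ 555.6 -256.4   57.6] [-1.000e-01 -3.170e+01  2.698e+02]
165 225 285 [-24.8 -27.8 269. ] [ 24.5 -27.9 267.9] [ 559.8 -256.    59.9] [-1.000e-01 -2.820e+01  2.665e+02]
170 225 285 [-24.7 -24.  267.2] [ 24.6 -23.7 267.8] [ 563.8 -255.6   57.9] [-1.000e-01 -2.380e+01  2.674e+02]
175 225 284 [-25.  -19.4 268.5] [ 23.8 -19.6 267.3] [ 567.8 -255.2   55.8] [-1.000e-01 -1.930e+01  2.683e+02]
180 225 284 [-25.1 -15.1 268.4] [ 24.1 -15.  268.5] [ 572.  -254.8   55.1] [-1.000e-01 -1.510e+01  2.679e+02]
190 225 283 [-25.5  -6.1 269.3] [ 23.4  -6.3 268.4] [ 580.3 -254.    53.7] [-1.000e-01 -6.700e+00  2.671e+02]
200 225 283 [-25.8   2.8 269.2] [ 23.8   3.1 269.7] [ 588.8 -253.1   50.8] [-2.000e-01  2.300e+00  2.676e+02]
210 225 282 [-26.1  11.9 268.8] [ 23.   11.5 267.5] [ 597.5 -252.3   48.3] [-2.000e-01  1.140e+01  2.677e+02]
220 225 281 [-26.5  21.5 269.4] [ 22.6  21.7 269.7] [ 606.9 -251.4   42.9] [-2.000e-01  2.190e+01  2.705e+02]
230 226 281 [-26.2  31.7 270.5] [ 22.9  31.5 269.9] [ 616.  -250.5   42. ] [-2.00e-01  3.10e+01  2.69e+02]
```

View pics/j1.png

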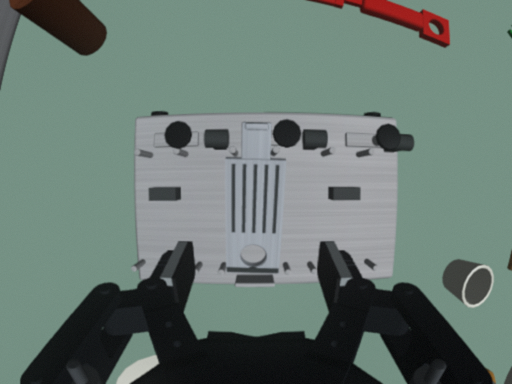

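>>> servo_tool --commands '[[0.55, [-1, 0, 40], [0, 0, 0.01]], [0.55, [-1, 0, 75], [0, 0, 0.01]], [0.55, [-1, 0, 100], [0, 0, 0.01]], [0.55, [-1, 0, 112], [0, 0, 0.01]], [0.55, [-1, 0, 116], [0, 0, 0.01]], [0.55, [-1, 0, 116], [0, 0, 0.01]], [0.55, [-1, 0, 116], [0, 0, 0.01]]]'

```text
time: 30.82
position: [627.3, -250.4, 202.1]
eef_rot: [[-0.09, 0.963, -0.256], [0.996, 0.086, -0.026], [-0.003, -0.257, -0.966]]
force: [0.7, -0.8, 0.1]
gripper_width: 66.1
```

```bash
python3 shot.py j2
```

```text
30.8167 [ 627.3 -250.4  202.1] [-0.39  0.52  1.67 -0.13  1.19 -1.98] [ 0.7 -0.8  0.1] 66.12344484270511
```

View pics/j2.png

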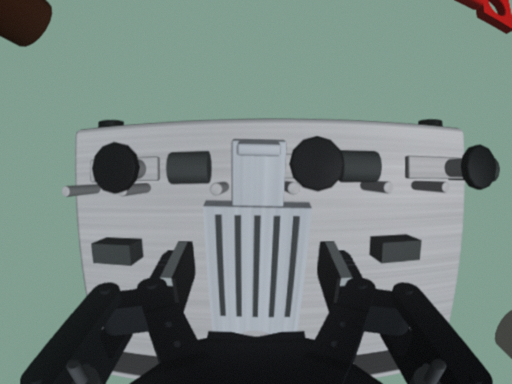

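>>> servo_tool --commands '[[0.55, [0, 0, 4], [0, 0, 0]], [0.55, [0, 0, 5], [0, 0, 0]], [-1, [0, 0, 5], [0, 0, 0]], [-1, [0, 0, 5], [0, 0, 0]], [-1, [0, 0, 5], [0, 0, 0]], [-1, [0, 0, 5], [0, 0, 0]], [-1, [0, 0, 5], [0, 0, 0]], [-1, [0, 0, 5], [0, 0, 0]]]' --newtons 100

```text
time: 31.53
position: [627.1, -251.0, 198.8]
eef_rot: [[-0.09, 0.963, -0.253], [0.996, 0.086, -0.027], [-0.005, -0.254, -0.967]]
force: [0.6, -0.7, 5.0]
gripper_width: 47.4
```

Run:
```python
from h import *
from station import env
s=env.sense();print(s["position"],s["force"],s["gripper_width"])
for dz in (20,160): move(s,s["position"]+[0,0,dz],s["eef_rot"])
```

```text
[ 627.07913274 -250.96359993  198.80265218] [ 0.59815518 -0.65656157  4.95331477] 47.37442343663922
SHIFT [-0.1, -5.1, -19.3] TURN [0.0, 0.0, 0.0] rows>= 1
SHIFT [-0.7, -40.7, -154.7] TURN [0.0, 0.0, 0.0] rows>= 4
```

>>> servo_tool --commands '[[-1, [0, -2, -7], [0, 0, 0]], [-1, [0, -5, -19], [0, 0, 0]], [-1, [0, -11, -40], [0, 0, 0]], [-1, [0, -20, -75], [0, 0, 0]], [-1, [0, -30, -115], [0, 0, 0]], [-1, [0, -41, -155], [0, 0, 0]], [-1, [0, -41, -155], [0, 0, 0]], [-1, [0, -41, -155], [0, 0, 0]]]'

```text
time: 32.2
position: [627.8, -250.7, 364.5]
eef_rot: [[-0.09, 0.965, -0.245], [0.996, 0.085, -0.031], [-0.009, -0.247, -0.969]]
force: [-0.3, -0.6, -2.7]
gripper_width: 47.5
```

```bash
python3 shot.py j3; python3 pl.py j3.npz
python3 - <<'E'
from h import *
from station import env
s=env.sense();print(s["position"],s["force"],s["gripper_width"])
move(s,[430,-20,470],Rtool(85.6,0))
E
```

```text
32.2 [ 627.8 -250.7  364.5] [-0.39  0.36  1.56 -0.12  1.44 -2.02] [-0.3 -0.6 -2.7] 47.48892007539936
7602
plane z= [-4.0000e-03  3.0000e-02  1.5444e+02] slope deg 1.7410394282903883 7554 0.5247574672877107
212 [(212, np.float64(-19.4), np.float64(-31.9), np.float64(154.0)), (214, np.float64(-19.5), np.float64(-30.8), np.float64(154.4)), (216, np.float64(-19.3), np.float64(-30.2), np.float64(153.3)), (218, np.float64(-19.5), np.float64(-29.1), np.float64(153.6)), (220, np.float64(-19.6), np.float64(-27.9), np.float64(154.1)), (222, np.float64(-19.6), np.float64(-26.9), np.float64(154.1)), (224, np.float64(-19.7), np.float64(-26.0), np.float64(154.0))]
226 [(212, np.float64(-13.0), np.float64(-31.8), np.float64(154.4)), (214, np.float64(-13.0), np.float64(-30.9), np.float64(154.2)), (216, np.float64(-13.0), np.float64(-30.1), np.float64(153.6)), (218, np.float64(-13.1), np.float64(-28.9), np.float64(154.3)), (220, np.float64(-13.2), np.float64(-27.7), np.float64(154.6)), (222, np.float64(-13.2), np.float64(-26.9), np.float64(154.2)), (224, np.float64(-13.3), np.float64(-25.8), np.float
[... 1850 characters left out ...]
(214, np.float64(20.4), np.float64(-30.8), np.float64(154.2)), (216, np.float64(20.6), np.float64(-29.4), np.float64(155.2)), (218, np.float64(20.4), np.float64(-29.1), np.float64(153.5)), (220, np.float64(20.5), np.float64(-28.0), np.float64(153.7)), (222, np.float64(20.5), np.float64(-27.3), np.float64(153.1)), (224, np.float64(20.6), np.float64(-26.1), np.float64(153.5))]
230 203 309 [-24.2 -22.6 154.6] [ 25.1 -22.6 154.3]
250 193 318 [-29.7 -12.3 153.6] [ 30.1 -12.4 153.3]
270 207 305 [-23.5  -1.7 152.7] [ 24.1  -2.5 151.2]
[ 626.92471774 -250.30045278  361.24580016] [-1.10190542  0.80307642 -1.65544057] 47.589411950138896
SHIFT [246.5, -197.5, -62.6] TURN [-0.253, 0.027, 0.165] rows>= 8
```

View pics/j3.png

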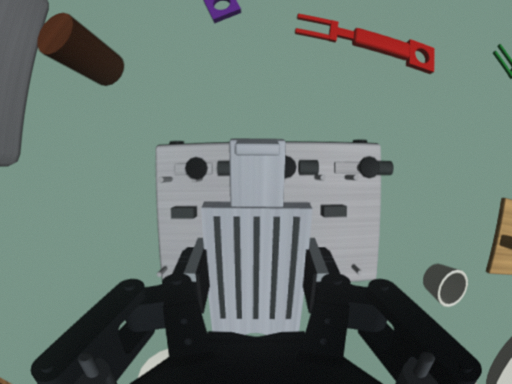

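>>> servo_tool --commands '[[-1, [20, -30, -15], [-0.03, 0, 0]], [-1, [45, -60, -30], [-0.06, 0, 0.02]], [-1, [75, -90, -45], [-0.1, 0.01, 0.05]], [-1, [110, -120, -60], [-0.15, 0.02, 0.09]], [-1, [145, -150, -63], [-0.2, 0.02, 0.13]], [-1, [180, -180, -63], [-0.253, 0.027, 0.165]], [-1, [215, -197, -63], [-0.253, 0.027, 0.165]], [-1, [246, -197, -63], [-0.253, 0.027, 0.165]], [-1, [246, -197, -63], [-0.253, 0.027, 0.165]], [-1, [246, -197, -63], [-0.253, 0.027, 0.165]]]'

```text
time: 33.08
position: [429.2, -18.6, 468.5]
eef_rot: [[0.072, 0.997, -0.003], [0.997, -0.072, 0.0], [-0.0, -0.003, -1.0]]
force: [0.3, 0.4, -2.8]
gripper_width: 47.5
```

Run:
```python
from fit import *
from station import env
s=env.sense();print(s["position"],s["gripper_width"])
R=Rtool(85.6,-45);E=[.4,55.5,159.5]
for P in ([390,130,480],tcp_for(peg(0)+85*ax,E,R),tcp_for(peg(0)+5*ax,E,R)): print(IK(P,R,[.6,-.4,2.2,-.7,.7,-.5]))
move(s,[390,130,480],R);move(s,tcp_for(peg(0)+85*ax,E,R),R)
```

```text
[429.15009939 -18.55712412 468.54740243] 47.51320652654716
(array([ 0.3990628 , -0.53411929,  2.25961625, -0.49377767,  0.75248139,
       -0.84695206]), np.float64(1.47591771154282e-10), np.float64(0.31038375467981316))
(array([ 0.59090338, -0.49852371,  2.40601365, -0.73538589,  0.71103901,
       -0.46127106]), np.float64(1.9088488746384168e-13), np.float64(0.16398635380538096))
(array([ 0.48692771, -0.31227789,  2.40330411, -0.87357011,  0.51536368,
       -0.34598356]), np.float64(1.4001216681841461e-09), np.float64(0.16669589233682425))
SHIFT [145.3, -49.8, -11.3] TURN [-0.789, -0.002, 0.004] rows>= 7
SHIFT [185.1, -92.0, 79.2] TURN [-0.789, -0.002, 0.004] rows>= 7
```

>>> servo_tool --commands '[[-1, [20, -8, -11], [-0.11, 0, 0]], [-1, [40, -16, -11], [-0.22, 0, 0]], [-1, [60, -24, -11], [-0.33, 0, 0]], [-1, [80, -32, -11], [-0.44, 0, 0]], [-1, [105, -40, -11], [-0.55, 0, 0]], [-1, [130, -48, -11], [-0.66, 0, 0]], [-1, [145, -50, -11], [-0.77, 0, 0]], [-1, [145, -50, -11], [-0.789, 0, 0.004]], [-1, [160, -65, 20], [-0.789, 0, 0.004]], [-1, [175, -80, 50], [-0.789, 0, 0.004]], [-1, [185, -92, 79], [-0.789, 0, 0.004]], [-1, [185, -92, 79], [-0.789, 0, 0.004]], [-1, [185, -92, 79], [-0.789, 0, 0.004]], [-1, [185, -92, 79], [-0.789, 0, 0.004]]]'

```text
time: 34.25
position: [351.5, 172.4, 390.3]
eef_rot: [[0.076, 0.705, 0.705], [0.997, -0.054, -0.054], [0.0, 0.707, -0.707]]
force: [0.2, -0.1, -1.2]
gripper_width: 47.6
```

```bash
python3 ov.py ov12 0.4 55.5 159.5 12 4;python3 shot.py j4; python3 pl.py j4.npz | head -2
python3 - <<'E'
from h import *
from station import env
s=env.sense();E=[.4,55.5,159.5];print(s["position"])
R=Rtool(85.6,-45)
for k in (85,20,5): move(s,tcp_for(peg(0)+k*ax,E,R),R)
E
```

```text
eye world [503.16391107 161.27145218 316.84562518] force [ 0.19394979 -0.14970853 -1.21899554] w 47.57535471660425 t 34.25
34.35 [352.  172.4 392.2] [ 0.59 -0.5   2.4  -0.73  0.71 -0.46] [ 0.5  0.3 -1. ] 47.811580085184474
7853
plane z= [-1.00000e-03  2.90000e-02  1.53222e+02] slope deg 1.6601737071067475 7771 0.5361521169788205
[351.92646329 172.39454349 392.33129394]
SHIFT [0.2, -3.0, 0.8] TURN [0.004, -0.002, -0.003] rows>= 1
SHIFT [0.0, -3.2, 65.8] TURN [0.004, -0.002, -0.003] rows>= 2
SHIFT [0.0, -3.2, 80.8] TURN [0.004, -0.002, -0.003] rows>= 2
```

View pics/ov12.png

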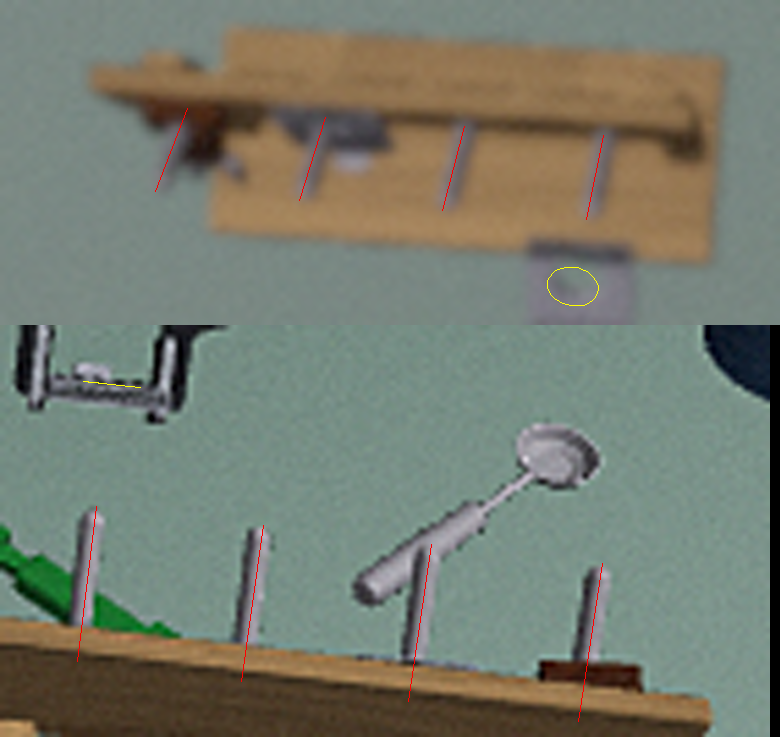

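View pics/j4.png

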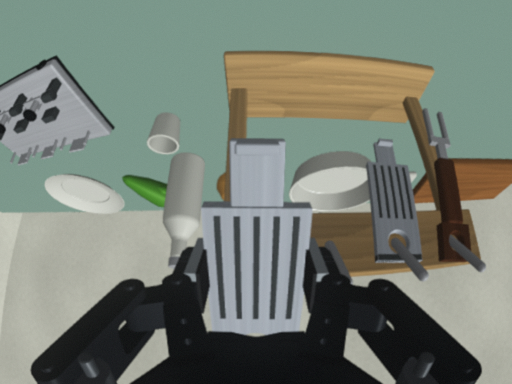

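>>> servo_tool --commands '[[-1, [0.5, -3, 12], [0, 0, 0]], [-1, [0.5, -3, 24], [0, 0, 0]], [-1, [0.5, -3, 36], [0, 0, 0]], [-1, [0.5, -3, 48], [0, 0, 0]], [-1, [0.5, -3, 58], [0, 0, 0]], [-1, [0.5, -3, 62], [0, 0, 0]], [-1, [0.5, -3, 62], [0, 0, 0]]]'

```text
time: 34.98
position: [394.5, 169.3, 346.5]
eef_rot: [[0.079, 0.702, 0.707], [0.997, -0.058, -0.054], [0.003, 0.709, -0.705]]
force: [0.1, -0.8, -1.9]
gripper_width: 47.5
```

```bash
sed -i 's/(300,140,440,215)/(300,140,440,215) if len(sys.argv)<9 else (285,140,425,215)/' ov.py; python3 ov.py ov13 0.4 55.5 159.5 12 4
```

```text
eye world [546.35563612 157.89456193 273.46735519] force [ 0.10655619 -0.8026095  -1.89507828] w 47.48931922353522 t 34.9833
```

View pics/ov13.png

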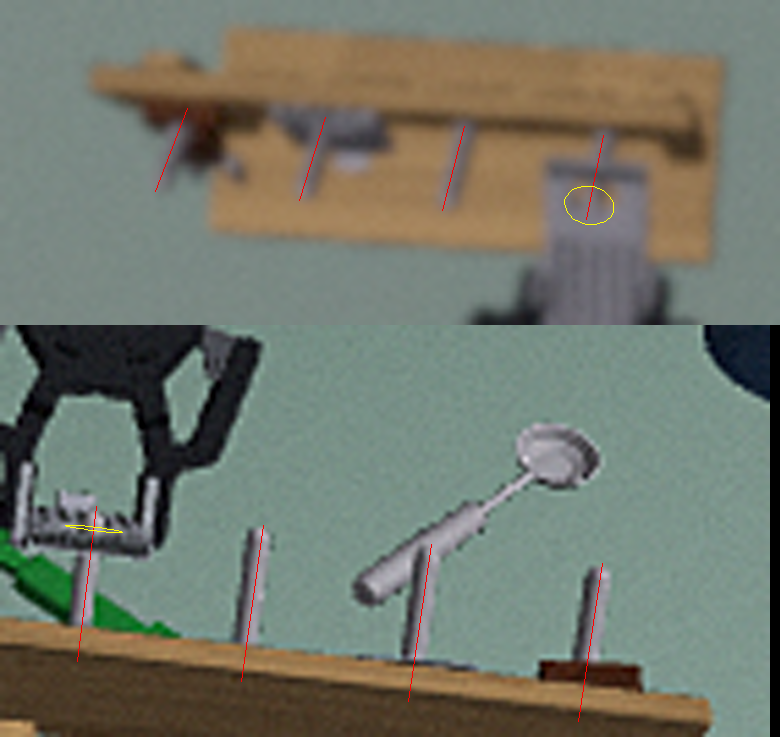

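>>> servo_tool --commands '[[-1, [0, 0, 6], [0, 0, 0]], [-1, [0, 0, 12], [0, 0, 0]], [-1, [0, 0, 18], [0, 0, 0]], [-1, [0, 0, 18], [0, 0, 0]], [-1, [0, 0, 18], [0, 0, 0]]]'

```text
time: 35.5
position: [406.8, 168.6, 333.8]
eef_rot: [[0.078, 0.703, 0.707], [0.997, -0.057, -0.054], [0.003, 0.709, -0.705]]
force: [0.4, -1.0, -1.6]
gripper_width: 47.6
```

```bash
python3 ov.py ov14 0.4 55.5 159.5 12 4 n n
```

```text
eye world [558.64539909 157.25105055 260.67647402] force [ 0.3965499  -0.9945871  -1.61389524] w 47.626899965646686 t 35.5
```

View pics/ov14.png

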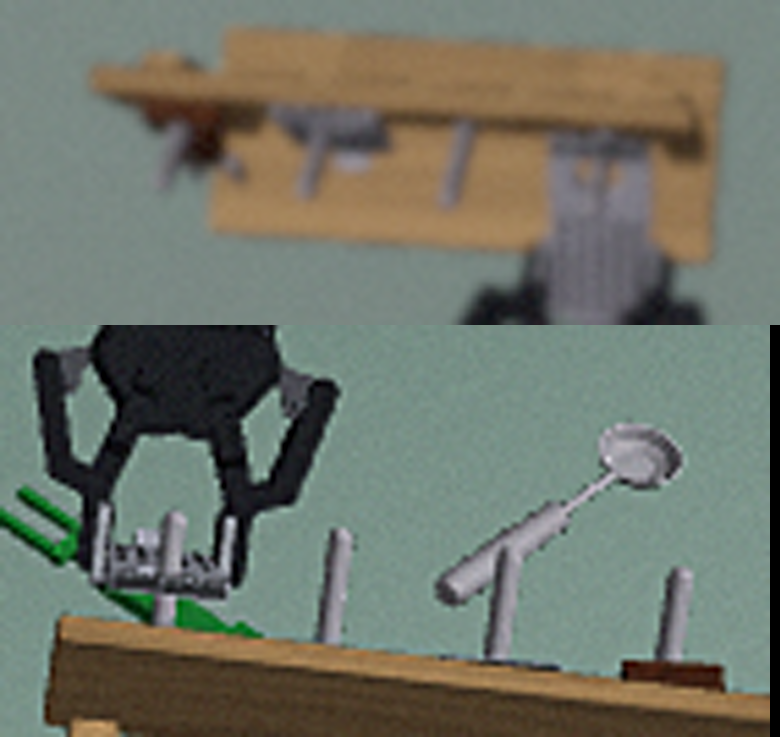

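Threaded on peg 0. Next I release.

>>> servo_tool --commands '[[0.4, [0, 0, 0], [0, 0, 0]], [0.4, [0, 0, 0], [0, 0, 0]], [0.4, [0, 0, 0], [0, 0, 0]], [0.4, [0, 0, 0], [0, 0, 0]], [0.4, [0, 0, 0], [0, 0, 0]], [0.4, [0, 0, 0], [0, 0, 0]], [0.4, [0, 0, 0], [0, 0, 0]], [0.4, [0, 0, -15], [0, 0, 0]], [0.4, [0, 0, -40], [0, 0, 0]], [0.4, [0, 0, -75], [0, 0, 0]], [0.4, [0, 0, -100], [0, 0, 0]], [0.4, [0, 0, -100], [0, 0, 0]], [0.4, [0, 0, -100], [0, 0, 0]]]'

```text
time: 36.68
position: [335.8, 174.5, 406.3]
eef_rot: [[0.077, 0.7, 0.71], [0.997, -0.058, -0.05], [0.006, 0.712, -0.702]]
force: [0.5, 0.1, 0.1]
gripper_width: 59.5
```

```bash
python3 ov.py ov15 0.4 55.5 159.5 12 4 n n; python3 shot.py j5
```

```text
eye world [487.95214023 163.63022595 333.88004776] force [0.45804257 0.14939918 0.05331423] w 59.478175994152586 t 36.6833
36.7833 [336.  173.9 403.9] [ 0.62 -0.54  2.4  -0.72  0.76 -0.47] [-0.3  0.1 -0.8] 59.803122179332384
```

View pics/ov15.png

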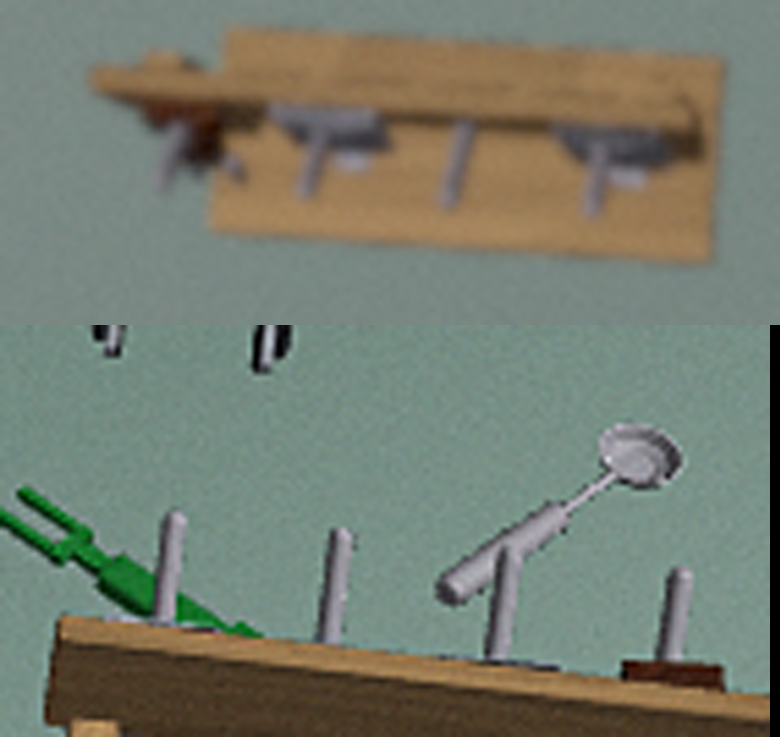

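View pics/j5.png

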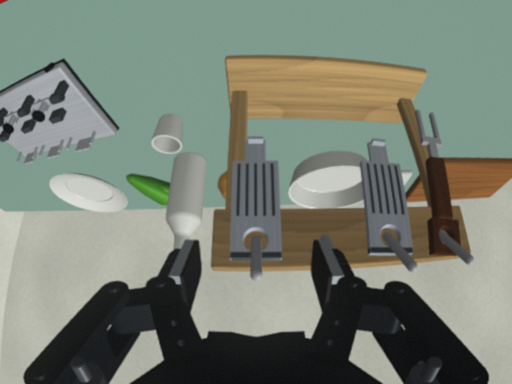

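>>> servo_tool --commands '[[0.4, [0, 0, -10], [0, 0, 0]], [0.4, [0, 0, -10], [0, 0, 0]], [0.4, [0, 0, -10], [0, 0, 0]], [0.4, [0, 0, -10], [0, 0, 0]], [0.4, [0, 0, -10], [0, 0, 0]], [0.4, [0, 0, -10], [0, 0, 0]], [0.4, [0, 0, -10], [0, 0, 0]], [0.4, [0, 0, -10], [0, 0, 0]], [0.4, [0, 0, -10], [0, 0, 0]], [0.4, [0, 0, -10], [0, 0, 0]], [0.4, [0, 0, -10], [0, 0, 0]], [0.4, [0, 0, -10], [0, 0, 0]]]'

```text
time: 37.83
position: [329.0, 174.3, 410.5]
eef_rot: [[0.079, 0.703, 0.707], [0.997, -0.057, -0.054], [0.002, 0.709, -0.706]]
force: [0.3, -0.3, -0.3]
gripper_width: 59.8
```

```bash
python3 shot.py k1; python3 shot.py k2
python3 - <<'E'
from h import *
a=dict(np.load("k1.npz"));b=dict(np.load("k2.npz"));d=np.abs(a["img"].astype(int)-b["img"]).max(2);print("diff>40 px",(d>40).sum())
j=dict(np.load("j5.npz"))
P=wcloud(j)
for n,pts in (("plate1",[(255,165),(240,200),(270,200),(240,232),(272,232),(256,225)]),("plate2",[(378,155),(372,190),(400,190),(388,225)]),("fork",[(421,120),(434,140),(440,190),(432,235),(452,235)])):
    for u,v in pts: print(n,u,v,np.round(P[v,u],1))
print([np.round(peg(i),1) for i in range(4)])
E
```

```text
37.8333 [329.  174.3 410.5] [ 0.64 -0.56  2.4  -0.71  0.79 -0.47] [ 0.3 -0.3 -0.3] 59.777563607279234
37.8833 [329.  174.3 410.5] [ 0.64 -0.56  2.4  -0.71  0.79 -0.47] [ 0.1 -0.6 -0.1] 59.74343559841528
diff>40 px 134
plate1 255 165 [575.  154.7 153.2]
plate1 240 200 [574.  139.2 195.4]
plate1 270 200 [576.6 169.9 195.5]
plate1 240 232 [574.9 139.7 229.9]
plate1 272 232 [577.9 171.1 229.9]
plate1 256 225 [576.  155.4 222.6]
plate2 378 155 [588.6 301.3 136.2]
plate2 372 190 [585.2 282.8 184.3]
plate2 400 190 [587.6 318.1 184.6]
plate2 388 225 [586.8 294.6 225.6]
fork 421 120 [581.1 375.   85.7]
fork 434 140 [582.9 384.9 117.3]
fork 440 190 [583.4 369.7 188.8]
fork 432 235 [591.1 348.6 239.7]
fork 452 235 [592.9 377.1 241.7]
[array([562. , 156.8, 256. ]), array([567.4, 226.6, 256. ]), array([572.7, 296.4, 256. ]), array([578.1, 366.2, 256. ])]
```

View pics/k2.png

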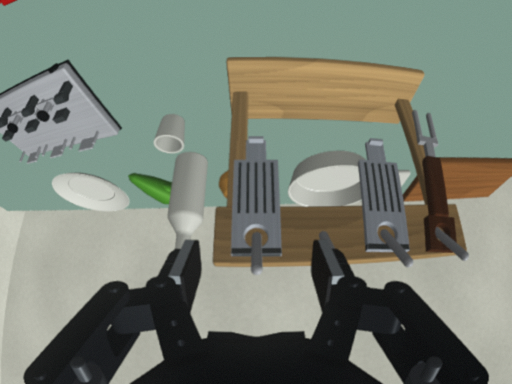

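>>> servo_tool --commands '[[0.4, [0, 0, 0], [0, 0, 0]], [0.4, [0, 0, 0], [0, 0, 0]], [0.4, [0, 0, 0], [0, 0, 0]], [0.4, [0, 0, 0], [0, 0, 0]], [0.4, [0, 0, 0], [0, 0, 0]], [0.4, [0, 0, 0], [0, 0, 0]], [0.4, [0, 0, 0], [0, 0, 0]], [0.4, [0, 0, 0], [0, 0, 0]], [0.4, [0, 0, 0], [0, 0, 0]], [0.4, [0, 0, 0], [0, 0, 0]], [0.4, [0, 0, 0], [0, 0, 0]], [0.4, [0, 0, 0], [0, 0, 0]], [0.4, [0, 0, 0], [0, 0, 0]]]'

```text
time: 39.02
position: [329.0, 174.4, 410.4]
eef_rot: [[0.078, 0.703, 0.707], [0.997, -0.057, -0.054], [0.002, 0.709, -0.706]]
force: [1.3, 0.6, 0.2]
gripper_width: 60.0
```

```bash
python3 shot.py k3
python3 - <<'E'
from h import *
a=dict(np.load("k2.npz"));b=dict(np.load("k3.npz"))
for n,(x0,y0,x1,y1) in dict(plate1=(225,130,290,270),plate2=(350,130,415,270),fork=(412,105,470,260),oil=(165,150,210,250)).items():
    A=cv2.cvtColor(a["img"],6)[y0:y1,x0:x1].astype(np.float32);B=cv2.cvtColor(b["img"],6)[y0:y1,x0:x1].astype(np.float32);print(n,cv2.phaseCorrelate(A,B))
from station import env
env.close_job()
E
```

```text
39.0167 [329.  174.4 410.4] [ 0.64 -0.56  2.4  -0.71  0.79 -0.47] [1.3 0.6 0.2] 59.95490705007967
plate1 ((0.010440109832281053, -0.016276176830189115), 0.9937373846769333)
plate2 ((0.0013184391641232196, 0.007584365624040856), 0.9881610517148618)
fork ((0.011123869971072509, -0.013099520940542675), 1.000612150033315)
oil ((0.5132836076021086, 0.08156839114585068), 0.9782911981476677)
the job is handed in; nothing more can be done
```

The job is finished and handed in at about 39 s; the hand-in gives no verdict, so what follows rests on my own last checks. Bays 1 and 2 held plates and bay 0 was empty. I shoved both spring bars about 25 mm with the wood fork until each plate's front end tipped up. I then hung the fork on peg 3, plate 2 on peg 2 and plate 1 on peg 0.

- **Hanging:** The last pictures show all three hanging eye up against the board. I estimate each eye at about 20 to 28 mm from its peg point, inside the 36 mm limit.
- **Stillness:** Between two wrist pictures about 1.1 s apart, both plates and the fork moved less than 0.02 px.
- **Oil bottle:** It still stood upright. The same comparison gave a 0.5 px shift for it. I put that down to a poor match on a plain white surface, but I did not confirm it.
- **Robot:** The gripper was clear of everything at hand-in.

Two things did not go as planned:
- **Fork threading:** The first attempt to hang the fork slipped off peg 3 when joint 4 reached its limit. The fork turned about 2.5 degrees in the grip; I re-measured it and hung it on the second try.
- **Fork later shifted:** While I was working on the second plate, the fork's hanging angle changed slightly, but it stayed on its peg.

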